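Clamp the specimen mounts and hang the guard door

ROBOT

A 6-joint arm with a two-finger parallel gripper is mounted at the origin on the work surface. World frame = base frame: x ahead of the robot, y to its left, z up, the work surface at z = 0. Lengths are in m, angles in rad, forces in N, time in s.
With the tool pointing down it reaches from about 0.375 to 0.9 m from the base axis. Payload 3.1 kg.
Tool frame: the origin (TCP) lies midway between the tips of the shut fingers; the grasp point (between the pads) lies 19 mm behind it; z points along the fingers, y is the line along which they close (so a half turn about z gives the same grasp; the last joint's range is limited). The gripper opens to 87 mm and grips with 3 to 60 N. Pads are 19 mm wide; open, the fingers measure 117 mm over their backs; the gripper's body (75 mm by 190 mm) begins 51 mm behind the grasp point.
Start: joints at [1.163, 0.527, 1.433, -0, 1.181, -0.178], TCP at [0.142, 0.609, 0.223] pointing down, gripper open.
Joint ranges: [-3.08, 3.08], [-0.75, 2.2], [0.22, 2.44], [-1.43, 4.57], [0, 2.65], [-2.85, 2.85]. Speed limits (rad/s): [2.79, 2.79, 3.14, 3.14, 3.14, 3.14].

INTERFACE

Orientations are given as a rotation vector (axis times angle).
In Python, from cell import ctrl, eyes gives the robot as it stands. The module is installed in compiled form; this text tells all that it offers.
- The arm moves only by the shell command python3 -m pendant 'ROWS' [OPENING] [FORCE]. ROWS is JSON, a list of rows, each an object with "dp": the shift along the tool's x, y, z each as a share of 25 mm, from -1 to 1, a list of three; "dr": the turn, a rotation vector about the tool's x, y, z each as a share of 5 degrees, from -1 to 1, a list of three. In form: [{"dp": [dx, dy, dz], "dr": [wx, wy, wz]}, ...]. A call has 1 to 8 rows; each row shifts and turns the commanded pose from where the row before left it, along the tool's axes as they then stand; what a row does not reach is not made up. A row lasts 1/12 s, in which the tool goes at most 41.7 mm and 7.16 degrees, less where a joint would pass 70% of its speed; a pose out of reach is approached as far as the arm can. A call with a number of a shift or a turn outside -1 to 1 is refused whole. A call with a gripper value outside its range is refused whole. OPENING is the opening, from 0 (shut) to 1 (fully open), set as the call begins (- or left out, the last holds). The fingers move at their own pace and stop on an object; FORCE is the grip in N (left out, the last holds). Time passes only in rows, so rows that do not move let the fingers close. It gives the time, the measured TCP pose, the force, the opening and the grip force at its end, in the units of the state.
- ctrl.state(): the state, without advancing time (a new reading comes with each control period).
- eyes.read_camera(name): name is "side" or "top" or "wrist"; returns a dict with "pixels" (480x640x3 uint8, red, green, blue), "fx", "fy", "cx", "cy" (pixels), "k1" (the pictures are not rectified: a ray, as slopes to the right and down, at radius r is drawn at 1 + k1 r^2 times it, then the intrinsics apply), "xyz" and "orientation" of the camera in the world; the wrist camera has in their place "hand_eye" (4x4, takes a point from camera to tool coordinates, whose origin is the TCP and whose axes are the flange's). Camera axes: x right, y up, looking along -z (the intrinsics and any distortion apply to the point x, -y, -z); pixel columns grow to the right and rows downward; lengths in m; the calibration is good to about 2 mm. A picture is of the moment at which its call begins: read the wrist's pose just before it. There is no depth.
- ctrl.hand_in(): hands the job in; it is judged then, once.
The state is a dict: "clock": time; "joints": joint angles; "dq": joint speeds; "effort": joint torques, N m; "ee_pos": TCP position; "orientation": TCP orientation; "ft_force": force on the tool from outside, world axes, zero at the start; "wrist_torque": the same for the moment, N m; "opening": opening from 0.0 (shut) to 1.0 (fully open); "gripper_force": force on a finger pad.
Only numpy, scipy, OpenCV 4.12 (cv2) and the standard library are available. Lean on these libraries where they do the work, as an engineer would, in place of code of your own. Each camera call takes 0.05 s, during which the arm holds its last target. There are 200 camera calls.

TASK

Stand every specimen mount on the vise deck in one straight row against the fixed jaw, their narrow sides along the row, and crank the jaw up until it holds the row firmly. Then hang the guard door on the two hinge pins, knuckles fully down, and leave it shut across the front of the vise against its stop. Leave the other things on the bench where they are.

Things in the scene. Friction and masses are not known exactly. Their poses are not given: they have to be found in the camera images.
- station: Fixed vise station, place and yaw vary: cream deck 202 x 370 mm (x -95 to 107, y -200 to 170 mm), its surface 30 mm above the bench. Origin on the bench under the vise; x points away from the robot, y left along the row. Dark fixed jaw (32 mm wide, 18 thick, 32 high) at +y, grey gearbox (50 x 50 mm, 62 mm high) and crank at -y, black splash wall along the back at x = 100 to 106, 85 mm high.
- vise_datum (a point): Foot of the fixed jaw's face, mid width, at deck level (station frame: y = 65 mm, z = 30 mm). Axes as the station's. Mounts stand on the deck in one row from here towards -y, along the line x = 0.
- jaw: Moving steel jaw, 32 mm wide, 16 mm thick, 32 mm high; origin at the foot of its clamping face, mid width, which faces +y.
- jaw_travel (a joint): Closing travel of the moving jaw in m towards +y: gap between the jaw faces = 0.135 - value. Driven only by the crank.
- crank (a joint): Crank angle in rad (0 to 20). Grows clockwise seen from above, which closes the jaw 30 mm per turn (multi-start screw); about 0.10 N m of friction, so it stays where it is left and holds the clamp. At 0 the crank arm points along the station's -y. It stalls when the jaw bears on the row.
- crank_axis (a point): Vertical axis of the crank (station frame x = 0, y = -140 mm, 90 mm above the bench).
- knob_top (a point): Top centre of the upright red crank knob: 22 mm in diameter, 34 mm tall, top 110 mm above the bench, 40 mm from the crank axis, free to spin on the crank arm.
- stand: Fixed grey slotted stand for the door: foot 70 x 110 x 12 mm, two cheeks 90 mm long up to 42 mm high with a 14 mm slot along its y. Origin on the bench, centre.
- door: Loose guard door, 0.26 kg, orange with clear pane, at first upright in the stand's slot. Origin on its hinge axis, underside of the lower knuckle. Panel 10 mm thick (x), y = -13 to -192, z = -10 to 116 mm. Two steel knuckles (outer 22, bore 11.6, 16 mm long) on the axis x = y = 0 from z = 0 and z = 90 mm. Shut on the station its axes are parallel to the station's, panel towards -y.
- door_grip (a point): Centre of the yellow grip tab on the door's top edge, over its middle: 12 mm thick (door x), 45 mm long (y), 32 mm high; door frame y = -95, z = 132 mm.
- knuckle_high (a point): Hinge axis at the underside of the upper knuckle (z = 90 mm in the door).
- pin_low (a point): Foot of the lower hinge pin (station x = -78, y = 120, z = 50 mm), where the lower knuckle rests. Pins: brass, upright, 8 mm thick, 22 mm long, last 7 mm tapered to 3 mm. Each stands on a bracket 10 mm thick, 20 mm wide, reaching from the post at +y. Bring the door in sideways, lower knuckle between the lower pin's tip and the upper bracket, then down.
- door_stop (a point): Top centre of the small yellow door stop, 14 x 14 mm, on the deck at the front (station x = -65, y = -66, z = 55 mm): the free end of the shut door stands just in front of it.
- pin_high (a point): Foot of the upper hinge pin, 90 mm straight above the lower one (140 mm above the bench). The dark hinge post, 24 x 22 mm, 150 mm high above the bench, is centred 35 mm from the pins to the +y side.
- mount_a: Loose green resin specimen mount with a metal insert on top, about 60 g: 36 mm along its x, 24 mm along its y (the way it is clamped), 28 mm high. Origin under its centre. May be absent.
- mount_b: Loose white resin specimen mount with a metal insert on top, about 60 g: 36 mm along its x, 24 mm along its y (the way it is clamped), 28 mm high. Origin under its centre. May be absent.
- mount_c: Loose blue resin specimen mount with a metal insert on top, about 60 g: 36 mm along its x, 24 mm along its y (the way it is clamped), 28 mm high. Origin under its centre. May be absent.
- mount_d: Loose red resin specimen mount with a metal insert on top, about 60 g: 36 mm along its x, 24 mm along its y (the way it is clamped), 28 mm high. Origin under its centre. May be absent.
- beaker: Glass beaker, 72 mm wide, 95 mm high; bystander. Origin under its centre.
- tweezers: Steel tweezers lying flat, 130 mm; bystander. Origin under its centre.
- slotted_rest: Slotted steel rest, 30 x 50 x 40 mm; bystander. Origin under its centre.
- weight: Brass weight, 32 mm wide, 47 mm high; bystander. Origin under its centre.
- wash_bottle: White wash bottle, 60 mm wide, 160 mm high, red cap; bystander. Origin under its centre.
- sample_jar: Amber sample jar, 56 mm wide, 70 mm high, blue cap; bystander. Origin under its centre.
Things that resemble listed ones, but are neither listed nor needed, are in the scene too. Several things look just like the mount_d: the one meant starts farthest to the robot's left.

How it is judged:
On the way, in this order (a step that is already met when the one before it is completed fails the run):
1. all mounts stand in the row and the moving jaw is clamped on them (x of mount_a in the frame of vise_datum between -0.01 and 0.01 m and y of mount_a in the frame of vise_datum between -0.125 and 0 m and z of mount_a in the frame of vise_datum between -0.004 and 0.004 m and angle between each of mount_a, mount_b, mount_c, mount_d's own z axis and vertical below 0.12 rad and angle between the x axis of each of mount_a, mount_b, mount_c, mount_d and the x axis of station, either way round below 0.15 rad and x of mount_b in the frame of vise_datum between -0.01 and 0.01 m and y of mount_b in the frame of vise_datum between -0.125 and 0 m and z of mount_b in the frame of vise_datum between -0.004 and 0.004 m and x of mount_c in the frame of vise_datum between -0.01 and 0.01 m and y of mount_c in the frame of vise_datum between -0.125 and 0 m and z of mount_c in the frame of vise_datum between -0.004 and 0.004 m and x of mount_d in the frame of vise_datum between -0.01 and 0.01 m and y of mount_d in the frame of vise_datum between -0.125 and 0 m and z of mount_d in the frame of vise_datum between -0.004 and 0.004 m and (contact force between jaw and mount_a above 5 N or contact force between jaw and mount_b above 5 N or contact force between jaw and mount_c above 5 N or contact force between jaw and mount_d above 5 N)), for 0.2 s.
2. the door's two knuckles are fully down on the two hinge pins (horizontal distance between door and pin_low below 0.005 m and horizontal distance between knuckle_high and pin_high below 0.005 m and z of door in the frame of pin_low between -0.004 and 0.004 m and angle between door's own z axis and vertical below 0.09 rad), for 0.2 s.
At the end, for the whole second after the job is handed in: All mounts on the deck in the row (10 mm, 0.15 rad), jaw bearing on it with over 5 N; both knuckles within 5 mm of their pins' axes, the lower within 4 mm of its seat; door upright (0.09 rad), shut within 0.10 rad of the vise's front, released, at rest (all of step 1 and all of step 2 and angle between the x axis of door and the x axis of station, either way round below 0.1 rad and y of door_grip in the frame of station below 0.06 m and contact force between the fingers and door below 0.1 N and linear speed of door below 0.02 m/s); the robot touches nothing.
It fails at once if a bystander was moved more than 5 cm or tipped over (distance of any of beaker, tweezers, slotted_rest, weight, wash_bottle, sample_jar from where it was at the start of the episode above 0.05 m or angle between any of beaker, tweezers, slotted_rest, weight, wash_bottle, sample_jar's own z axis and vertical above 0.7 rad).
Of mount_a, mount_b, mount_c, mount_d only 2 to 4 are there at a start; the rules pass over those that are not, and their reading is None.
At some moment in a run one of mount_a, mount_b, mount_c, mount_d may be knocked a few centimetres aside while the robot is not near it.
It also fails if it takes over 210 s, if anything falls off the work surface, if the arm or the gripper's body presses on something with over 40 N, if the wrist force passes 120 N, or if a joint passes its speed limit or range.

## Working session

There is one attempt and no reset: what is moved stays moved. The work goes in short steps, Python scripts to look and compute and a shell command to move; the robot and the scene stay as the last step left them, time stands still between calls to the robot, and variables do not carry over. Pictures are saved under pics/ and viewed, at most 14 in all, crops included, and the job is handed in when it is done.

```bash
mkdir -p pics
cat > h.py <<'E'
import numpy as np, cv2
from scipy.spatial.transform import Rotation as R
from cell import ctrl, eyes
def cam(n):
    s=ctrl.state(); c=eyes.read_camera(n)
    if 'hand_eye' in c:
        T=np.eye(4); T[:3,:3]=R.from_rotvec(s['orientation']).as_matrix(); T[:3,3]=s['ee_pos']
        T=T@np.array(c['hand_eye']); c['Rm']=T[:3,:3]; c['p']=T[:3,3]
    else:
        o=np.array(c['orientation']); c['Rm']=o if o.shape==(3,3) else R.from_rotvec(o).as_matrix() if o.size==3 else R.from_quat(o).as_matrix(); c['p']=np.array(c['xyz'])
    return c
def K(c): return np.array([[c['fx'],0,c['cx']],[0,c['fy'],c['cy']],[0,0,1.]])
def rays(c,uv):
    q=cv2.undistortPoints(np.array(uv,float).reshape(-1,1,2),K(c),np.array([c['k1'],0,0,0.])).reshape(-1,2)
    return np.c_[q[:,0],-q[:,1],-np.ones(len(q))]@c['Rm'].T
def plane(c,uv,z):
    d=rays(c,uv); return c['p']+d*((z-c['p'][2])/d[:,2])[:,None]
def proj(c,P):
    q=(np.atleast_2d(P)-c['p'])@c['Rm']; q=q*[1,-1,-1]
    return cv2.projectPoints(q,np.zeros(3),np.zeros(3),K(c),np.array([c['k1'],0,0,0.]))[0].reshape(-1,2)
def two(c1,u1,c2,u2):
    d1=rays(c1,[u1])[0];d2=rays(c2,[u2])[0]
    t=np.linalg.lstsq(np.c_[d1,-d2],c2['p']-c1['p'],rcond=None)[0]
    a=c1['p']+d1*t[0];b=c2['p']+d2*t[1]; return (a+b)/2,np.linalg.norm(a-b)
def save(c,n,crop=None,k=1):
    im=cv2.cvtColor(c['pixels'],cv2.COLOR_RGB2BGR)
    if crop: x,y,w,h=crop; im=im[y:y+h,x:x+w]
    cv2.imwrite(f'pics/{n}.png',cv2.resize(im,None,fx=k,fy=k))
E
python3 - <<'E'
from h import *
for n in ['top','side','wrist']:
    c=cam(n); save(c,n+'0',k=1.25); print(n,c['p'],c['Rm'].round(3).tolist(),c['fx'],c['k1'])
    np.save(n+'0.npy',c,allow_pickle=True)
print(ctrl.state())
E
```

```text
top [0.27465654 0.07320839 1.43393971] [[-0.044, 0.979, -0.201], [-0.999, -0.043, 0.011], [0.002, 0.202, 0.979]] 477.2621646138548 -0.032031179033758066
side [0.06764605 0.95097216 0.90178557] [[-0.897, 0.251, -0.364], [-0.441, -0.552, 0.708], [-0.023, 0.795, 0.606]] 549.5055808229453 -0.09286232490912817
wrist [0.07414403 0.62348598 0.38356588] [[0.228, -0.941, -0.249], [0.974, 0.22, 0.061], [-0.003, -0.256, 0.967]] 398.8468887503782 -0.08831844029435755
{'clock': 0.15, 'joints': array([ 1.16252949e+00,  5.28227662e-01,  1.43361599e+00, -1.15565487e-05,
        1.18137413e+00, -1.78494385e-01]), 'dq': array([-0.00035261, -0.00528877, -0.00588561, -0.00087302,  0.00100623,
        0.00232512]), 'effort': array([ 9.40542741e-04, -4.40430808e+01, -1.76843226e+01,  6.33438444e-02,
        5.52622578e-02, -7.31354476e-05]), 'ee_pos': array([0.14209368, 0.60806068, 0.22180921]), 'orientation': array([-3.60072617e-01, -3.12042588e+00,  2.44816831e-03]), 'ft_force': array([0.30254633, 0.54914679, 0.09041336]), 'wrist_torque': array([-0.03444166,  0.03472758,  0.0110889 ]), 'gripper_force': 0.0, 'opening': 1.0022556165211547}
```

View pics/top0.png

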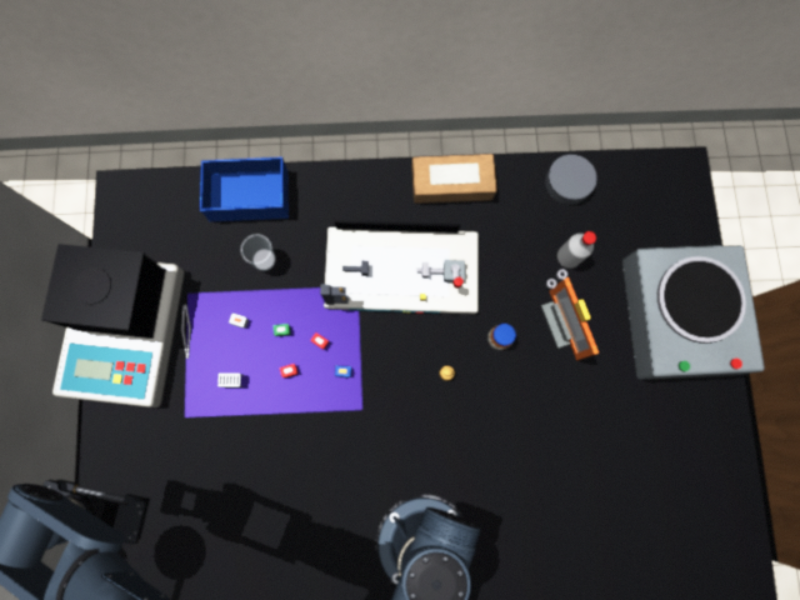

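View pics/side0.png

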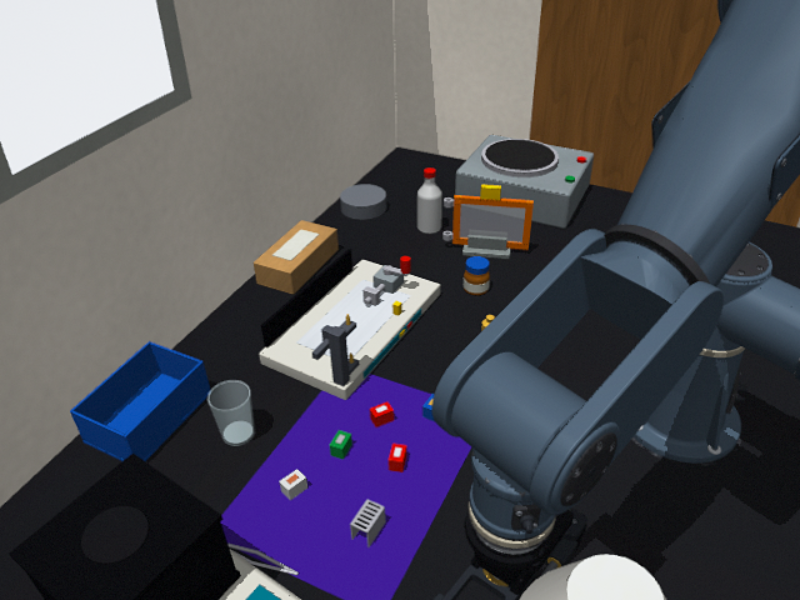

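The top view (1.25x) shows white (238,320), green (282,330), reds (319,341) and (289,371), and blue (344,372). The station centre is near (400,270) and the door is in its stand at (575,318). The two mount_d candidates are the reds; (289,371) is farther left, so it fits the description. I'll confirm that in a crop and look at the odd white one too.

Run:
```python
from h import *
c=np.load('top0.npy',allow_pickle=True).item(); s=np.load('side0.npy',allow_pickle=True).item()
a=cv2.cvtColor(c['pixels'],cv2.COLOR_RGB2BGR)[235:330,140:300]; b=cv2.cvtColor(s['pixels'],cv2.COLOR_RGB2BGR)[310:440,180:380]
a=cv2.resize(a,(600,356),interpolation=cv2.INTER_CUBIC); b=cv2.resize(b,(370,240),interpolation=cv2.INTER_CUBIC)
a2=cv2.resize(cv2.cvtColor(c['pixels'],cv2.COLOR_RGB2BGR)[170:255,250:390],(395,240),interpolation=cv2.INTER_CUBIC)
im=np.zeros((600,780,3),np.uint8); im[:356,:600]=a; im[360:,:370]=b; im[360:,375:770]=a2
cv2.imwrite('pics/crop1.png',im)
hsv=cv2.cvtColor(c['pixels'],cv2.COLOR_RGB2HSV)
M={'red':((hsv[...,0]<8)|(hsv[...,0]>172))&(hsv[...,1]>150)&(hsv[...,2]>100),'green':(abs(hsv[...,0].astype(int)-65)<15)&(hsv[...,1]>120)&(hsv[...,2]>60),
'blue':(abs(hsv[...,0].astype(int)-108)<9)&(hsv[...,1]>130)&(hsv[...,2]>90),'white':(hsv[...,1]<60)&(hsv[...,2]>150),'yellow':(abs(hsv[...,0].astype(int)-27)<6)&(hsv[...,1]>150)&(hsv[...,2]>120)}
for n,m in M.items():
    k,l,st,ce=cv2.connectedComponentsWithStats(m.astype(np.uint8))
    for i in range(1,k):
        if 15<st[i,4]<20000 and 100<ce[i][0]<500 and 130<ce[i][1]<340:
            r=cv2.minAreaRect(np.argwhere(l==i)[:,::-1].astype(np.float32)); print(n,ce[i].round(1),st[i,4],np.round(r[1],1),round(r[2],1),plane(c,[ce[i]],.028)[0].round(3))
```

```text
red [471.1 189.8] 93 [10. 10.] 90.0 [ 0.7   -0.447  0.028]
red [366.1 225.5] 39 [6.1 6.4] 56.3 [ 0.601 -0.115  0.028]
red [258.9 274.7] 22 [4.9 7.2] 26.6 [0.465 0.213 0.028]
red [104.1 293.1] 24 [4. 4.] 90.0 [0.43  0.672 0.028]
red [112.6 294.1] 21 [5. 3.] 90.0 [0.426 0.647 0.028]
red [232.8 297.2] 40 [ 7.9 12. ] 71.6 [0.402 0.291 0.028]
red [102.1 303.9] 24 [5. 4.] 90.0 [0.398 0.677 0.028]
green [227.8 264.8] 33 [ 7. 11.] 90.0 [0.499 0.305 0.028]
blue [195.3 150.9] 1988 [40.8 68.5] 87.6 [0.864 0.404 0.028]
blue [403.4 267.1] 251 [17. 17.] 90.0 [ 0.469 -0.217  0.028]
blue [274.6 297. ] 63 [ 8. 12.] 90.0 [0.397 0.168 0.028]
white [363.2 138.7] 630 [15.9 39.7] 87.7 [ 0.882 -0.125  0.028]
white [323.4 215.2] 7048 [121.8  64.5] 1.5 [0.638 0.013 0.028]
white [461.5 197. ] 181 [17.8 13.3] 69.0 [ 0.678 -0.415  0.028]
white [210.7 207. ] 196 [14. 15.] 90.0 [0.679 0.356 0.028]
white [134.8 213.4] 74 [14.5  6.4] 6.3 [0.669 0.588 0.028]
white [449.6 219.2] 36 [7.1 6.4] 45.0 [ 0.609 -0.37   0.028]
white [441.  226.5] 31 [6. 6.] 90.0 [ 0.588 -0.342  0.028]
white [442.6 259.8] 170 [34.5  7. ] 70.5 [ 0.486 -0.337  0.028]
white [450.2 256.8] 80 [29.5  2.7] 67.6 [ 0.494 -0.36   0.028]
white [189.6 255.8] 99 [12.3  8.5] 18.4 [0.531 0.419 0.028]
white [224.2 263. ] 28 [4. 6.] 90.0 [0.504 0.315 0.028]
white [255.1 271.9] 22 [5.7 3.5] 45.0 [0.474 0.224 0.028]
white [149.3 281.9] 17 [7. 2.] 90.0 [0.457 0.538 0.028]
white [229.9 295.9] 25 [3.5 6.3] 71.6 [0.406 0.3   0.028]
white [273.6 296.5] 16 [3. 6.] 90.0 [0.399 0.171 0.028]
white [183.1 303.9] 198 [10. 18.] 90.0 [0.388 0.437 0.028]
yellow [466.1 248.2] 73 [17.6  7.2] 66.8 [ 0.518 -0.411  0.028]
```

View pics/crop1.png

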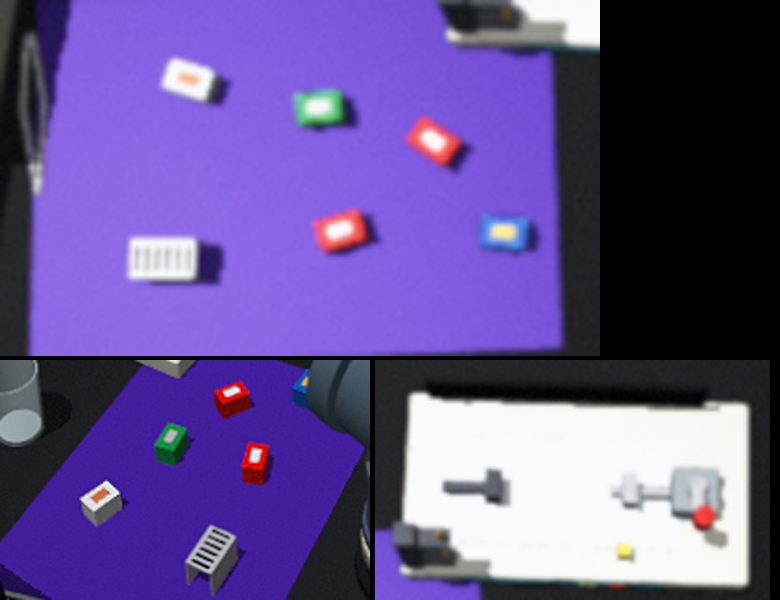

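View pics/wrist0.png

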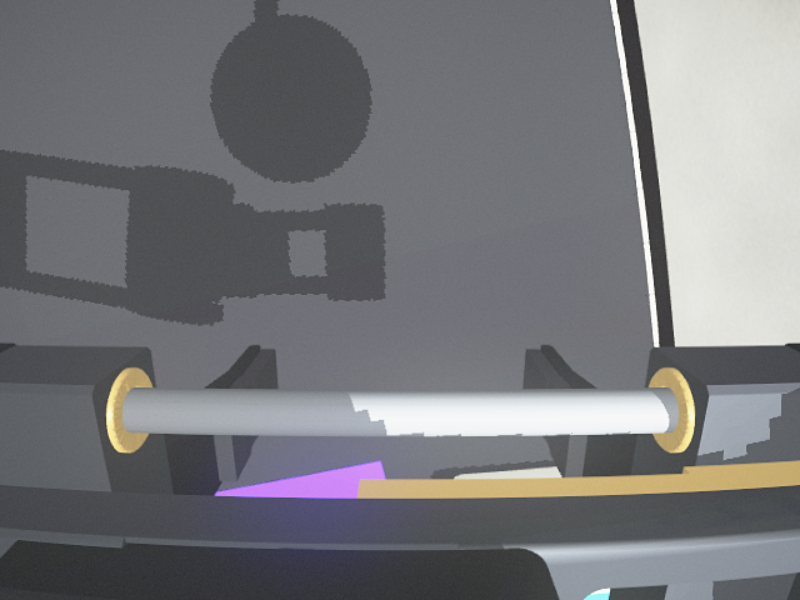

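The crop confirms green (silver insert), white (copper insert), blue (gold insert) and two reds. The red at top px (232,297) is the leftmost (y≈0.29 against 0.21), so that one is mount_d. Next I move the wrist camera over the mounts.

```bash
python3 -m pendant '[{"dp":[0,0,-1],"dr":[0,0,-0.88]},{"dp":[0,0,-1],"dr":[0,0,-0.88]},{"dp":[0,0,-1],"dr":[0,0,-0.88]},{"dp":[0,0,0],"dr":[0,0,0]}]' 1
python3 -m pendant '[{"dp":[-0.95,-0.82,-0.15],"dr":[0,0,0]},{"dp":[-0.95,-0.82,-0.15],"dr":[0,0,0]},{"dp":[-0.95,-0.82,-0.15],"dr":[0,0,0]},{"dp":[-0.95,-0.82,-0.15],"dr":[0,0,0]},{"dp":[-0.95,-0.82,-0.15],"dr":[0,0,0]},{"dp":[-0.95,-0.82,-0.15],"dr":[0,0,0]},{"dp":[-0.95,-0.82,-0.15],"dr":[0,0,0]},{"dp":[-0.95,-0.82,-0.15],"dr":[0,0,0]}]' >/dev/null
python3 -m pendant '[{"dp":[-0.95,-0.82,-0.15],"dr":[0,0,0]},{"dp":[-0.95,-0.82,-0.15],"dr":[0,0,0]},{"dp":[-0.95,-0.82,-0.15],"dr":[0,0,0]},{"dp":[-0.95,-0.82,-0.15],"dr":[0,0,0]},{"dp":[-0.95,-0.82,-0.15],"dr":[0,0,0]},{"dp":[-0.95,-0.82,-0.15],"dr":[0,0,0]},{"dp":[-0.95,-0.82,-0.15],"dr":[0,0,0]},{"dp":[-0.95,-0.82,-0.15],"dr":[0,0,0]}]'
python3 -m pendant '[{"dp":[0,0,0],"dr":[0,0,0]},{"dp":[0,0,0],"dr":[0,0,0]},{"dp":[0,0,0],"dr":[0,0,0]}]'
python3 - <<'E'
from h import *
c=cam('wrist'); save(c,'w1',k=1.25); np.save('w1.npy',c,allow_pickle=True)
E
```

```text
clock: 0.48
ee_pos: [0.1434, 0.6113, 0.303]
orientation: [-0.005, 3.138, 0.015]
ft_force: [0.1, 0.1, 0.9]
opening: 1.001
gripper_force: 0.0
clock: 1.82
ee_pos: [0.5231, 0.2795, 0.3569]
orientation: [-0.0, -3.14, 0.001]
ft_force: [-0.2, 0.9, -0.2]
opening: 0.994
gripper_force: 0.0
clock: 2.07
ee_pos: [0.5217, 0.2808, 0.3567]
orientation: [-0.0, -3.139, 0.0]
ft_force: [0.4, 0.8, 0.3]
opening: 1.005
gripper_force: 0.0
```

View pics/w1.png

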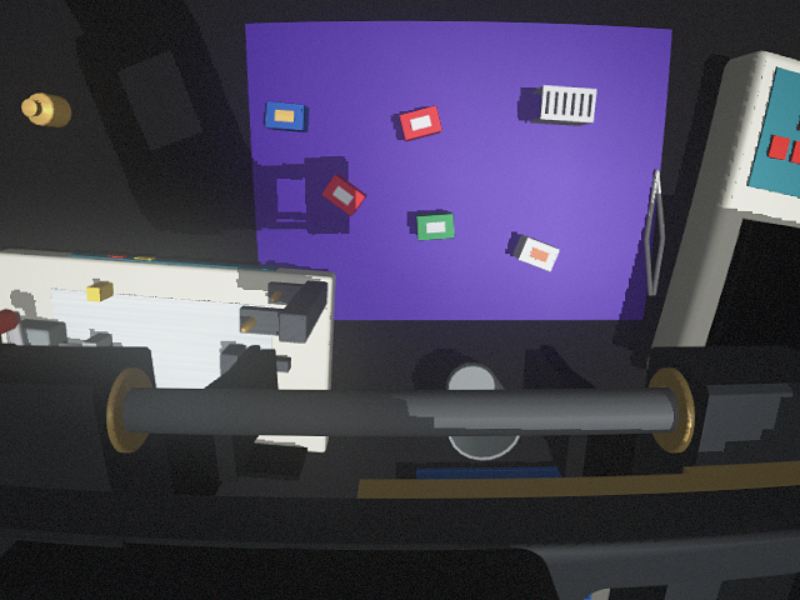

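The wrist view (1.25x) shows blue (286,116), red mount_d (420,123), decoy red (344,195), green (435,227) and white (538,253), with the station at lower left. Now I measure the inserts at z=28 mm and move to look at the station.

```bash
cat > mm.py <<'E'
from h import *
def mounts(c,pred,z=.028,win=30):
    hsv=cv2.cvtColor(c['pixels'],cv2.COLOR_RGB2HSV).astype(int); H,S,V=hsv[...,0],hsv[...,1],hsv[...,2]
    out={}
    for n,uv in pred.items():
        if n=='white': m=(S<70)&(V>90)
        else:
            h0={'blue':110,'green':68,'red':0}[n]; d=abs(H-h0); d=np.minimum(d,180-d); m=(d<10)&(S>120)&(V>40)
        w=np.zeros_like(m); u,v=map(int,uv); w[max(v-win,0):v+win,max(u-win,0):u+win]=1; m=(m&w).astype(np.uint8)
        k,l,st,ce=cv2.connectedComponentsWithStats(m); i=1+np.argmax(st[1:,4])
        ct=max(cv2.findContours((l==i).astype(np.uint8),cv2.RETR_EXTERNAL,cv2.CHAIN_APPROX_NONE)[0],key=cv2.contourArea)
        full=np.zeros_like(m); cv2.drawContours(full,[ct],-1,1,-1)
        ins=((full>0)&(l!=i)).astype(np.uint8)
        k2,l2,s2,c2=cv2.connectedComponentsWithStats(ins); j=1+np.argmax(s2[1:,4]); p=plane(c,[c2[j]],z)[0]
        ic=max(cv2.findContours((l2==j).astype(np.uint8),cv2.RETR_EXTERNAL,cv2.CHAIN_APPROX_NONE)[0],key=cv2.contourArea)
        def ang(cc):
            P=plane(c,cc.reshape(-1,2),z)[:,:2]; r=cv2.minAreaRect((P*1000).astype(np.float32)); B=cv2.boxPoints(r); e=max([B[1]-B[0],B[2]-B[1]],key=np.linalg.norm)
            return np.degrees(np.arctan2(e[1],e[0]))%180, np.round(sorted(r[1]),1), np.array(r[0])/1000
        a=ang(ct);b=ang(ic); out[n]=p; print(n,'px',c2[j].round(1),'ins',p[:2].round(4),'body',a[2].round(4),'yaw body %.1f ins %.1f'%(a[0],b[0]),a[1],b[1])
    return out
E
python3 - <<'E'
from mm import *
c=np.load('w1.npy',allow_pickle=True).item()
mounts(c,{'blue':(229,93),'red':(336,98),'green':(348,181),'white':(431,203)})
print(plane(c,[(38/1.25,110/1.25),(275/1.25,290/1.25)],.05).round(3))
E
python3 -m pendant '[{"dp":[-1,-1,0],"dr":[0,0,0]},{"dp":[-1,-1,0],"dr":[0,0,0]},{"dp":[-1,-1,0],"dr":[0,0,0]},{"dp":[-1,-1,0],"dr":[0,0,0]},{"dp":[-1,-1,0],"dr":[0,0,0]},{"dp":[-1,-1,0],"dr":[0,0,0]},{"dp":[-1,-1,0],"dr":[0,0,0]},{"dp":[-1,-1,0],"dr":[0,0,0]}]' >/dev/null
python3 -m pendant '[{"dp":[0,-1,0],"dr":[0,0,0]},{"dp":[0,-1,0],"dr":[0,0,0]},{"dp":[0,-1,0],"dr":[0,0,0]},{"dp":[0,-1,0],"dr":[0,0,0]},{"dp":[0,0,0],"dr":[0,0,0]},{"dp":[0,0,0],"dr":[0,0,0]},{"dp":[0,0,0],"dr":[0,0,0]}]'
python3 - <<'E'
from h import *
c=cam('wrist'); save(c,'w2',k=1.25); np.save('w2.npy',c,allow_pickle=True)
E
```

```text
blue px [227.   92.3] ins [0.4007 0.1702] body [0.4015 0.1724] yaw body 84.1 ins 84.8 [25.  40.3] [11.  19.1]
red px [336.2  97.8] ins [0.4078 0.2987] body [0.4083 0.2987] yaw body 104.5 ins 104.9 [24.2 35.5] [11.2 19.3]
green px [337.7 188. ] ins [0.5144 0.3014] body [0.5087 0.3097] yaw body 94.9 ins 71.6 [18.4 24.8] [1.6 3.9]
white px [430.9 203.5] ins [0.5334 0.4184] body [0.5319 0.4152] yaw body 70.0 ins 69.1 [24.5 43.2] [ 9. 17.]
[[ 0.39  -0.061  0.05 ]
 [ 0.565  0.158  0.05 ]]
clock: 3.37
ee_pos: [0.7223, -0.0172, 0.3574]
orientation: [0.003, -3.141, -0.002]
ft_force: [-0.2, -0.3, -0.0]
opening: 0.999
gripper_force: 0.0
```

View pics/w2.png

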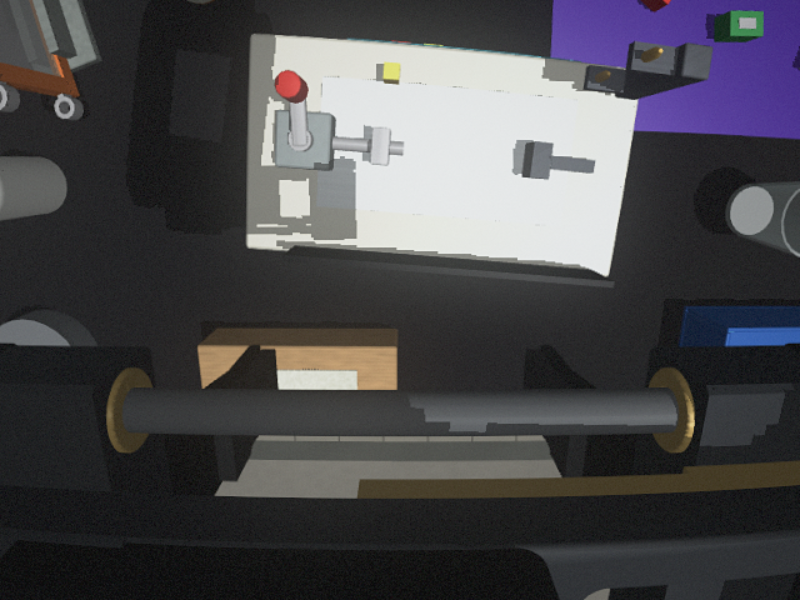

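The view (1.25x) shows the deck corners at (251,35), (248,247) and (608,275), the knob at (291,85), the stop at (391,72), pin tips near (655,52) and (605,75), the fixed jaw at (537,160) and the moving jaw at (381,146). I'll measure the station from these.

Run:
```python
from h import *
c=np.load('w2.npy',allow_pickle=True).item(); w1=np.load('w1.npy',allow_pickle=True).item()
im=cv2.cvtColor(c['pixels'],cv2.COLOR_RGB2BGR); i1=cv2.cvtColor(w1['pixels'],cv2.COLOR_RGB2BGR)
f=lambda i,x,y,w,h:cv2.resize(i[y:y+h,x:x+w],None,fx=5,fy=5,interpolation=cv2.INTER_CUBIC)
A=np.zeros((600,800,3),np.uint8)
A[:250,:500]=f(im,465,30,100,50); A[:295,510:760]=f(i1,185,215,50,59); A[300:600,:375]=f(im,400,105,75,60);A[300:600,380:780]=f(im,210,50,80,60)
cv2.imwrite('pics/c2.png',A)
hsv=cv2.cvtColor(c['pixels'],cv2.COLOR_RGB2HSV).astype(int);H,S,V=hsv[...,0],hsv[...,1],hsv[...,2]
m=(abs(H-28)<6)&(S>120)&(V>120); yy,xx=np.nonzero(m[40:80,290:340]); print('stop',xx.mean()+290,yy.mean()+40,plane(c,[(xx.mean()+290,yy.mean()+40)],.053)[0].round(4))
m=((H<8)|(H>172))&(S>130); m[:, :200]=0; m[100:]=0; m[:,260:]=0; yy,xx=np.nonzero(m); print('knob',xx.mean(),yy.mean(),len(xx),plane(c,[(xx.mean(),yy.mean())],.100)[0].round(4))
print('corners',plane(c,np.array([(251,35),(248,247),(608,275)])/1.25,.03).round(4))
print('pins rough',plane(c,np.array([(660,50)])/1.25,.162).round(4),plane(c,np.array([(605,75)])/1.25,.072).round(4))
# front edge (from white mask), per column topmost bright
g=(V>110)&(S<70)
def edge(cols,rng):
    P=[]
    for u in cols:
        r=np.nonzero(g[rng[0]:rng[1],u])[0]
        if len(r): P.append((u,r[0]+rng[0]-.5))
    return np.array(P)
P=plane(c,edge(range(210,420),(15,90)),.03)[:,:2]; l=cv2.fitLine(P.astype(np.float32),cv2.DIST_HUBER,0,1e-4,1e-4).ravel(); print('front dir',np.degrees(np.arctan2(l[1],l[0])),l)
```

```text
stop 312.52941176470586 55.14705882352941 [ 0.5658 -0.0264  0.053 ]
knob 230.0057306590258 66.94269340974212 349 [ 0.585  -0.1078  0.1   ]
corners [[ 0.53   -0.1551  0.03  ]
 [ 0.7271 -0.1693  0.03  ]
 [ 0.7547  0.1939  0.03  ]]
pins rough [[0.569 0.16  0.162]] [[0.5708 0.1572 0.072 ]]
front dir 85.6425 [ 7.597933e-02  9.971094e-01  5.400878e-01 -7.562969e-04]
```

View pics/c2.png

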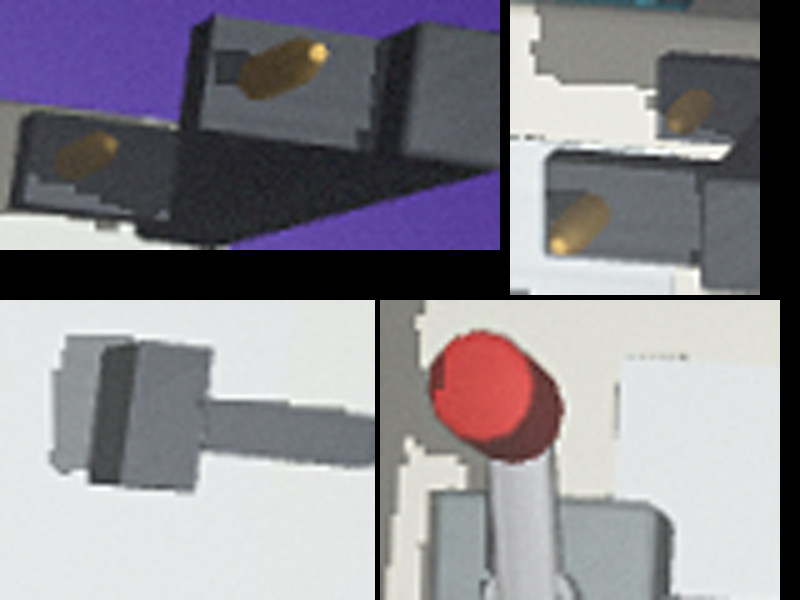

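Run:
```python
from h import *
c=np.load('w2.npy',allow_pickle=True).item(); w1=np.load('w1.npy',allow_pickle=True).item()
yaw=np.radians(-4.35); Rz=np.array([[np.cos(yaw),-np.sin(yaw)],[np.sin(yaw),np.cos(yaw)]])
def o(n,cc,uv,z,st): p=plane(cc,[uv],z)[0][:2]; print(n,p.round(4),'origin',(p-Rz@np.array(st)).round(4))
o('pinH',c,(528.2,39.6),.162,(-.078,.12)); o('pinL',c,(486.4,58.2),.072,(-.078,.12))
o('pinH1',w1,(194.2,263.6),.162,(-.078,.12)); o('pinL1',w1,(217.8,240),.072,(-.078,.12))
o('jawA',c,(427,113),.062,(-.016,.065)); o('jawB',c,(424.6,142),.062,(.016,.065))
o('c1',c,(200.8,28),.03,(-.095,-.2)); o('stop',c,(312.5,55.1),.055,(-.065,-.066))
print('2view H',two(c,(528.2,39.6),w1,(194.2,263.6)),'L',two(c,(486.4,58.2),w1,(217.8,240)))
print('knob',plane(c,[(230,67)],.11)); 
# stereo check vs top/side
t=np.load('top0.npy',allow_pickle=True).item(); s=np.load('side0.npy',allow_pickle=True).item()
```

```text
pinH [0.5687 0.1601] origin [0.6374 0.0345]
pinL [0.5688 0.1598] origin [0.6375 0.0342]
pinH1 [0.5686 0.1605] origin [0.6373 0.0349]
pinL1 [0.569  0.1607] origin [0.6377 0.0351]
jawA [0.627  0.1006] origin [0.638  0.0346]
jawB [0.6586 0.0997] origin [0.6378 0.0361]
c1 [ 0.53   -0.1551] origin [0.6399 0.0371]
stop [ 0.5661 -0.0264] origin [0.6359 0.0344]
2view H (array([0.56866214, 0.16033594, 0.16165631]), np.float64(0.0001500090386559013)) L (array([0.56896335, 0.16027346, 0.07120936]), np.float64(0.0006560231102588118))
knob [[ 0.58670614 -0.1056383   0.11      ]]
```

The station solves consistently: origin (0.6376, 0.0348), yaw -4.35°, crank at about 1.47 rad. I'll write a planning helper, then pick blue first.

```bash
cat > plan.py <<'E'
import sys; from h import *
O=np.array([.6376,.0348]); yaw=np.radians(-4.35); RS=np.array([[np.cos(yaw),-np.sin(yaw)],[np.sin(yaw),np.cos(yaw)]])
def st(x,y): return O+RS@np.array([x,y])
def plan(tgt,th=None,p=None,q=None):
    s=ctrl.state(); M=R.from_rotvec(s['orientation'] if q is None else q).as_matrix(); p=s['ee_pos'] if p is None else np.array(p)
    t0=np.degrees(np.arctan2(M[1,1],M[0,1])); th=t0 if th is None else th
    a=np.radians(th); Y=np.array([np.cos(a),np.sin(a),0]); X=np.array([-Y[1],Y[0],0])
    d=(np.array(tgt)-p)/.025
    turn=-((th-t0+180)%360-180)/5
    print('from',p.round(4),'th %.2f'%t0,'| turn dz-units %.2f'%turn,'| shift after turn X %.2f Y %.2f Z %.2f'%(d@X,d@Y,-d[2]),'tilt',M[:2,2].round(4))
E
python3 - <<'E'
from mm import *; from plan import *
c=np.load('w1.npy',allow_pickle=True).item()
a=cv2.cvtColor(c['pixels'],cv2.COLOR_RGB2BGR)[160:205,325:375]; 
g=cv2.cvtColor(a,cv2.COLOR_BGR2HSV).astype(int); m=((abs(g[...,0]-65)<25)&(g[...,1]>60)&(g[...,2]>25)).astype(np.uint8)
ct=max(cv2.findContours(m,cv2.RETR_EXTERNAL,cv2.CHAIN_APPROX_NONE)[0],key=cv2.contourArea)
P=plane(c,ct.reshape(-1,2)+[325,160],.024)[:,:2]*1000; print('green rect',cv2.minAreaRect(P.astype(np.float32)))
wm=(g[...,1]<70)&(g[...,2]>110); yy,xx=np.nonzero(wm); print('ins',len(xx),plane(c,[(xx.mean()+325,yy.mean()+160)],.028))
plan((.4007,.1702,.013),84.5)
E
python3 -m pendant '[{"dp":[0,0,0],"dr":[0,0,0.55]},{"dp":[0,0,0],"dr":[0,0,0.55]}]' 0.8 15 >/dev/null
python3 -m pendant '[{"dp":[0.845,0.389,0.55],"dr":[0,0,0]},{"dp":[0.845,0.389,0.55],"dr":[0,0,0]},{"dp":[0.845,0.389,0.55],"dr":[0,0,0]},{"dp":[0.845,0.389,0.55],"dr":[0,0,0]},{"dp":[0.845,0.389,0.55],"dr":[0,0,0]},{"dp":[0.845,0.389,0.55],"dr":[0,0,0]},{"dp":[0.845,0.389,0.55],"dr":[0,0,0]},{"dp":[0.845,0.389,0.55],"dr":[0,0,0]}]' >/dev/null
python3 -m pendant '[{"dp":[0.845,0.389,0.55],"dr":[0,0,0]},{"dp":[0.845,0.389,0.55],"dr":[0,0,0]},{"dp":[0.845,0.389,0.55],"dr":[0,0,0]},{"dp":[0.845,0.389,0.55],"dr":[0,0,0]},{"dp":[0.845,0.389,0.55],"dr":[0,0,0]},{"dp":[0.845,0.389,0.55],"dr":[0,0,0]},{"dp":[0.845,0.389,0.55],"dr":[0,0,0]},{"dp":[0.845,0.389,0.55],"dr":[0,0,0]}]' >/dev/null
python3 -m pendant '[{"dp":[0,0,0],"dr":[0,0,0]},{"dp":[0,0,0],"dr":[0,0,0]}]'
python3 -c "
from plan import *
plan((.4007,.1702,.013),84.5)"
```

```text
green rect ((506.3441162109375, 314.23675537109375), (23.91098976135254, 35.96195602416992), 4.476667881011963)
ins 132 [[0.50618954 0.31442037 0.028     ]]
from [ 0.7224 -0.0169  0.3575] th 90.16 | turn dz-units 1.13 | shift after turn X 13.52 Y 6.22 Z 13.78 tilt [-0.0004  0.0009]
clock: 5.08
ee_pos: [0.3993, 0.1695, 0.1373]
orientation: [-0.144, -3.137, 0.0]
ft_force: [0.3, 0.8, 1.1]
opening: 0.801
gripper_force: 0.0
from [0.3993 0.1695 0.1373] th 84.76 | turn dz-units 0.05 | shift after turn X -0.05 Y 0.03 Z 4.97 tilt [-0.0016 -0.0001]
```

```bash
python3 -m pendant '[{"dp":[0,0,0.9],"dr":[0,0,0]},{"dp":[0,0,0.9],"dr":[0,0,0]},{"dp":[0,0,0.9],"dr":[0,0,0]},{"dp":[0,0,0.9],"dr":[0,0,0]},{"dp":[0,0,0.9],"dr":[0,0,0]},{"dp":[0,0,0.47],"dr":[0,0,0]},{"dp":[0,0,0],"dr":[0,0,0]}]'
python3 -m pendant '[{"dp":[0,0,0],"dr":[0,0,0]},{"dp":[0,0,0],"dr":[0,0,0]},{"dp":[0,0,0],"dr":[0,0,0]},{"dp":[0,0,0],"dr":[0,0,0]},{"dp":[0,0,0],"dr":[0,0,0]},{"dp":[0,0,0],"dr":[0,0,0]}]' 0.2 15
python3 -m pendant '[{"dp":[0,0,-1],"dr":[0,0,0]},{"dp":[0,0,-1],"dr":[0,0,0]},{"dp":[0,0,-1],"dr":[0,0,0]},{"dp":[0,0,-1],"dr":[0,0,0]},{"dp":[0,0,-1],"dr":[0,0,0]},{"dp":[0,0,-1],"dr":[0,0,0]},{"dp":[0,0,-1],"dr":[0,0,0]},{"dp":[0,0,-1],"dr":[0,0,0]}]'
python3 -c "
from plan import *
plan((*st(-.003,.052),.043),-4.35)"
```

```text
clock: 5.67
ee_pos: [0.4023, 0.1681, 0.0117]
orientation: [-0.15, -3.138, 0.0]
ft_force: [-0.4, 0.3, -0.5]
opening: 0.802
gripper_force: 0.0
clock: 6.17
ee_pos: [0.4016, 0.1681, 0.0139]
orientation: [0.15, 3.136, 0.001]
ft_force: [-0.8, 0.7, 1.1]
opening: 0.434
gripper_force: 0.5
clock: 6.83
ee_pos: [0.4002, 0.1679, 0.2147]
orientation: [-0.15, -3.138, 0.0]
ft_force: [0.6, -0.4, -0.7]
opening: 0.413
gripper_force: 15.0
from [0.4002 0.1679 0.2147] th 84.54 | turn dz-units 17.78 | shift after turn X -2.51 Y 9.75 Z 6.87 tilt [-0.0003 -0.0001]
```

```bash
for i in 1 2; do python3 -m pendant '[{"dp":[0,0,0],"dr":[0,0,1]},{"dp":[0,0,0],"dr":[0,0,1]},{"dp":[0,0,0],"dr":[0,0,1]},{"dp":[0,0,0],"dr":[0,0,1]},{"dp":[0,0,0],"dr":[0,0,1]},{"dp":[0,0,0],"dr":[0,0,1]},{"dp":[0,0,0],"dr":[0,0,1]},{"dp":[0,0,0],"dr":[0,0,1]}]' >/dev/null; done
python3 -m pendant '[{"dp":[0,0,0],"dr":[0,0,0.89]},{"dp":[0,0,0],"dr":[0,0,0.89]}]' >/dev/null
python3 -m pendant '[{"dp":[-0.25,0.97,0],"dr":[0,0,0]},{"dp":[-0.25,0.97,0],"dr":[0,0,0]},{"dp":[-0.25,0.97,0],"dr":[0,0,0]},{"dp":[-0.25,0.97,0],"dr":[0,0,0]},{"dp":[-0.25,0.97,0],"dr":[0,0,0]},{"dp":[-0.25,0.97,0],"dr":[0,0,0]},{"dp":[-0.25,0.97,0],"dr":[0,0,0]},{"dp":[-0.25,0.97,0],"dr":[0,0,0]}]' >/dev/null
python3 -m pendant '[{"dp":[-0.25,0.97,0],"dr":[0,0,0]},{"dp":[-0.25,0.97,0],"dr":[0,0,0]},{"dp":[0,0,0.9],"dr":[0,0,0]},{"dp":[0,0,0.9],"dr":[0,0,0]},{"dp":[0,0,0.9],"dr":[0,0,0]},{"dp":[0,0,0.9],"dr":[0,0,0]},{"dp":[0,0,0],"dr":[0,0,0]},{"dp":[0,0,0],"dr":[0,0,0]}]' 
python3 -c "
from plan import *
plan((*st(-.003,.052),.043),-4.35)
c=cam('side'); save(c,'s1',(220,180,200,150),4)"
```

```text
clock: 9.67
ee_pos: [0.6366, 0.0873, 0.122]
orientation: [-2.302, -2.133, 0.005]
ft_force: [1.1, -0.1, -1.3]
opening: 0.408
gripper_force: 15.0
from [0.6366 0.0873 0.122 ] th -4.37 | turn dz-units -0.00 | shift after turn X -0.01 Y 0.08 Z 3.16 tilt [-0.0042  0.0002]
```

View pics/s1.png

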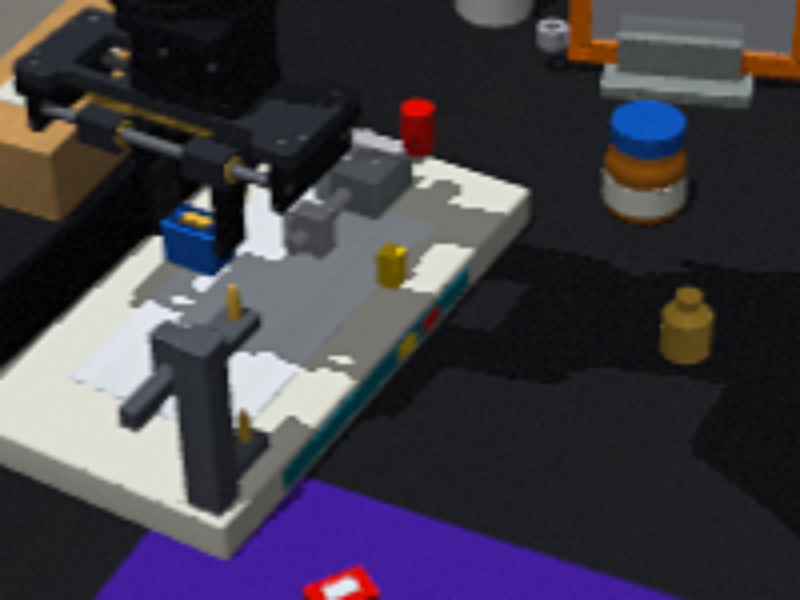

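Blue is held upright over the deck between the fingers (px 195,238). I lower it to just above contact and watch the force.

```bash
python3 -m pendant '[{"dp":[0,0.02,0.9],"dr":[0,0,0]},{"dp":[0,0.02,0.9],"dr":[0,0,0]},{"dp":[0,0.02,0.9],"dr":[0,0,0]},{"dp":[0,0,0.2],"dr":[0,0,0]},{"dp":[0,0,0],"dr":[0,0,0]},{"dp":[0,0,0],"dr":[0,0,0]}]' 
python3 -m pendant '[{"dp":[0,0,0.06],"dr":[0,0,0]},{"dp":[0,0,0.0],"dr":[0,0,0]},{"dp":[0,0,0],"dr":[0,0,0]}]'
python3 -m pendant '[{"dp":[0,0,0.06],"dr":[0,0,0]},{"dp":[0,0,0.0],"dr":[0,0,0]},{"dp":[0,0,0],"dr":[0,0,0]}]'
```

```text
clock: 10.22
ee_pos: [0.6408, 0.0871, 0.0525]
orientation: [2.303, 2.134, 0.003]
ft_force: [-0.2, -0.5, -0.5]
opening: 0.41
gripper_force: 15.0
clock: 10.47
ee_pos: [0.6404, 0.0871, 0.0507]
orientation: [2.303, 2.134, 0.003]
ft_force: [0.7, -0.0, -0.9]
opening: 0.414
gripper_force: 15.0
clock: 10.72
ee_pos: [0.6395, 0.0871, 0.0479]
orientation: [-2.304, -2.135, -0.0]
ft_force: [-0.6, -0.7, -1.3]
opening: 0.41
gripper_force: 15.0
```

```bash
python3 -m pendant '[{"dp":[0,0,0.08],"dr":[0,0,0]},{"dp":[0,0,0.0],"dr":[0,0,0]},{"dp":[0,0,0],"dr":[0,0,0]}]'
python3 -m pendant '[{"dp":[0,0,0.06],"dr":[0,0,0]},{"dp":[0,0,0.0],"dr":[0,0,0]},{"dp":[0,0,0],"dr":[0,0,0]}]'
python3 -m pendant '[{"dp":[0,0,0.06],"dr":[0,0,0]},{"dp":[0,0,0.0],"dr":[0,0,0]},{"dp":[0,0,0],"dr":[0,0,0]}]'
```

```text
clock: 10.97
ee_pos: [0.6394, 0.0871, 0.0456]
orientation: [-2.304, -2.135, 0.001]
ft_force: [-0.1, 0.9, -1.7]
opening: 0.411
gripper_force: 15.0
clock: 11.22
ee_pos: [0.6395, 0.0871, 0.0453]
orientation: [2.304, 2.135, -0.0]
ft_force: [-1.7, -0.4, 5.4]
opening: 0.415
gripper_force: 15.0
clock: 11.47
ee_pos: [0.6395, 0.0871, 0.0452]
orientation: [2.304, 2.136, -0.0]
ft_force: [-4.2, -0.3, 11.6]
opening: 0.408
gripper_force: 15.0
```

```bash
python3 -m pendant '[{"dp":[0,0,0],"dr":[0,0,0]},{"dp":[0,0,0],"dr":[0,0,0]},{"dp":[0,0,0],"dr":[0,0,0]},{"dp":[0,0,0],"dr":[0,0,0]}]' 0.65
python3 -m pendant '[{"dp":[0,0,-0.3],"dr":[0,0,0]},{"dp":[0,0,-0.8],"dr":[0,0,0]},{"dp":[0,0,-1],"dr":[0,0,0]},{"dp":[0,0,-1],"dr":[0,0,0]},{"dp":[0,0,-1],"dr":[0,0,0]},{"dp":[0,0,-1],"dr":[0,0,0]},{"dp":[0,0,-1],"dr":[0,0,0]},{"dp":[0,0,-0.5],"dr":[0,0,0]}]'
python3 -c "
from plan import *
plan((.4078,.2987,.013),104.7)"
```

```text
clock: 11.8
ee_pos: [0.6395, 0.0871, 0.0425]
orientation: [-2.304, -2.135, 0.0]
ft_force: [-0.3, 0.8, -0.4]
opening: 0.611
gripper_force: 0.0
clock: 12.47
ee_pos: [0.6412, 0.0871, 0.2118]
orientation: [2.302, 2.133, 0.006]
ft_force: [0.2, -0.7, -0.3]
opening: 0.645
gripper_force: 0.0
from [0.6412 0.0871 0.2118] th -4.36 | turn dz-units -21.81 | shift after turn X 6.88 Y 10.56 Z 7.95 tilt [ 0.0056 -0.0001]
```

```bash
for i in 1 2; do python3 -m pendant '[{"dp":[0,0,0],"dr":[0,0,-1]},{"dp":[0,0,0],"dr":[0,0,-1]},{"dp":[0,0,0],"dr":[0,0,-1]},{"dp":[0,0,0],"dr":[0,0,-1]},{"dp":[0,0,0],"dr":[0,0,-1]},{"dp":[0,0,0],"dr":[0,0,-1]},{"dp":[0,0,0],"dr":[0,0,-1]},{"dp":[0,0,0],"dr":[0,0,-1]}]' >/dev/null; done
python3 -m pendant '[{"dp":[0,0,0],"dr":[0,0,-0.968]},{"dp":[0,0,0],"dr":[0,0,-0.968]},{"dp":[0,0,0],"dr":[0,0,-0.968]},{"dp":[0,0,0],"dr":[0,0,-0.968]},{"dp":[0,0,0],"dr":[0,0,-0.968]},{"dp":[0,0,0],"dr":[0,0,-0.968]}]' >/dev/null
python3 -m pendant '[{"dp":[0.625,0.96,0],"dr":[0,0,0]},{"dp":[0.625,0.96,0],"dr":[0,0,0]},{"dp":[0.625,0.96,0],"dr":[0,0,0]},{"dp":[0.625,0.96,0],"dr":[0,0,0]},{"dp":[0.625,0.96,0],"dr":[0,0,0]},{"dp":[0.625,0.96,0],"dr":[0,0,0]},{"dp":[0.625,0.96,0],"dr":[0,0,0]},{"dp":[0.625,0.96,0],"dr":[0,0,0]}]' >/dev/null
python3 -m pendant '[{"dp":[0.625,0.96,0.7],"dr":[0,0,0]},{"dp":[0.625,0.96,0.7],"dr":[0,0,0]},{"dp":[0.625,0.96,0.7],"dr":[0,0,0]},{"dp":[0,0,1],"dr":[0,0,0]},{"dp":[0,0,1],"dr":[0,0,0]},{"dp":[0,0,0],"dr":[0,0,0]},{"dp":[0,0,0],"dr":[0,0,0]}]'
python3 -c "
from plan import *
plan((.4078,.2987,.013),104.7)"
```

```text
clock: 15.55
ee_pos: [0.4058, 0.2987, 0.1048]
orientation: [0.401, -3.113, 0.001]
ft_force: [-0.1, 0.6, 1.1]
opening: 0.654
gripper_force: 0.0
from [0.4058 0.2987 0.1048] th 104.68 | turn dz-units -0.00 | shift after turn X -0.08 Y -0.02 Z 3.67 tilt [-0.0025 -0.0011]
```

```bash
python3 -m pendant '[{"dp":[0,0,0.9],"dr":[0,0,0]},{"dp":[0,0,0.9],"dr":[0,0,0]},{"dp":[0,0,0.9],"dr":[0,0,0]},{"dp":[0,0,0.9],"dr":[0,0,0]},{"dp":[0,0,0.07],"dr":[0,0,0]},{"dp":[0,0,0],"dr":[0,0,0]}]' >/dev/null
python3 -m pendant '[{"dp":[0,0,0],"dr":[0,0,0]},{"dp":[0,0,0],"dr":[0,0,0]},{"dp":[0,0,0],"dr":[0,0,0]},{"dp":[0,0,0],"dr":[0,0,0]},{"dp":[0,0,0],"dr":[0,0,0]},{"dp":[0,0,0],"dr":[0,0,0]},{"dp":[0,0,0],"dr":[0,0,0]}]' 0.2 15
python3 -m pendant '[{"dp":[0,0,-1],"dr":[0,0,0]},{"dp":[0,0,-1],"dr":[0,0,0]},{"dp":[0,0,-1],"dr":[0,0,0]},{"dp":[0,0,-1],"dr":[0,0,0]},{"dp":[0,0,-1],"dr":[0,0,0]},{"dp":[0,0,-1],"dr":[0,0,0]},{"dp":[0,0,-1],"dr":[0,0,0]},{"dp":[0,0,-1],"dr":[0,0,0]}]'
for i in 1 2; do python3 -m pendant '[{"dp":[0,0,0],"dr":[0,0,1]},{"dp":[0,0,0],"dr":[0,0,1]},{"dp":[0,0,0],"dr":[0,0,1]},{"dp":[0,0,0],"dr":[0,0,1]},{"dp":[0,0,0],"dr":[0,0,1]},{"dp":[0,0,0],"dr":[0,0,1]},{"dp":[0,0,0],"dr":[0,0,1]},{"dp":[0,0,0],"dr":[0,0,1]}]' >/dev/null; done
python3 -m pendant '[{"dp":[0,0,0],"dr":[0,0,0.968]},{"dp":[0,0,0],"dr":[0,0,0.968]},{"dp":[0,0,0],"dr":[0,0,0.968]},{"dp":[0,0,0],"dr":[0,0,0.968]},{"dp":[0,0,0],"dr":[0,0,0.968]},{"dp":[0,0,0],"dr":[0,0,0.968]},{"dp":[0,0,0],"dr":[0,0,0]}]'
python3 -c "
from plan import *
plan((*st(-.003,.0265),.044),-4.35)"
```

```text
clock: 16.63
ee_pos: [0.4071, 0.2993, 0.0147]
orientation: [-0.401, 3.114, 0.001]
ft_force: [-0.7, -0.3, 6.7]
opening: 0.41
gripper_force: 15.0
clock: 17.3
ee_pos: [0.4058, 0.2987, 0.2149]
orientation: [0.401, -3.115, 0.0]
ft_force: [-0.2, 0.2, -1.3]
opening: 0.407
gripper_force: 15.0
clock: 19.22
ee_pos: [0.406, 0.2988, 0.2136]
orientation: [-2.306, -2.134, 0.001]
ft_force: [-0.3, 1.2, -0.4]
opening: 0.412
gripper_force: 15.0
from [0.406  0.2988 0.2136] th -4.44 | turn dz-units -0.02 | shift after turn X -8.77 Y 9.92 Z 6.78 tilt [-0.0004 -0.0002]
```

```bash
python3 -m pendant '[{"dp":[-0.877,0.99,0],"dr":[0,0,0]},{"dp":[-0.877,0.99,0],"dr":[0,0,0]},{"dp":[-0.877,0.99,0],"dr":[0,0,0]},{"dp":[-0.877,0.99,0],"dr":[0,0,0]},{"dp":[-0.877,0.99,0],"dr":[0,0,0]},{"dp":[-0.877,0.99,0],"dr":[0,0,0]},{"dp":[-0.877,0.99,0],"dr":[0,0,0]},{"dp":[-0.877,0.99,0],"dr":[0,0,0]}]' >/dev/null
python3 -m pendant '[{"dp":[-0.877,0.99,0],"dr":[0,0,0]},{"dp":[-0.877,0.99,0],"dr":[0,0,0]},{"dp":[0,0,0.9],"dr":[0,0,0]},{"dp":[0,0,0.9],"dr":[0,0,0]},{"dp":[0,0,0.9],"dr":[0,0,0]},{"dp":[0,0,0.9],"dr":[0,0,0]},{"dp":[0,0,0.9],"dr":[0,0,0]},{"dp":[0,0,0.9],"dr":[0,0,0]}]' >/dev/null
python3 -m pendant '[{"dp":[0,0,0.9],"dr":[0,0,0]},{"dp":[0,0,0.3],"dr":[0,0,0]},{"dp":[0,0,0],"dr":[0,0,0]},{"dp":[0,0,0],"dr":[0,0,0]},{"dp":[0,0,0],"dr":[0,0,0]}]'
python3 -c "
from plan import *
plan((*st(-.003,.0265),.044),-4.35)"
```

```text
clock: 20.97
ee_pos: [0.6376, 0.0615, 0.0499]
orientation: [2.302, 2.135, 0.003]
ft_force: [0.6, -0.7, -0.7]
opening: 0.406
gripper_force: 15.0
from [0.6376 0.0615 0.0499] th -4.33 | turn dz-units 0.00 | shift after turn X -0.00 Y -0.04 Z 0.24 tilt [ 0.0026 -0.0002]
```

```bash
python3 -m pendant '[{"dp":[0,0,0.16],"dr":[0,0,0]},{"dp":[0,0,0.04],"dr":[0,0,0]},{"dp":[0,0,0],"dr":[0,0,0]},{"dp":[0,0,0],"dr":[0,0,0]}]'
python3 -m pendant '[{"dp":[0,0,0.06],"dr":[0,0,0]},{"dp":[0,0,0],"dr":[0,0,0]},{"dp":[0,0,0],"dr":[0,0,0]}]'
python3 -m pendant '[{"dp":[0,0,0],"dr":[0,0,0]},{"dp":[0,0,0],"dr":[0,0,0]},{"dp":[0,0,0],"dr":[0,0,0]},{"dp":[0,0,0],"dr":[0,0,0]}]' 0.65 >/dev/null
python3 -m pendant '[{"dp":[0,0,-0.3],"dr":[0,0,0]},{"dp":[0,0,-0.8],"dr":[0,0,0]},{"dp":[0,0,-1],"dr":[0,0,0]},{"dp":[0,0,-1],"dr":[0,0,0]},{"dp":[0,0,-1],"dr":[0,0,0]},{"dp":[0,0,-1],"dr":[0,0,0]},{"dp":[0,0,-1],"dr":[0,0,0]},{"dp":[0,0,-0.5],"dr":[0,0,0]}]'
python3 -c "
from plan import *
plan((.5063,.3143,.013),94.5)"
```

```text
clock: 21.3
ee_pos: [0.6373, 0.0615, 0.0446]
orientation: [2.303, 2.134, 0.002]
ft_force: [1.1, -0.3, 4.1]
opening: 0.408
gripper_force: 15.0
clock: 21.55
ee_pos: [0.6374, 0.0614, 0.0443]
orientation: [2.303, 2.134, 0.002]
ft_force: [-1.0, -0.2, 11.3]
opening: 0.415
gripper_force: 15.0
clock: 22.55
ee_pos: [0.638, 0.0615, 0.2109]
orientation: [2.302, 2.133, 0.006]
ft_force: [-0.5, -1.1, 0.4]
opening: 0.649
gripper_force: 0.0
from [0.638  0.0615 0.2109] th -4.36 | turn dz-units -19.77 | shift after turn X 4.46 Y 10.50 Z 7.92 tilt [ 0.0053 -0.0004]
```

```bash
for i in 1 2; do python3 -m pendant '[{"dp":[0,0,0],"dr":[0,0,-1]},{"dp":[0,0,0],"dr":[0,0,-1]},{"dp":[0,0,0],"dr":[0,0,-1]},{"dp":[0,0,0],"dr":[0,0,-1]},{"dp":[0,0,0],"dr":[0,0,-1]},{"dp":[0,0,0],"dr":[0,0,-1]},{"dp":[0,0,0],"dr":[0,0,-1]},{"dp":[0,0,0],"dr":[0,0,-1]}]' >/dev/null; done
python3 -m pendant '[{"dp":[0,0,0],"dr":[0,0,-0.943]},{"dp":[0,0,0],"dr":[0,0,-0.943]},{"dp":[0,0,0],"dr":[0,0,-0.943]},{"dp":[0,0,0],"dr":[0,0,-0.943]}]' >/dev/null
python3 -m pendant '[{"dp":[0.405,0.955,0],"dr":[0,0,0]},{"dp":[0.405,0.955,0],"dr":[0,0,0]},{"dp":[0.405,0.955,0],"dr":[0,0,0]},{"dp":[0.405,0.955,0],"dr":[0,0,0]},{"dp":[0.405,0.955,0],"dr":[0,0,0]},{"dp":[0.405,0.955,0],"dr":[0,0,0]},{"dp":[0.405,0.955,0],"dr":[0,0,0]},{"dp":[0.405,0.955,0],"dr":[0,0,0]}]' >/dev/null
python3 - <<'E'
from h import *
c=cam('wrist'); t=cam('top'); np.save('t2.npy',t,allow_pickle=True)
# expected old positions reprojected in top view; compare colour centroids
hsv=cv2.cvtColor(t['pixels'],cv2.COLOR_RGB2HSV).astype(int);H,S,V=hsv[...,0],hsv[...,1],hsv[...,2]
print(proj(t,[[.5063,.3143,.028],[.5334,.4184,.028]]).round(1))
for n,m in {'green':(abs(H-65)<15)&(S>120)&(V>60),'white':(S<60)&(V>130)}.items():
    k,l,st,ce=cv2.connectedComponentsWithStats(m.astype(np.uint8))
    for i in range(1,k):
        if 15<st[i,4]<200 and 160<ce[i][0]<300 and 230<ce[i][1]<320: print(n,ce[i].round(1),st[i,4])
E
python3 -m pendant '[{"dp":[0.405,0.955,0.7],"dr":[0,0,0]},{"dp":[0.405,0.955,0.7],"dr":[0,0,0]},{"dp":[0.405,0.955,0.7],"dr":[0,0,0]},{"dp":[0,0,1],"dr":[0,0,0]},{"dp":[0,0,1],"dr":[0,0,0]},{"dp":[0,0,0],"dr":[0,0,0]},{"dp":[0,0,0],"dr":[0,0,0]}]'
python3 -c "
from plan import *
plan((.5063,.3143,.013),94.5)"
```

```text
[[224.6 262.4]
 [189.8 254.9]]
white [261.3 244.5] 17
white [186.9 255.4] 56
white [195.3 263.4] 23
white [182.9 303.9] 198
clock: 25.57
ee_pos: [0.5044, 0.3138, 0.1037]
orientation: [0.123, -3.136, 0.002]
ft_force: [1.0, -0.2, -0.0]
opening: 0.652
gripper_force: 0.0
from [0.5044 0.3138 0.1037] th 94.48 | turn dz-units -0.00 | shift after turn X -0.08 Y 0.02 Z 3.63 tilt [-0.0029 -0.0014]
```

```bash
python3 -m pendant '[{"dp":[0,0,0.9],"dr":[0,0,0]},{"dp":[0,0,0.9],"dr":[0,0,0]},{"dp":[0,0,0.9],"dr":[0,0,0]},{"dp":[0,0,0.9],"dr":[0,0,0]},{"dp":[0,0,0.03],"dr":[0,0,0]},{"dp":[0,0,0],"dr":[0,0,0]}]'
python3 -m pendant '[{"dp":[0,0,0],"dr":[0,0,0]},{"dp":[0,0,0],"dr":[0,0,0]},{"dp":[0,0,0],"dr":[0,0,0]},{"dp":[0,0,0],"dr":[0,0,0]},{"dp":[0,0,0],"dr":[0,0,0]},{"dp":[0,0,0],"dr":[0,0,0]},{"dp":[0,0,0],"dr":[0,0,0]}]' 0.2 15
python3 -m pendant '[{"dp":[0,0,-1],"dr":[0,0,0]},{"dp":[0,0,-1],"dr":[0,0,0]},{"dp":[0,0,-1],"dr":[0,0,0]},{"dp":[0,0,-1],"dr":[0,0,0]},{"dp":[0,0,-1],"dr":[0,0,0]},{"dp":[0,0,-1],"dr":[0,0,0]},{"dp":[0,0,-1],"dr":[0,0,0]},{"dp":[0,0,-1],"dr":[0,0,0]}]'
for i in 1 2; do python3 -m pendant '[{"dp":[0,0,0],"dr":[0,0,1]},{"dp":[0,0,0],"dr":[0,0,1]},{"dp":[0,0,0],"dr":[0,0,1]},{"dp":[0,0,0],"dr":[0,0,1]},{"dp":[0,0,0],"dr":[0,0,1]},{"dp":[0,0,0],"dr":[0,0,1]},{"dp":[0,0,0],"dr":[0,0,1]},{"dp":[0,0,0],"dr":[0,0,1]}]' >/dev/null; done
python3 -m pendant '[{"dp":[0,0,0],"dr":[0,0,0.943]},{"dp":[0,0,0],"dr":[0,0,0.943]},{"dp":[0,0,0],"dr":[0,0,0.943]},{"dp":[0,0,0],"dr":[0,0,0.943]},{"dp":[0,0,0],"dr":[0,0,0]},{"dp":[0,0,0],"dr":[0,0,0]}]'
python3 -c "
from plan import *
plan((*st(-.003,.001),.044),-4.35)"
```

```text
clock: 26.07
ee_pos: [0.5058, 0.3142, 0.0145]
orientation: [-0.122, 3.139, -0.0]
ft_force: [0.7, -0.2, 0.5]
opening: 0.653
gripper_force: 0.0
clock: 26.65
ee_pos: [0.5057, 0.3149, 0.0151]
orientation: [-0.123, 3.137, 0.001]
ft_force: [-0.6, -0.9, 6.3]
opening: 0.411
gripper_force: 15.0
clock: 27.32
ee_pos: [0.5043, 0.3144, 0.215]
orientation: [0.123, -3.139, 0.0]
ft_force: [0.1, 0.3, -0.5]
opening: 0.409
gripper_force: 15.0
clock: 29.15
ee_pos: [0.5046, 0.3145, 0.2137]
orientation: [-2.302, -2.138, 0.001]
ft_force: [0.7, -0.1, 0.5]
opening: 0.412
gripper_force: 15.0
from [0.5046 0.3145 0.2137] th -4.24 | turn dz-units 0.02 | shift after turn X -10.71 Y 6.03 Z 6.79 tilt [-0.0005 -0.0002]
```

```bash
python3 -m pendant '[{"dp":[-0.974,0.548,0],"dr":[0,0,0.02]},{"dp":[-0.974,0.548,0],"dr":[0,0,0]},{"dp":[-0.974,0.548,0],"dr":[0,0,0]},{"dp":[-0.974,0.548,0],"dr":[0,0,0]},{"dp":[-0.974,0.548,0],"dr":[0,0,0]},{"dp":[-0.974,0.548,0],"dr":[0,0,0]},{"dp":[-0.974,0.548,0],"dr":[0,0,0]},{"dp":[-0.974,0.548,0],"dr":[0,0,0]}]' >/dev/null
python3 -m pendant '[{"dp":[-0.974,0.548,0],"dr":[0,0,0]},{"dp":[-0.974,0.548,0],"dr":[0,0,0]},{"dp":[-0.974,0.548,0],"dr":[0,0,0]},{"dp":[0,0,0.9],"dr":[0,0,0]},{"dp":[0,0,0.9],"dr":[0,0,0]},{"dp":[0,0,0.9],"dr":[0,0,0]},{"dp":[0,0,0.9],"dr":[0,0,0]},{"dp":[0,0,0.9],"dr":[0,0,0]}]' >/dev/null
python3 -m pendant '[{"dp":[0,0,0.9],"dr":[0,0,0]},{"dp":[0,0,0.9],"dr":[0,0,0]},{"dp":[0,0,0.3],"dr":[0,0,0]},{"dp":[0,0,0],"dr":[0,0,0]},{"dp":[0,0,0],"dr":[0,0,0]},{"dp":[0,0,0],"dr":[0,0,0]}]'
python3 -c "
from plan import *
plan((*st(-.003,.001),.044),-4.35)"
python3 -m pendant '[{"dp":[0,0,0.16],"dr":[0,0,0]},{"dp":[0,0,0.04],"dr":[0,0,0]},{"dp":[0,0,0],"dr":[0,0,0]},{"dp":[0,0,0],"dr":[0,0,0]}]'
python3 -m pendant '[{"dp":[0,0,0.06],"dr":[0,0,0]},{"dp":[0,0,0],"dr":[0,0,0]},{"dp":[0,0,0],"dr":[0,0,0]}]'
```

```text
clock: 30.98
ee_pos: [0.6355, 0.0357, 0.0501]
orientation: [2.304, 2.133, 0.003]
ft_force: [-0.9, 0.1, -0.3]
opening: 0.412
gripper_force: 15.0
from [0.6355 0.0357 0.0501] th -4.43 | turn dz-units -0.02 | shift after turn X 0.01 Y -0.03 Z 0.25 tilt [ 0.0025 -0.0003]
clock: 31.32
ee_pos: [0.6352, 0.0357, 0.0449]
orientation: [2.305, 2.132, 0.002]
ft_force: [0.4, 0.2, 4.3]
opening: 0.409
gripper_force: 15.0
clock: 31.57
ee_pos: [0.6353, 0.0357, 0.0447]
orientation: [2.305, 2.132, 0.002]
ft_force: [-1.7, -0.2, 11.2]
opening: 0.41
gripper_force: 15.0
```

```bash
python3 -m pendant '[{"dp":[0,0,0],"dr":[0,0,0]},{"dp":[0,0,0],"dr":[0,0,0]},{"dp":[0,0,0],"dr":[0,0,0]},{"dp":[0,0,0],"dr":[0,0,0]}]' 0.65 >/dev/null
python3 -m pendant '[{"dp":[0,0,-0.3],"dr":[0,0,0]},{"dp":[0,0,-0.8],"dr":[0,0,0]},{"dp":[0,0,-1],"dr":[0,0,0]},{"dp":[0,0,-1],"dr":[0,0,0]},{"dp":[0,0,-1],"dr":[0,0,0]},{"dp":[0,0,-1],"dr":[0,0,0]},{"dp":[0,0,-1],"dr":[0,0,0]},{"dp":[0,0,-0.5],"dr":[0,0,0]}]' >/dev/null
for i in 1; do python3 -m pendant '[{"dp":[0,0,0],"dr":[0,0,-1]},{"dp":[0,0,0],"dr":[0,0,-1]},{"dp":[0,0,0],"dr":[0,0,-1]},{"dp":[0,0,0],"dr":[0,0,-1]},{"dp":[0,0,0],"dr":[0,0,-1]},{"dp":[0,0,0],"dr":[0,0,-1]},{"dp":[0,0,0],"dr":[0,0,-1]},{"dp":[0,0,0],"dr":[0,0,-1]}]' >/dev/null; done
python3 -m pendant '[{"dp":[0,0,0],"dr":[0,0,-0.96]},{"dp":[0,0,0],"dr":[0,0,-0.96]},{"dp":[0,0,0],"dr":[0,0,-0.96]},{"dp":[0,0,0],"dr":[0,0,-0.96]},{"dp":[0,0,0],"dr":[0,0,-0.96]},{"dp":[0,0,0],"dr":[0,0,-0.96]},{"dp":[0,0,0],"dr":[0,0,-1]},{"dp":[0,0,0],"dr":[0,0,0]}]'
python3 - <<'E'
from mm import *; from plan import *
plan((.5334,.4184,.013),69.5)
for n in ('top','side'):
    c=cam(n); u=proj(c,[[.5334,.4184,.028]])[0]; print(n,u)
    try: mounts(c,{'white':u},win=18)
    except Exception as e: print(e)
E
```

```text
clock: 33.9
ee_pos: [0.6342, 0.0358, 0.2075]
orientation: [-0.561, -3.091, 0.0]
ft_force: [0.4, -0.9, -0.3]
opening: 0.648
gripper_force: 0.0
from [0.6342 0.0358 0.2075] th 69.42 | turn dz-units -0.02 | shift after turn X 9.13 Y 12.92 Z 7.78 tilt [-0.0002  0.    ]
top [189.80297091 254.89480795]
white px [190. 256.] ins [0.53   0.4178] body [0.5305 0.4172] yaw body 71.6 ins 0.0 [28.3 43.4] [0. 0.]
side [233.50141416 382.62699702]
white px [233.6 382.5] ins [0.5333 0.4181] body [0.5261 0.4263] yaw body 68.4 ins 68.5 [40.7 41.9] [10.1 17.5]
```

```bash
python3 -m pendant '[{"dp":[0.702,0.994,0],"dr":[0,0,0]},{"dp":[0.702,0.994,0],"dr":[0,0,0]},{"dp":[0.702,0.994,0],"dr":[0,0,0]},{"dp":[0.702,0.994,0],"dr":[0,0,0]},{"dp":[0.702,0.994,0],"dr":[0,0,0]},{"dp":[0.702,0.994,0],"dr":[0,0,0]},{"dp":[0.702,0.994,0],"dr":[0,0,0]},{"dp":[0.702,0.994,0],"dr":[0,0,0]}]' >/dev/null
python3 -m pendant '[{"dp":[0.702,0.994,0],"dr":[0,0,0]},{"dp":[0.702,0.994,0],"dr":[0,0,0]},{"dp":[0.702,0.994,0.7],"dr":[0,0,0]},{"dp":[0.702,0.994,0.7],"dr":[0,0,0]},{"dp":[0.702,0.994,0.7],"dr":[0,0,0]},{"dp":[0,0,1],"dr":[0,0,0]},{"dp":[0,0,1],"dr":[0,0,0]}]' >/dev/null
python3 -m pendant '[{"dp":[0,0,0.9],"dr":[0,0,0]},{"dp":[0,0,0.9],"dr":[0,0,0]},{"dp":[0,0,0.9],"dr":[0,0,0]},{"dp":[0,0,0.9],"dr":[0,0,0]},{"dp":[0,0,0.03],"dr":[0,0,0]},{"dp":[0,0,0],"dr":[0,0,0]}]'
python3 -m pendant '[{"dp":[0,0,0],"dr":[0,0,0]},{"dp":[0,0,0],"dr":[0,0,0]},{"dp":[0,0,0],"dr":[0,0,0]},{"dp":[0,0,0],"dr":[0,0,0]},{"dp":[0,0,0],"dr":[0,0,0]},{"dp":[0,0,0],"dr":[0,0,0]},{"dp":[0,0,0],"dr":[0,0,0]}]' 0.2 15
python3 -m pendant '[{"dp":[0,0,-1],"dr":[0,0,0]},{"dp":[0,0,-1],"dr":[0,0,0]},{"dp":[0,0,-1],"dr":[0,0,0]},{"dp":[0,0,-1],"dr":[0,0,0]},{"dp":[0,0,-1],"dr":[0,0,0]},{"dp":[0,0,-1],"dr":[0,0,0]},{"dp":[0,0,-1],"dr":[0,0,0]},{"dp":[0,0,-1],"dr":[0,0,0]}]'
for i in 1; do python3 -m pendant '[{"dp":[0,0,0],"dr":[0,0,1]},{"dp":[0,0,0],"dr":[0,0,1]},{"dp":[0,0,0],"dr":[0,0,1]},{"dp":[0,0,0],"dr":[0,0,1]},{"dp":[0,0,0],"dr":[0,0,1]},{"dp":[0,0,0],"dr":[0,0,1]},{"dp":[0,0,0],"dr":[0,0,1]},{"dp":[0,0,0],"dr":[0,0,1]}]' >/dev/null; done
python3 -m pendant '[{"dp":[0,0,0],"dr":[0,0,0.96]},{"dp":[0,0,0],"dr":[0,0,0.96]},{"dp":[0,0,0],"dr":[0,0,0.96]},{"dp":[0,0,0],"dr":[0,0,0.96]},{"dp":[0,0,0],"dr":[0,0,0.96]},{"dp":[0,0,0],"dr":[0,0,0.96]},{"dp":[0,0,0],"dr":[0,0,1]},{"dp":[0,0,0],"dr":[0,0,0]}]'
python3 -c "
from plan import *
plan((*st(-.003,-.0245),.044),-4.35)"
```

```text
clock: 35.75
ee_pos: [0.5338, 0.418, 0.0127]
orientation: [-0.565, -3.088, 0.004]
ft_force: [0.1, -0.8, 0.2]
opening: 0.655
gripper_force: 0.0
clock: 36.33
ee_pos: [0.5357, 0.419, 0.0155]
orientation: [0.563, 3.089, 0.002]
ft_force: [-0.1, -0.2, 5.9]
opening: 0.412
gripper_force: 15.0
clock: 37.0
ee_pos: [0.5343, 0.4183, 0.2149]
orientation: [-0.563, -3.09, 0.001]
ft_force: [0.4, 0.4, -0.6]
opening: 0.411
gripper_force: 15.0
clock: 38.33
ee_pos: [0.5345, 0.4184, 0.2135]
orientation: [-2.308, -2.131, 0.002]
ft_force: [-0.8, 0.1, -2.1]
opening: 0.411
gripper_force: 15.0
from [0.5345 0.4184 0.2135] th -4.55 | turn dz-units -0.04 | shift after turn X -15.97 Y 5.16 Z 6.78 tilt [-0.001  -0.0006]
```

```bash
for i in 1 2; do python3 -m pendant '[{"dp":[-0.998,0.3225,0],"dr":[0,0,-0.0025]},{"dp":[-0.998,0.3225,0],"dr":[0,0,-0.0025]},{"dp":[-0.998,0.3225,0],"dr":[0,0,-0.0025]},{"dp":[-0.998,0.3225,0],"dr":[0,0,-0.0025]},{"dp":[-0.998,0.3225,0],"dr":[0,0,-0.0025]},{"dp":[-0.998,0.3225,0],"dr":[0,0,-0.0025]},{"dp":[-0.998,0.3225,0],"dr":[0,0,-0.0025]},{"dp":[-0.998,0.3225,0],"dr":[0,0,-0.0025]}]' >/dev/null; done
python3 -m pendant '[{"dp":[0,0,0.9],"dr":[0,0,0]},{"dp":[0,0,0.9],"dr":[0,0,0]},{"dp":[0,0,0],"dr":[0,0,0]}]' >/dev/null
python3 -c "
from plan import *
plan((*st(-.003,-.0245),.044),-4.35)
c=cam('side'); save(c,'s2',(220,180,200,150),4)"
```

```text
from [0.6296 0.0104 0.1646] th -4.23 | turn dz-units 0.02 | shift after turn X 0.02 Y 0.12 Z 4.82 tilt [-0.0095  0.0015]
```

View pics/s2.png

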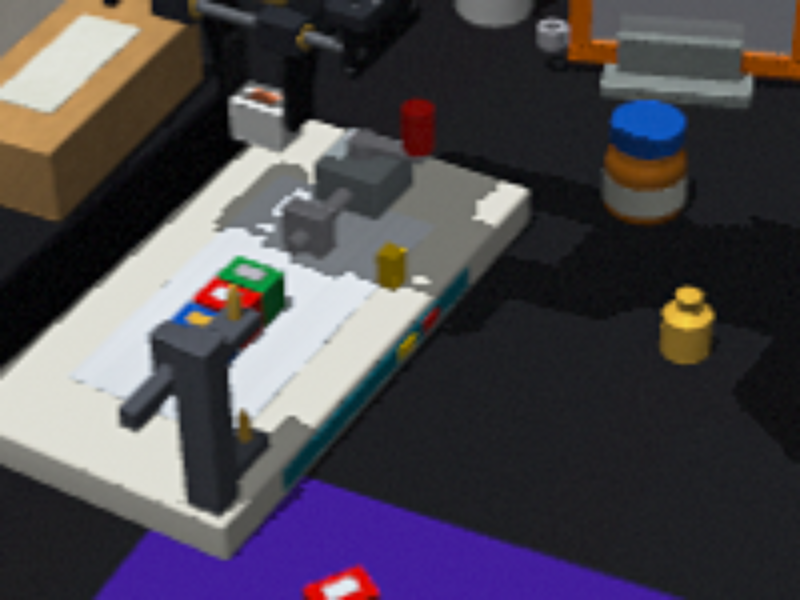

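The row blue, red, green stands straight at the fixed jaw (200,320 to 250,275), and white is held above. I set white down.

```bash
python3 -m pendant '[{"dp":[0,0.03,0.9],"dr":[0,0,0]},{"dp":[0,0,0.9],"dr":[0,0,0]},{"dp":[0,0,0.9],"dr":[0,0,0]},{"dp":[0,0,0.9],"dr":[0,0,0]},{"dp":[0,0,0.9],"dr":[0,0,0]},{"dp":[0,0,0],"dr":[0,0,0]},{"dp":[0,0,0],"dr":[0,0,0]},{"dp":[0,0,0],"dr":[0,0,0]}]'
python3 -c "
from plan import *
plan((*st(-.003,-.0245),.044),-4.35)"
python3 -m pendant '[{"dp":[0,0,0.16],"dr":[0,0,0]},{"dp":[0,0,0.04],"dr":[0,0,0]},{"dp":[0,0,0],"dr":[0,0,0]},{"dp":[0,0,0],"dr":[0,0,0]}]'
python3 -m pendant '[{"dp":[0,0,0.06],"dr":[0,0,0]},{"dp":[0,0,0],"dr":[0,0,0]},{"dp":[0,0,0],"dr":[0,0,0]}]'
```

```text
clock: 40.63
ee_pos: [0.6348, 0.0111, 0.0579]
orientation: [2.301, 2.137, 0.002]
ft_force: [0.1, 0.3, -1.6]
opening: 0.413
gripper_force: 15.0
from [0.6348 0.0111 0.0579] th -4.21 | turn dz-units 0.03 | shift after turn X -0.03 Y -0.08 Z 0.56 tilt [0.002  0.0001]
clock: 40.97
ee_pos: [0.6355, 0.0103, 0.0536]
orientation: [2.299, 2.135, 0.004]
ft_force: [-0.7, -1.4, 6.0]
opening: 0.41
gripper_force: 15.0
clock: 41.22
ee_pos: [0.6356, 0.0101, 0.0525]
orientation: [2.299, 2.135, 0.004]
ft_force: [-0.4, -2.0, 8.7]
opening: 0.411
gripper_force: 15.0
```

```bash
python3 -c "
from plan import *
c=cam('side'); a=cv2.cvtColor(c['pixels'],cv2.COLOR_RGB2BGR)[190:290,230:350]
t=cam('top'); b=cv2.cvtColor(t['pixels'],cv2.COLOR_RGB2BGR)[180:250,255:395]
cv2.imwrite('pics/s3.png',np.vstack([cv2.resize(a,(480,400),interpolation=2),np.pad(cv2.resize(b,(400,200),interpolation=2),((0,0),(0,80),(0,0)))]))"
```

```text
(no output)
```

View pics/s3.png

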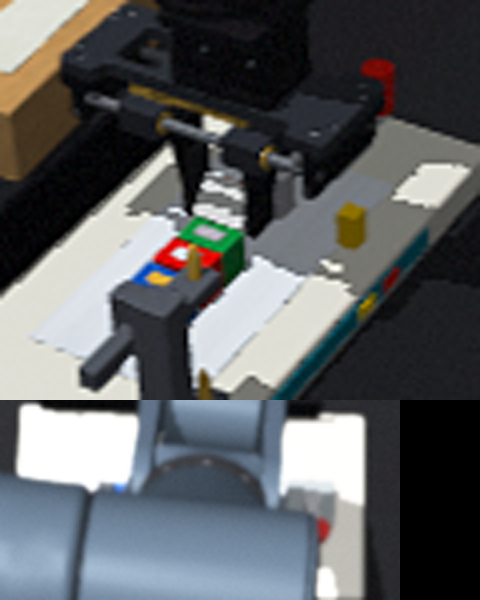

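The white mount touched 9 mm too early, probably on green's top edge. I lift, shift 5 mm away from green and try again.

```bash
python3 -m pendant '[{"dp":[0,0,-0.8],"dr":[0,0,0]},{"dp":[-0.2,0,0],"dr":[0,0,0.02]},{"dp":[0,0,0.3],"dr":[0,0,0]},{"dp":[0,0,0.3],"dr":[0,0,0]},{"dp":[0,0,0],"dr":[0,0,0]},{"dp":[0,0,0],"dr":[0,0,0]}]'
python3 -m pendant '[{"dp":[0,0,0.16],"dr":[0,0,0]},{"dp":[0,0,0.08],"dr":[0,0,0]},{"dp":[0,0,0],"dr":[0,0,0]},{"dp":[0,0,0],"dr":[0,0,0]}]'
python3 -m pendant '[{"dp":[0,0,0.12],"dr":[0,0,0]},{"dp":[0,0,0],"dr":[0,0,0]},{"dp":[0,0,0],"dr":[0,0,0]}]'
```

```text
clock: 41.82
ee_pos: [0.6318, 0.006, 0.0529]
orientation: [-2.302, -2.133, 0.004]
ft_force: [0.4, -0.5, -0.1]
opening: 0.415
gripper_force: 15.0
clock: 42.15
ee_pos: [0.6333, 0.0058, 0.0487]
orientation: [-2.304, -2.135, 0.001]
ft_force: [0.1, -0.6, -1.2]
opening: 0.41
gripper_force: 15.0
clock: 42.4
ee_pos: [0.6334, 0.0057, 0.046]
orientation: [-2.304, -2.135, 0.0]
ft_force: [-0.4, 0.5, -0.6]
opening: 0.41
gripper_force: 15.0
```

```bash
python3 -m pendant '[{"dp":[0,0,0.06],"dr":[0,0,0]},{"dp":[0,0,0.04],"dr":[0,0,0]},{"dp":[0,0,0],"dr":[0,0,0]},{"dp":[0,0,0],"dr":[0,0,0]}]'
python3 -m pendant '[{"dp":[0,0,0],"dr":[0,0,0]},{"dp":[0,0,0],"dr":[0,0,0]},{"dp":[0,0,0],"dr":[0,0,0]},{"dp":[0,0,0],"dr":[0,0,0]}]' 0.65 >/dev/null
python3 -m pendant '[{"dp":[0,0,-0.3],"dr":[0,0,0]},{"dp":[0,0,-0.8],"dr":[0,0,0]},{"dp":[0,0,-1],"dr":[0,0,0]},{"dp":[0,0,-1],"dr":[0,0,0]},{"dp":[-0.8,0,-1],"dr":[0,0,0]},{"dp":[-0.8,0,-1],"dr":[0,0,0]},{"dp":[-0.8,-0.5,-1],"dr":[0,0,0]},{"dp":[-0.8,-0.5,-1],"dr":[0,0,0]}]' >/dev/null
python3 -m pendant '[{"dp":[0,0,0],"dr":[0,0,0]},{"dp":[0,0,0],"dr":[0,0,0]},{"dp":[0,0,0],"dr":[0,0,0]}]'
python3 -c "
from plan import *
c=cam('wrist'); save(c,'w3',k=1.25); np.save('w3.npy',c,allow_pickle=True)"
```

```text
clock: 42.73
ee_pos: [0.6334, 0.0057, 0.0435]
orientation: [-2.304, -2.135, 0.0]
ft_force: [0.4, 0.1, -1.0]
opening: 0.408
gripper_force: 15.0
clock: 43.98
ee_pos: [0.6022, -0.0718, 0.221]
orientation: [-2.305, -2.134, -0.001]
ft_force: [-0.5, -0.1, -0.3]
opening: 0.649
gripper_force: 0.0
```

View pics/w3.png

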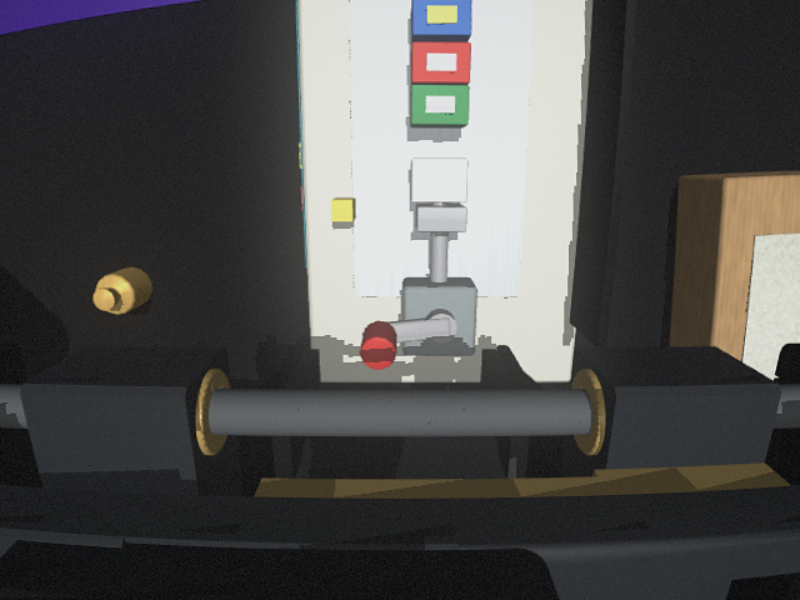

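White lies on its side: at (440,180) its top shows no insert. The others stand well. I check from the side camera which way its insert faces.

```bash
python3 -c "
from plan import *
c=cam('side'); a=cv2.cvtColor(c['pixels'],cv2.COLOR_RGB2BGR)[200:280,250:340]
cv2.imwrite('pics/s4.png',cv2.resize(a,(540,480),interpolation=2))
w=np.load('w3.npy',allow_pickle=True).item()
q=plane(w,np.array([(412,158),(467,158),(467,202),(412,202)])/1.25,.054)[:,:2]
print(((q-O)@RS).round(4)); 
q=plane(w,np.array([(440,62),(440,104),(442,15)])/1.25,.058)[:,:2]; print(((q-O)@RS).round(4))
q=plane(w,np.array([(378,358)])/1.25,.110)[:,:2]; print(q,((q-O)@RS).round(4)); 
"
```

```text
[[-0.0194 -0.033 ]
 [ 0.0158 -0.0329]
 [ 0.0165 -0.0608]
 [-0.0193 -0.0609]]
[[-0.0026  0.0244]
 [-0.0023 -0.0004]
 [-0.0017  0.0516]]
[[ 0.5864953  -0.10888511]] [[-0.0401 -0.1471]]
```

View pics/s4.png

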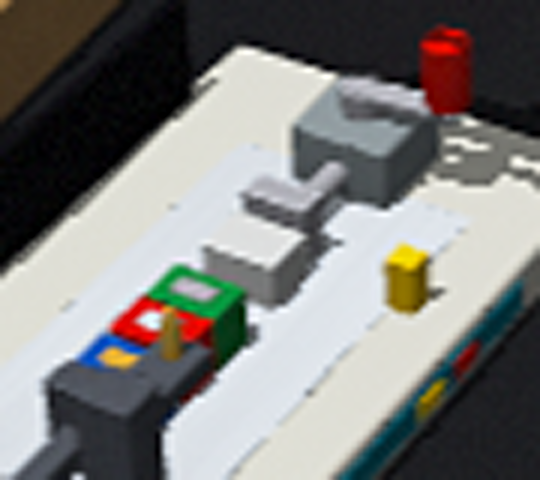

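White's centre is at station (-1.7, -47) mm, insert towards -y. I re-grip it, carry it to the free mat, then re-grasp with the tool leaning and swing it upright.

```bash
python3 -c "
from plan import *
plan((*st(-.0022,-.047),.140),-4.35)"
python3 -m pendant '[{"dp":[0.8,0.3,0.8],"dr":[0,0,0]},{"dp":[0.8,0.6,0.8],"dr":[0,0,0]},{"dp":[0,0,0.8],"dr":[0,0,0]},{"dp":[0,0,0],"dr":[0,0,0]},{"dp":[0,0,0],"dr":[0,0,0]},{"dp":[0,0,0],"dr":[0,0,0]}]'
python3 -c "
from plan import *
plan((*st(-.0022,-.047),.041),-4.35)"
```

```text
from [ 0.6019 -0.0712  0.2198] th -4.32 | turn dz-units 0.01 | shift after turn X 2.45 Y 1.01 Z 3.19 tilt [-0.0023  0.0011]
clock: 44.58
ee_pos: [0.628, -0.0338, 0.1609]
orientation: [-2.304, -2.135, 0.001]
ft_force: [-0.9, -0.7, 0.2]
opening: 0.654
gripper_force: 0.0
from [ 0.628  -0.0338  0.1609] th -4.34 | turn dz-units 0.00 | shift after turn X 0.88 Y 0.09 Z 4.80 tilt [-0.0007  0.0001]
```

```bash
python3 -m pendant '[{"dp":[0.88,0.09,0],"dr":[0,0,0]},{"dp":[0,0,0.9],"dr":[0,0,0]},{"dp":[0,0,0.9],"dr":[0,0,0]},{"dp":[0,0,0.9],"dr":[0,0,0]},{"dp":[0,0,0.9],"dr":[0,0,0]},{"dp":[0,0,0.8],"dr":[0,0,0]},{"dp":[0,0,0.4],"dr":[0,0,0]},{"dp":[0,0,0],"dr":[0,0,0]}]'
python3 -m pendant '[{"dp":[0,0,0],"dr":[0,0,0]},{"dp":[0,0,0],"dr":[0,0,0]},{"dp":[0,0,0],"dr":[0,0,0]},{"dp":[0,0,0],"dr":[0,0,0]},{"dp":[0,0,0],"dr":[0,0,0]},{"dp":[0,0,0],"dr":[0,0,0]},{"dp":[0,0,0],"dr":[0,0,0]}]' 0.2 15
python3 -m pendant '[{"dp":[0,0,-1],"dr":[0,0,0]},{"dp":[0,0,-1],"dr":[0,0,0]},{"dp":[0,0,-1],"dr":[0,0,0]},{"dp":[0,0,-1],"dr":[0,0,0]},{"dp":[0,0,-1],"dr":[0,0,0]},{"dp":[0,0,-1],"dr":[0,0,0]},{"dp":[0,0,-1],"dr":[0,0,0]},{"dp":[0,0,0],"dr":[0,0,0]}]'
python3 -m pendant '[{"dp":[0,0,0],"dr":[0,0,1]},{"dp":[0,0,0],"dr":[0,0,1]},{"dp":[0,0,0],"dr":[0,0,1]},{"dp":[0,0,0],"dr":[0,0,1]},{"dp":[0,0,0],"dr":[0,0,1]},{"dp":[0,0,0],"dr":[0,0,1]},{"dp":[0,0,0],"dr":[0,0,1]},{"dp":[0,0,0],"dr":[0,0,1]}]' >/dev/null
python3 -m pendant '[{"dp":[0,0,0],"dr":[0,0,0.95]},{"dp":[0,0,0],"dr":[0,0,0.95]},{"dp":[0,0,0],"dr":[0,0,0.95]},{"dp":[0,0,0],"dr":[0,0,0]},{"dp":[0,0,0],"dr":[0,0,0]}]'
python3 -c "
from plan import *
plan((.5,.31,.014),-58.4)"
```

```text
clock: 45.25
ee_pos: [0.6308, -0.0125, 0.0398]
orientation: [-2.303, -2.133, 0.003]
ft_force: [0.5, 0.1, -0.3]
opening: 0.648
gripper_force: 0.0
clock: 45.83
ee_pos: [0.6327, -0.0124, 0.0424]
orientation: [2.303, 2.134, 0.002]
ft_force: [-0.8, 0.8, 6.7]
opening: 0.413
gripper_force: 15.0
clock: 46.5
ee_pos: [0.635, -0.0127, 0.2217]
orientation: [2.298, 2.13, 0.01]
ft_force: [-0.1, -0.8, -0.2]
opening: 0.409
gripper_force: 15.0
clock: 47.58
ee_pos: [0.6312, -0.0121, 0.2149]
orientation: [-3.023, -0.853, 0.003]
ft_force: [-0.2, -0.4, -1.5]
opening: 0.41
gripper_force: 15.0
from [ 0.6312 -0.0121  0.2149] th -58.49 | turn dz-units -0.02 | shift after turn X 2.28 Y -13.72 Z 8.04 tilt [-0.0019  0.0004]
```

```bash
python3 -m pendant '[{"dp":[0.163,-0.98,0],"dr":[0,0,0]},{"dp":[0.163,-0.98,0],"dr":[0,0,0]},{"dp":[0.163,-0.98,0],"dr":[0,0,0]},{"dp":[0.163,-0.98,0],"dr":[0,0,0]},{"dp":[0.163,-0.98,0],"dr":[0,0,0]},{"dp":[0.163,-0.98,0],"dr":[0,0,0]},{"dp":[0.163,-0.98,0],"dr":[0,0,0]},{"dp":[0.163,-0.98,0],"dr":[0,0,0]}]' >/dev/null
python3 -m pendant '[{"dp":[0.163,-0.98,0],"dr":[0,0,0]},{"dp":[0.163,-0.98,0],"dr":[0,0,0]},{"dp":[0.163,-0.98,0],"dr":[0,0,0]},{"dp":[0.163,-0.98,0],"dr":[0,0,0]},{"dp":[0.163,-0.98,0],"dr":[0,0,0]},{"dp":[0.163,-0.98,0],"dr":[0,0,0]},{"dp":[0,0,0.9],"dr":[0,0,0]},{"dp":[0,0,0.9],"dr":[0,0,0]}]' >/dev/null
python3 -m pendant '[{"dp":[0,0,0.9],"dr":[0,0,0]},{"dp":[0,0,0.9],"dr":[0,0,0]},{"dp":[0,0,0.9],"dr":[0,0,0]},{"dp":[0,0,0.9],"dr":[0,0,0]},{"dp":[0,0,0.9],"dr":[0,0,0]},{"dp":[0,0,0.9],"dr":[0,0,0]},{"dp":[0,0,0.6],"dr":[0,0,0]},{"dp":[0,0,0],"dr":[0,0,0]}]'
python3 -m pendant '[{"dp":[0,0,0],"dr":[0,0,0]},{"dp":[0,0,0],"dr":[0,0,0]},{"dp":[0,0,0],"dr":[0,0,0]}]'
python3 -c "
from plan import *
plan((.5,.31,.014),-58.4)"
```

```text
clock: 49.58
ee_pos: [0.4993, 0.3092, 0.0175]
orientation: [3.023, 0.852, -0.011]
ft_force: [0.2, -0.4, -2.1]
opening: 0.412
gripper_force: 15.0
clock: 49.83
ee_pos: [0.5029, 0.3107, 0.0223]
orientation: [-3.024, -0.85, -0.004]
ft_force: [1.7, -0.2, -1.3]
opening: 0.411
gripper_force: 15.0
from [0.5029 0.3107 0.0223] th -58.58 | turn dz-units -0.04 | shift after turn X -0.11 Y -0.04 Z 0.33 tilt [0.0025 0.0009]
```

```bash
python3 -m pendant '[{"dp":[0,0,0.33],"dr":[0,0,0]},{"dp":[0,0,0],"dr":[0,0,0]},{"dp":[0,0,0],"dr":[0,0,0]},{"dp":[0,0,0],"dr":[0,0,0]}]'
python3 -m pendant '[{"dp":[0,0,0.08],"dr":[0,0,0]},{"dp":[0,0,0],"dr":[0,0,0]},{"dp":[0,0,0],"dr":[0,0,0]}]'
python3 -m pendant '[{"dp":[0,0,0],"dr":[0,0,0]},{"dp":[0,0,0],"dr":[0,0,0]},{"dp":[0,0,0],"dr":[0,0,0]},{"dp":[0,0,0],"dr":[0,0,0]}]' 0.65
python3 -m pendant '[{"dp":[0,0,0],"dr":[0,1,0]},{"dp":[0,0,0],"dr":[0,1,0]},{"dp":[0,0,0],"dr":[0,1,0]},{"dp":[0,0,0],"dr":[0,1,0]},{"dp":[0,0,0],"dr":[0,1,0]},{"dp":[0,0,0],"dr":[0,1,0]},{"dp":[0,0,0],"dr":[0,1,0]},{"dp":[0,0,0],"dr":[0,0,0]}]'
python3 -m pendant '[{"dp":[0,0,0],"dr":[0,0,0]},{"dp":[0,0,0],"dr":[0,0,0]},{"dp":[0,0,0],"dr":[0,0,0]}]'
python3 -c "
from plan import *
plan((.5,.31,.014),-58.4)
c=cam('side'); u=proj(c,[[.5,.31,.02]])[0].astype(int); save(c,'s5',(int(u[0])-50,int(u[1])-50,100,80),5)"
```

```text
clock: 50.17
ee_pos: [0.5019, 0.3103, 0.013]
orientation: [-3.024, -0.85, -0.0]
ft_force: [0.0, 0.8, -0.4]
opening: 0.414
gripper_force: 15.0
clock: 50.42
ee_pos: [0.5022, 0.3105, 0.0123]
orientation: [-3.024, -0.85, -0.002]
ft_force: [-1.8, -0.0, 8.5]
opening: 0.41
gripper_force: 15.0
clock: 50.75
ee_pos: [0.502, 0.3103, 0.0107]
orientation: [3.025, 0.85, -0.0]
ft_force: [-0.5, 0.2, 0.2]
opening: 0.612
gripper_force: 0.0
clock: 51.42
ee_pos: [0.4959, 0.3274, 0.0107]
orientation: [-2.832, -0.814, -0.498]
ft_force: [-0.7, -0.3, -0.4]
opening: 0.648
gripper_force: 0.0
clock: 51.67
ee_pos: [0.497, 0.3278, 0.0113]
orientation: [-2.831, -0.818, -0.5]
ft_force: [0.1, -0.1, 0.5]
opening: 0.649
gripper_force: 0.0
from [0.497  0.3278 0.0113] th -57.22 | turn dz-units 0.24 | shift after turn X -0.27 Y 0.67 Z -0.11 tilt [0.2737 0.235 ]
```

View pics/s5.png

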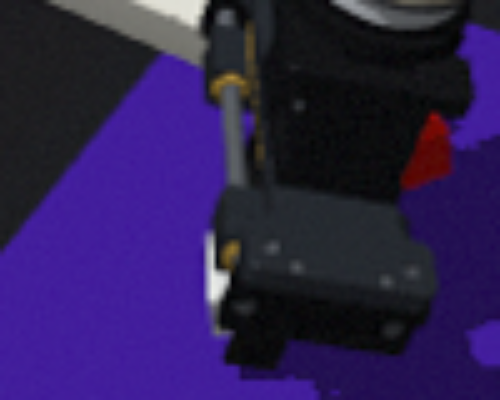

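```bash
python3 -m pendant '[{"dp":[0,0,0],"dr":[0,-1,0]},{"dp":[0,0,0],"dr":[0,-1,0]},{"dp":[0,0,0],"dr":[0,-1,0]},{"dp":[0,0,0],"dr":[0,0,0]},{"dp":[0,0,0],"dr":[0,0,0]},{"dp":[0,0,0],"dr":[0,0,0]}]'
python3 -c "
from plan import *
plan((.5,.31,.014),-58.4); print(ctrl.state()['joints'].round(3))"
```

```text
clock: 52.22
ee_pos: [0.4943, 0.3375, 0.0115]
orientation: [-2.855, -0.844, -0.313]
ft_force: [1.0, -0.2, -0.3]
opening: 0.651
gripper_force: 0.2
from [0.4943 0.3375 0.0115] th -56.48 | turn dz-units 0.38 | shift after turn X -0.38 Y 1.06 Z -0.10 tilt [0.1564 0.1994]
[0.342 0.76  1.829 0.395 0.36  0.98 ]
```

The lean towards the base runs into the wrist singularity. I go back to vertical and look at where the mount is now.

```bash
python3 -m pendant '[{"dp":[0,0,0],"dr":[0,-1,0]},{"dp":[0,0,0],"dr":[0,-1,0]},{"dp":[0,0,0],"dr":[0,0,0]},{"dp":[0,0,0],"dr":[0,0,0]},{"dp":[0,0,0],"dr":[0,0,0]}]'
python3 -c "
from plan import *
plan((.5,.31,.014),-58.4); print(ctrl.state()['joints'].round(3))"
python3 -m pendant '[{"dp":[0,0,0],"dr":[0,-1,0]},{"dp":[0,0,0],"dr":[0,-1,0]},{"dp":[0,0,0],"dr":[0,0,0]},{"dp":[0,0,0],"dr":[0,0,0]},{"dp":[0,0,0],"dr":[0,0,0]}]'
python3 -c "
from plan import *
plan((.5,.31,.014),-58.4); print(ctrl.state()['joints'].round(3))"
```

```text
clock: 52.63
ee_pos: [0.4929, 0.3371, 0.0109]
orientation: [-2.914, -0.873, -0.061]
ft_force: [-0.9, -1.3, -0.3]
opening: 0.652
gripper_force: 0.0
from [0.4929 0.3371 0.0109] th -56.48 | turn dz-units 0.38 | shift after turn X -0.33 Y 1.07 Z -0.12 tilt [0.0097 0.1063]
[0.363 0.779 1.695 0.164 0.628 1.22 ]
clock: 53.05
ee_pos: [0.4928, 0.3368, 0.011]
orientation: [-2.954, -0.897, 0.197]
ft_force: [0.1, 0.6, 0.6]
opening: 0.648
gripper_force: 0.0
from [0.4928 0.3368 0.011 ] th -56.49 | turn dz-units 0.38 | shift after turn X -0.32 Y 1.07 Z -0.12 tilt [-0.1354  0.0095]
[0.382 0.821 1.553 0.076 0.891 1.311]
```

```bash
cat >> plan.py <<'E'
def rel(th,lean=0):
    s=ctrl.state(); M=R.from_rotvec(s['orientation']).as_matrix(); a=np.radians(th); Y=np.array([np.cos(a),np.sin(a),0]); X=np.array([-Y[1],Y[0],0])
    T=np.c_[X,Y,[0,0,-1]]@R.from_euler('y',lean,degrees=True).as_matrix()
    print('rel rot units',(R.from_matrix(M.T@T).as_rotvec(degrees=True)/5).round(3))
E
python3 -m pendant '[{"dp":[0,0,-1],"dr":[0,0,0]},{"dp":[0,0,-1],"dr":[0,0,0]},{"dp":[0,0,-1],"dr":[0,0,0]},{"dp":[0,0,-1],"dr":[0,0,0]},{"dp":[0,0,-1],"dr":[0,0,0]},{"dp":[0,0,-1],"dr":[0,0,0]},{"dp":[0,0,0],"dr":[0,0,0]},{"dp":[0,0,0],"dr":[0,0,0]}]'
python3 -c "
from plan import *
rel(-58.4)"
```

```text
clock: 53.72
ee_pos: [0.5145, 0.336, 0.1613]
orientation: [-2.954, -0.897, 0.19]
ft_force: [-0.4, -0.3, -0.6]
opening: 0.652
gripper_force: 0.0
rel rot units [-0.919  1.205  0.435]
```

```bash
python3 -m pendant '[{"dp":[0,0,0],"dr":[-0.46,0.6,0.22]},{"dp":[0,0,0],"dr":[-0.46,0.6,0.22]},{"dp":[-1,0,0],"dr":[0,0,0]},{"dp":[-1,0,0],"dr":[0,0,0]},{"dp":[-1,0,0],"dr":[0,0,0]},{"dp":[0,0,0],"dr":[0,0,0]},{"dp":[0,0,0],"dr":[0,0,0]},{"dp":[0,0,0],"dr":[0,0,0]}]'
python3 -c "
from plan import *
rel(-58.4)
c=cam('wrist'); save(c,'w4'); np.save('w4.npy',c,allow_pickle=True)"
```

```text
clock: 54.38
ee_pos: [0.4506, 0.2968, 0.1596]
orientation: [3.022, 0.854, -0.006]
ft_force: [0.1, 0.1, 0.2]
opening: 0.651
gripper_force: 0.0
rel rot units [-0.     0.045 -0.006]
```

View pics/w4.png

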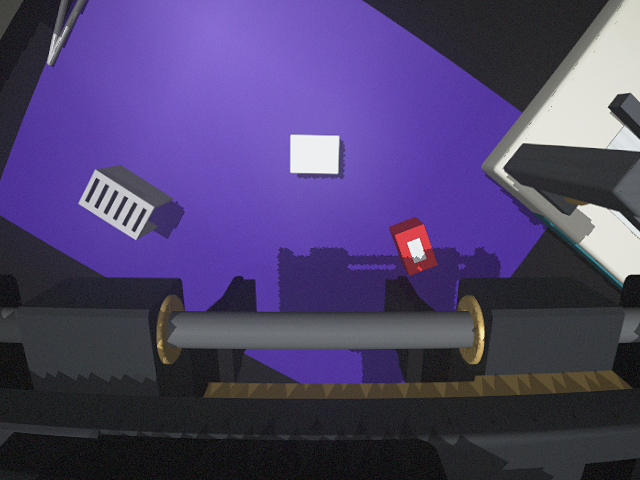

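White lies at px (315,155) and its 36 mm side runs across the image. I move back to see the base-facing side and confirm the insert is there.

```bash
python3 -m pendant '[{"dp":[-1,0,0.5],"dr":[0,0,0]},{"dp":[-1,0,0.5],"dr":[0,0,0]},{"dp":[-1,0,0.5],"dr":[0,0,0]},{"dp":[0,0,0],"dr":[0,0,0]},{"dp":[0,0,0],"dr":[0,0,0]}]'
python3 -c "
from plan import *
w=np.load('w4.npy',allow_pickle=True).item()
q=plane(w,np.array([(290,134.5),(340,134.5),(340,174),(290,174)]),.024)[:,:2]; print(q.mean(0),np.linalg.norm(q[0]-q[1]),np.linalg.norm(q[1]-q[2]),np.degrees(np.arctan2(*(q[1]-q[0])[::-1])))
c=cam('wrist'); u=proj(c,[[*q.mean(0),.012]])[0].astype(int); print(u)
a=c['pixels'][max(u[1]-40,0):u[1]+40,u[0]-50:u[0]+50]; h=cv2.cvtColor(a,cv2.COLOR_RGB2HSV).astype(int); yy,xx=np.nonzero((abs(h[...,0]-12)<9)&(h[...,1]>90)&(h[...,2]>60)); print(len(xx),xx.mean() if len(xx) else 0,yy.mean() if len(yy) else 0)
wy,wx=np.nonzero((h[...,1]<60)&(h[...,2]>130)); print(wx.min(),wx.max(),wy.min(),wy.max())"
```

```text
clock: 54.85
ee_pos: [0.3862, 0.2572, 0.1224]
orientation: [3.022, 0.854, -0.009]
ft_force: [1.0, -0.4, 0.4]
opening: 0.651
gripper_force: 0.0
[0.49619797 0.3280871 ] 0.036238276955742325 0.028557201906424853 -58.47454484582393
[314  35]
0 0 0
0 79 6 74
```

All 14 pictures are used, so I go on with numbers only. I sample the colours down the mount's base-facing side.

```bash
python3 -c "
from plan import *
c=cam('wrist'); P=np.array([.4962,.3281]); X=np.array([.852,.524]); 
for s,n in ((-1,'base'),):
    e=P+s*X*.014
    print('top edge',proj(c,[[*e,.024]])[0],'foot',proj(c,[[*e,0]])[0])
u0=int(proj(c,[[*P,.012]])[0][0])
for v in range(15,75,2): print(v,[c['pixels'][v,u].tolist() for u in (u0-14,u0,u0+14)])
print(c['p'])"
```

```text
top edge [313.23493604  60.28561438] foot [313.7779732   66.66334061]
15 [[247, 247, 247], [247, 247, 247], [247, 247, 247]]
17 [[247, 247, 247], [247, 247, 247], [247, 247, 247]]
19 [[247, 247, 247], [247, 247, 247], [247, 247, 247]]
21 [[247, 247, 247], [247, 247, 247], [247, 247, 247]]
23 [[247, 247, 247], [247, 247, 247], [247, 247, 247]]
25 [[247, 247, 247], [247, 247, 247], [247, 247, 247]]
27 [[247, 247, 247], [247, 247, 247], [247, 247, 247]]
29 [[247, 247, 247], [247, 247, 247], [247, 247, 247]]
31 [[247, 247, 247], [247, 247, 247], [247, 247, 247]]
33 [[247, 247, 247], [247, 247, 247], [247, 247, 247]]
35 [[247, 247, 247], [247, 247, 247], [247, 247, 247]]
37 [[247, 247, 247], [247, 247, 247], [247, 247, 247]]
39 [[247, 247, 247], [247, 247, 247], [247, 247, 247]]
41 [[247, 247, 247], [247, 247, 247], [247, 247, 247]]
43 [[247, 247, 247], [247, 247, 247], [247, 247, 247]]
45 [[247, 247, 247], [247, 247, 247], [247, 247, 247]]
47 [[247, 247, 247], [247, 247, 247], [247, 247, 247]]
49 [[247, 247, 247], [247, 247, 247], [247, 247, 247]]
51 [[247, 247, 247], [247, 247, 247], [247, 247, 247]]
53 [[247, 247, 247], [247, 247, 247], [247, 247, 247]]
55 [[247, 247, 247], [247, 247, 247], [247, 247, 247]]
57 [[247, 247, 247], [247, 247, 247], [247, 247, 247]]
59 [[251, 251, 250], [250, 250, 249], [249, 249, 248]]
61 [[168, 163, 195], [168, 166, 196], [176, 176, 202]]
63 [[190, 146, 174], [221, 168, 183], [174, 171, 198]]
65 [[161, 137, 171], [159, 138, 167], [170, 171, 197]]
67 [[146, 129, 220], [149, 135, 221], [143, 128, 215]]
69 [[145, 129, 220], [145, 128, 217], [144, 127, 216]]
71 [[144, 126, 218], [143, 125, 216], [140, 124, 214]]
73 [[142, 124, 217], [140, 122, 215], [141, 124, 215]]
[0.44825652 0.29415199 0.28479705]
```

Row 63 is reddish at the centre (221,168,183), so the copper insert does face the base, as required. I lean 15° above the mount.

```bash
cat >> plan.py <<'E'
def sh(t):
    s=ctrl.state(); M=R.from_rotvec(s['orientation']).as_matrix(); print('pos',s['ee_pos'].round(4),'shift tool',(M.T@(np.array(t)-s['ee_pos'])/.025).round(3),'world up in tool',(M.T@[0,0,1]).round(3),'j',s['joints'].round(2))
E
python3 -c "
from plan import *
sh((.4962,.3281,.07))"
python3 -m pendant '[{"dp":[0.87,0,0],"dr":[0,0,0]},{"dp":[0.87,0,0],"dr":[0,0,0]},{"dp":[0.87,0,0],"dr":[0,0,0]},{"dp":[0.87,0,0.7],"dr":[0,0,0]},{"dp":[0.87,0,0.7],"dr":[0,0,0]},{"dp":[0.87,0,0.7],"dr":[0,0,0]},{"dp":[0,0,0],"dr":[0,0,0]},{"dp":[0,0,0],"dr":[0,0,0]}]' >/dev/null
python3 -m pendant '[{"dp":[0,0,0],"dr":[0,1,0]},{"dp":[0,0,0],"dr":[0,1,0]},{"dp":[0,0,0],"dr":[0,1,0]},{"dp":[0,0,0],"dr":[0,0,0]},{"dp":[0,0,0],"dr":[0,0,0]},{"dp":[0,0,0],"dr":[0,0,0]}]'
python3 -c "
from plan import *
sh((.4962,.3281,.012)); rel(-58.45,15)"
```

```text
pos [0.3893 0.2584 0.1235] shift tool [ 5.101 -0.139  2.138] world up in tool [-0.     0.001 -1.   ] j [ 0.35  0.48  1.92 -0.    0.74  1.37]
clock: 56.12
ee_pos: [0.4996, 0.3263, 0.0716]
orientation: [-2.933, -0.829, -0.384]
ft_force: [0.4, 0.0, -0.2]
opening: 0.652
gripper_force: 0.0
pos [0.4996 0.3263 0.0716] shift tool [-0.69  -0.134  2.285] world up in tool [ 0.257  0.001 -0.966] j [0.37 0.64 1.83 0.11 0.42 1.29]
rel rot units [0.01  0.017 0.008]
```

```bash
python3 -m pendant '[{"dp":[-0.23,-0.045,0.76],"dr":[0,0,0]},{"dp":[-0.23,-0.045,0.76],"dr":[0,0,0]},{"dp":[-0.23,-0.045,0.76],"dr":[0,0,0]},{"dp":[0,0,0],"dr":[0,0,0]},{"dp":[0,0,0],"dr":[0,0,0]}]' 
python3 -c "
from plan import *
sh((.4962,.3281,.012)); rel(-58.45,15)"
python3 -m pendant '[{"dp":[0,0,0],"dr":[0,0,0]},{"dp":[0,0,0],"dr":[0,0,0]},{"dp":[0,0,0],"dr":[0,0,0]},{"dp":[0,0,0],"dr":[0,0,0]},{"dp":[0,0,0],"dr":[0,0,0]},{"dp":[0,0,0],"dr":[0,0,0]},{"dp":[0,0,0],"dr":[0,0,0]}]' 0.2 25
python3 -m pendant '[{"dp":[0.2,0,-0.8],"dr":[0,0,0]},{"dp":[0.2,0,-0.8],"dr":[0,0,0]},{"dp":[0.2,0,-0.8],"dr":[0,0,0]},{"dp":[0,0,0],"dr":[0,0,0]}]'
python3 -m pendant '[{"dp":[0,0,0],"dr":[0,-1,0]},{"dp":[0,0,0],"dr":[0,-1,0]},{"dp":[0,0,0],"dr":[0,-1,0]},{"dp":[0,0,0],"dr":[0,-1,0]},{"dp":[0,0,0],"dr":[0,-1,0]},{"dp":[0,0,0],"dr":[0,-1,0]},{"dp":[0,0,0],"dr":[0,-1,0]},{"dp":[0,0,0],"dr":[0,0,0]}]'
python3 -m pendant '[{"dp":[0,0,0],"dr":[0,-1,0]},{"dp":[0,0,0],"dr":[0,-1,0]},{"dp":[0,0,0],"dr":[0,-1,0]},{"dp":[0,0,0],"dr":[0,-1,0]},{"dp":[0,0,0],"dr":[0,-1,0]},{"dp":[0,0,0],"dr":[0,-1,0]},{"dp":[0,0,0],"dr":[0,0,0]},{"dp":[0,0,0],"dr":[0,0,0]}]'
python3 -c "
from plan import *
sh((.4962,.3281,.025)); rel(-58.45,-50)"
```

```text
clock: 56.53
ee_pos: [0.4954, 0.328, 0.0104]
orientation: [-2.933, -0.83, -0.38]
ft_force: [0.1, 0.6, 0.1]
opening: 0.653
gripper_force: 0.0
pos [0.4954 0.328  0.0104] shift tool [ 0.046  0.015 -0.055] world up in tool [ 0.255  0.    -0.967] j [0.37 0.76 1.85 0.16 0.28 1.24]
rel rot units [0.001 0.046 0.009]
clock: 57.12
ee_pos: [0.4951, 0.3278, 0.0118]
orientation: [-2.933, -0.829, -0.384]
ft_force: [-0.6, -0.5, 5.7]
opening: 0.415
gripper_force: 25.0
clock: 57.45
ee_pos: [0.4959, 0.3279, 0.0762]
orientation: [-2.931, -0.829, -0.391]
ft_force: [0.4, -0.2, 0.1]
opening: 0.407
gripper_force: 25.0
clock: 58.12
ee_pos: [0.4959, 0.3281, 0.0701]
orientation: [2.889, 0.817, -0.514]
ft_force: [2.7, 0.3, -0.5]
opening: 0.414
gripper_force: 25.0
clock: 58.78
ee_pos: [0.4927, 0.3265, 0.0701]
orientation: [2.552, 0.722, -1.197]
ft_force: [-0.5, -0.5, -1.1]
opening: 0.41
gripper_force: 25.0
pos [0.4927 0.3265 0.0701] shift tool [1.485 0.021 1.037] world up in tool [-0.769 -0.    -0.639] j [ 0.44  1.09  0.95 -0.09  1.97  1.46]
rel rot units [0.003 0.053 0.007]
```

```bash
python3 -m pendant '[{"dp":[0,0,0],"dr":[0,-1,0]},{"dp":[0.5,0,0.35],"dr":[0,0,0]},{"dp":[0.5,0,0.35],"dr":[0,0,0]},{"dp":[0.45,0,0.31],"dr":[0,0,0]},{"dp":[0,0,0],"dr":[0,0,0]},{"dp":[0,0,0],"dr":[0,0,0]}]' 
python3 -m pendant '[{"dp":[0.1,0,0.07],"dr":[0,0,0]},{"dp":[0,0,0],"dr":[0,0,0]},{"dp":[0,0,0],"dr":[0,0,0]}]' 
python3 -m pendant '[{"dp":[0.066,0,0.046],"dr":[0,0,0]},{"dp":[0,0,0],"dr":[0,0,0]},{"dp":[0,0,0],"dr":[0,0,0]}]' 
python3 -c "
from plan import *
sh((.4962,.3281,.018)); rel(-58.45,-55)"
```

```text
clock: 59.28
ee_pos: [0.4927, 0.3265, 0.0276]
orientation: [2.482, 0.702, -1.301]
ft_force: [-1.3, 0.2, -0.2]
opening: 0.412
gripper_force: 25.0
clock: 59.53
ee_pos: [0.4941, 0.3272, 0.0261]
orientation: [2.484, 0.702, -1.296]
ft_force: [-0.6, 0.5, -0.7]
opening: 0.413
gripper_force: 25.0
clock: 59.78
ee_pos: [0.4938, 0.3271, 0.0235]
orientation: [2.483, 0.702, -1.297]
ft_force: [-0.0, 0.5, -1.9]
opening: 0.408
gripper_force: 25.0
pos [0.4938 0.3271 0.0235] shift tool [0.24  0.015 0.041] world up in tool [-0.821  0.    -0.571] j [ 0.44  1.2   0.88 -0.1   2.02  1.47]
rel rot units [ 0.008  0.035 -0.002]
```

```bash
for i in 1 2 3; do python3 -m pendant '[{"dp":[0.066,0,0.046],"dr":[0,0,0]},{"dp":[0,0,0],"dr":[0,0,0]},{"dp":[0,0,0],"dr":[0,0,0]}]' | grep -E 'ee_pos|ft_'; done
```

```text
ee_pos: [0.4936, 0.327, 0.0212]
ft_force: [0.3, 0.2, -0.9]
ee_pos: [0.4937, 0.327, 0.0192]
ft_force: [0.3, 0.6, -0.8]
ee_pos: [0.4938, 0.3271, 0.0187]
ft_force: [0.5, 0.6, 6.3]
```

```bash
python3 -m pendant '[{"dp":[0,0,0],"dr":[0,0,0]},{"dp":[0,0,0],"dr":[0,0,0]},{"dp":[0,0,0],"dr":[0,0,0]},{"dp":[0,0,0],"dr":[0,0,0]},{"dp":[0,0,0],"dr":[0,0,0]}]' 0.65 15 | grep -E 'ee_pos|ft_'
python3 -m pendant '[{"dp":[0,0,-0.5],"dr":[0,0,0]},{"dp":[0,0,-1],"dr":[0,0,0]},{"dp":[-0.5,0,-1],"dr":[0,0,0]},{"dp":[-1,0,-0.7],"dr":[0,0,0]},{"dp":[-1,0,-0.7],"dr":[0,1,0]},{"dp":[-1,0,-0.7],"dr":[0,1,0]},{"dp":[-1,0,-0.5],"dr":[0,1,0]},{"dp":[0,0,0],"dr":[0,1,0]}]' | grep -E 'ee_pos|ft_'
python3 -m pendant '[{"dp":[0,0,0],"dr":[0,1,0]},{"dp":[0,0,0],"dr":[0,1,0]},{"dp":[0,0,0],"dr":[0,1,0]},{"dp":[0,0,0],"dr":[0,1,0]},{"dp":[0,0,0],"dr":[0,1,0]},{"dp":[0,0,0],"dr":[0,1,0]},{"dp":[0,0,0],"dr":[0,1,0]},{"dp":[0,0,0],"dr":[0,0,0]}]' | grep -E 'ee_pos|ft_'
python3 -c "
from plan import *
sh((.41,.27,.17)); rel(-58.45)"
```

```text
ee_pos: [0.4936, 0.3269, 0.0169]
ft_force: [0.0, -1.4, 0.4]
ee_pos: [0.5237, 0.3453, 0.1876]
ft_force: [0.9, 1.2, 1.0]
ee_pos: [0.5178, 0.3427, 0.1816]
ft_force: [-1.1, -1.7, -0.2]
pos [0.5178 0.3427 0.1816] shift tool [-5.195  0.219  0.497] world up in tool [-0.006 -0.    -1.   ] j [ 0.41  0.57  1.48 -0.    1.1   1.43]
rel rot units [-0.002  0.074  0.006]
```

Vertical again. I move the camera over the mount and measure it.

```bash
python3 -m pendant '[{"dp":[-1,0,0],"dr":[0,0,0]},{"dp":[-1,0,0],"dr":[0,0,0]},{"dp":[-1,0,0],"dr":[0,0,0]},{"dp":[0,0,0],"dr":[0,0,0]},{"dp":[0,0,0],"dr":[0,0,0]},{"dp":[0,0,0],"dr":[0,0,0]}]' | grep -E 'ee_pos'
python3 -c "
from mm import *; import plan
c=cam('wrist'); np.save('w5.npy',c,allow_pickle=True)
hsv=cv2.cvtColor(c['pixels'],cv2.COLOR_RGB2HSV).astype(int); m=((hsv[...,1]<60)&(hsv[...,2]>150)).astype(np.uint8)[:260]
k,l,st,ce=cv2.connectedComponentsWithStats(m)
for i in range(1,k):
    if st[i,4]>300: print(ce[i].round(1),st[i].tolist(),plane(c,[ce[i]],.028)[0].round(4))
mounts(c,{'white':proj(c,[[.494,.327,.028]])[0]},win=45)"
```

```text
ee_pos: [0.4597, 0.3058, 0.1819]
[587.8 104.4] [484, 0, 156, 203, 12120] [0.6537 0.1749 0.028 ]
[319.5 164.8] [297, 150, 46, 31, 1146] [0.4997 0.3297 0.028 ]
[134.5 215.6] [100, 183, 70, 65, 1664] [0.386  0.4383 0.028 ]
[591.1 243.9] [561, 217, 72, 43, 1480] [0.5671 0.0969 0.028 ]
white px [319.5 165.7] ins [0.4991 0.3294] body [0.4992 0.3294] yaw body 121.6 ins 121.6 [24.1 35.5] [ 9.3 16.5]
```

White stands upright: 24x35 mm, insert on top, at (0.4991, 0.3294). I pick it and bring it back to y = -32 mm.

```bash
python3 -c "
from plan import *
sh((.4991,.3294,.013)); rel(-58.4)"
python3 -m pendant '[{"dp":[0.92,0,0],"dr":[0,0,0]},{"dp":[0.92,0,0],"dr":[0,0,0]},{"dp":[0,0,1],"dr":[0,0,0]},{"dp":[0,0,1],"dr":[0,0,0]},{"dp":[0,0,1],"dr":[0,0,0]},{"dp":[0,0,0],"dr":[0,0,0]},{"dp":[0,0,0],"dr":[0,0,0]},{"dp":[0,0,0],"dr":[0,0,0]}]' | grep ee_pos
python3 -c "
from plan import *
sh((.4991,.3294,.013)); rel(-58.4)"
```

```text
pos [0.4599 0.306  0.1818] shift tool [1.838 0.017 6.749] world up in tool [-0.002  0.001 -1.   ] j [ 0.39  0.48  1.66 -0.    1.    1.41]
rel rot units [ 0.009  0.019 -0.006]
ee_pos: [0.4985, 0.3297, 0.1072]
pos [0.4985 0.3297 0.1072] shift tool [0.02  0.021 3.767] world up in tool [-0.001  0.001 -1.   ] j [ 0.4   0.64  1.6  -0.    0.9   1.42]
rel rot units [ 0.009  0.015 -0.005]
```

```bash
python3 -m pendant '[{"dp":[0,0.02,0.9],"dr":[0,0,0]},{"dp":[0,0,0.9],"dr":[0,0,0]},{"dp":[0,0,0.9],"dr":[0,0,0]},{"dp":[0,0,0.9],"dr":[0,0,0]},{"dp":[0,0,0.15],"dr":[0,0,0]},{"dp":[0,0,0],"dr":[0,0,0]}]' | grep ee_pos
python3 -m pendant '[{"dp":[0,0,0],"dr":[0,0,0]},{"dp":[0,0,0],"dr":[0,0,0]},{"dp":[0,0,0],"dr":[0,0,0]},{"dp":[0,0,0],"dr":[0,0,0]},{"dp":[0,0,0],"dr":[0,0,0]},{"dp":[0,0,0],"dr":[0,0,0]},{"dp":[0,0,0],"dr":[0,0,0]}]' 0.2 20
python3 -m pendant '[{"dp":[0,0,-1],"dr":[0,0,0]},{"dp":[0,0,-1],"dr":[0,0,0]},{"dp":[0,0,-1],"dr":[0,0,0]},{"dp":[0,0,-1],"dr":[0,0,0]},{"dp":[0,0,-1],"dr":[0,0,0]},{"dp":[0,0,-1],"dr":[0,0,0]},{"dp":[0,0,-1],"dr":[0,0,0]},{"dp":[0,0,-1],"dr":[0,0,0]}]' >/dev/null
python3 -m pendant '[{"dp":[0,0,0],"dr":[0,0,-1]},{"dp":[0,0,0],"dr":[0,0,-1]},{"dp":[0,0,0],"dr":[0,0,-1]},{"dp":[0,0,0],"dr":[0,0,-1]},{"dp":[0,0,0],"dr":[0,0,-1]},{"dp":[0,0,0],"dr":[0,0,-1]},{"dp":[0,0,0],"dr":[0,0,-1]},{"dp":[0,0,0],"dr":[0,0,-1]}]' >/dev/null
python3 -m pendant '[{"dp":[0,0,0],"dr":[0,0,-0.94]},{"dp":[0,0,0],"dr":[0,0,-0.94]},{"dp":[0,0,0],"dr":[0,0,-0.94]},{"dp":[0,0,0],"dr":[0,0,0]},{"dp":[0,0,0],"dr":[0,0,0]},{"dp":[0,0,0],"dr":[0,0,0]}]'
python3 -c "
from plan import *
sh((*st(-.003,-.032),.044)); rel(-4.35)"
```

```text
ee_pos: [0.4974, 0.3286, 0.0128]
clock: 64.58
ee_pos: [0.4978, 0.3288, 0.0139]
orientation: [3.022, 0.854, -0.002]
ft_force: [-0.7, -1.0, 6.4]
opening: 0.41
gripper_force: 20.0
clock: 66.42
ee_pos: [0.4973, 0.3288, 0.2125]
orientation: [-2.305, -2.134, 0.006]
ft_force: [0.0, 0.9, -0.8]
opening: 0.409
gripper_force: 20.0
pos [0.4973 0.3288 0.2125] shift tool [-12.554   6.402   6.755] world up in tool [-0.003 -0.003 -1.   ] j [ 0.4   0.5   1.52 -0.    1.13  0.48]
rel rot units [-0.032  0.029 -0.015]
```

```bash
python3 -m pendant '[{"dp":[-0.966,0.4925,0],"dr":[-0.03,0.03,-0.015]},{"dp":[-0.966,0.4925,0],"dr":[0,0,0]},{"dp":[-0.966,0.4925,0],"dr":[0,0,0]},{"dp":[-0.966,0.4925,0],"dr":[0,0,0]},{"dp":[-0.966,0.4925,0],"dr":[0,0,0]},{"dp":[-0.966,0.4925,0],"dr":[0,0,0]},{"dp":[-0.966,0.4925,0],"dr":[0,0,0]},{"dp":[-0.966,0.4925,0],"dr":[0,0,0]}]' >/dev/null
python3 -m pendant '[{"dp":[-0.966,0.4925,0],"dr":[0,0,0]},{"dp":[-0.966,0.4925,0],"dr":[0,0,0]},{"dp":[-0.966,0.4925,0],"dr":[0,0,0]},{"dp":[-0.966,0.4925,0],"dr":[0,0,0]},{"dp":[-0.966,0.4925,0],"dr":[0,0,0]},{"dp":[0,0,0],"dr":[0,0,0]},{"dp":[0,0,0],"dr":[0,0,0]},{"dp":[0,0,0],"dr":[0,0,0]}]' >/dev/null
python3 -c "
from plan import *
sh((*st(-.003,-.032),.044)); rel(-4.35)"
python3 -m pendant '[{"dp":[0,0,0.9],"dr":[0,0,0]},{"dp":[0,0,0.9],"dr":[0,0,0]},{"dp":[0,0,0.9],"dr":[0,0,0]},{"dp":[0,0,0.9],"dr":[0,0,0]},{"dp":[0,0,0.9],"dr":[0,0,0]},{"dp":[0,0,0.9],"dr":[0,0,0]},{"dp":[0,0,0],"dr":[0,0,0]},{"dp":[0,0,0],"dr":[0,0,0]}]' >/dev/null
python3 -c "
from plan import *
sh((*st(-.003,-.032),.044)); rel(-4.35)"
```

```text
pos [0.6333 0.0043 0.2123] shift tool [-0.055 -0.032  6.731] world up in tool [ 0.001 -0.001 -1.   ] j [-0.17  0.55  1.42  0.    1.17 -0.09]
rel rot units [-0.013 -0.011  0.007]
pos [0.6324 0.0055 0.0767] shift tool [-0.095  0.003  1.306] world up in tool [ 0.001 -0.003 -1.   ] j [-0.17  0.72  1.52  0.    0.9  -0.1 ]
rel rot units [-0.04  -0.01   0.034]
```

```bash
python3 -m pendant '[{"dp":[-0.095,0,0.5],"dr":[0,0,0]},{"dp":[0,0,0.55],"dr":[0,0,0]},{"dp":[0,0,0],"dr":[0,0,0]},{"dp":[0,0,0],"dr":[0,0,0]},{"dp":[0,0,0],"dr":[0,0,0]}]' | grep -E 'ee_pos|ft_'
for i in 1 2 3; do python3 -m pendant '[{"dp":[0,0,0.08],"dr":[0,0,0]},{"dp":[0,0,0],"dr":[0,0,0]},{"dp":[0,0,0],"dr":[0,0,0]}]' | grep -E 'ee_pos|ft_'; done
```

```text
ee_pos: [0.6345, 0.0015, 0.0525]
ft_force: [-0.4, 0.3, -0.5]
ee_pos: [0.634, 0.0015, 0.0499]
ft_force: [0.2, 0.3, -1.3]
ee_pos: [0.6336, 0.0016, 0.0472]
ft_force: [0.9, 0.7, -0.7]
ee_pos: [0.6335, 0.0016, 0.0451]
ft_force: [0.7, 0.3, -1.4]
```

```bash
python3 -m pendant '[{"dp":[0,0,0.06],"dr":[0,0,0]},{"dp":[0,0,0],"dr":[0,0,0]},{"dp":[0,0,0],"dr":[0,0,0]}]' | grep -E 'ee_pos|ft_'
python3 -m pendant '[{"dp":[0,0,0.04],"dr":[0,0,0]},{"dp":[0,0,0],"dr":[0,0,0]},{"dp":[0,0,0],"dr":[0,0,0]}]' | grep -E 'ee_pos|ft_'
python3 -m pendant '[{"dp":[0,0,0],"dr":[0,0,0]},{"dp":[0,0,0],"dr":[0,0,0]},{"dp":[0,0,0],"dr":[0,0,0]},{"dp":[0,0,0],"dr":[0,0,0]}]' 0.65 >/dev/null
python3 -m pendant '[{"dp":[0,0,-0.3],"dr":[0,0,0]},{"dp":[0,0,-0.8],"dr":[0,0,0]},{"dp":[0,0,-1],"dr":[0,0,0]},{"dp":[0,0,-1],"dr":[0,0,0]},{"dp":[-0.8,0,-1],"dr":[0,0,0]},{"dp":[-0.8,0,-1],"dr":[0,0,0]},{"dp":[-0.8,-0.5,-1],"dr":[0,0,0]},{"dp":[0,-0.5,-1],"dr":[0,0,0]}]' >/dev/null
python3 -m pendant '[{"dp":[0,0,0],"dr":[0,0,0]},{"dp":[0,0,0],"dr":[0,0,0]},{"dp":[0,0,0],"dr":[0,0,0]}]' | grep ee_pos
cat > row.py <<'E'
from mm import *; from plan import *
c=cam('wrist'); hsv=cv2.cvtColor(c['pixels'],cv2.COLOR_RGB2HSV).astype(int);H,S,V=hsv[...,0],hsv[...,1],hsv[...,2]
def S_(uv,z): return ((plane(c,uv,z)[:,:2]-O)@RS).round(4)
for n,m in {'green':(abs(H-65)<18)&(S>90)&(V>50),'red':((H<8)|(H>172))&(S>120),'blue':(abs(H-110)<10)&(S>120)&(V>60),'copper':(abs(H-12)<9)&(S>60)&(V>110)}.items():
    k,l,st_,ce=cv2.connectedComponentsWithStats(m.astype(np.uint8)[:320])
    for i in range(1,k):
        if st_[i,4]>40:
            p=np.argwhere(l==i)[:,::-1]; P=S_(p,.058 if n!='red' or st_[i,1]<200 else .11); 
            r=cv2.minAreaRect((P*1000).astype(np.float32))
            if abs(P[:,0].mean())<.06 and abs(P[:,1].mean())<.2: print(n,ce[i].round(1),st_[i].tolist(),'st mean',P.mean(0).round(4),'rect',np.round(r[0],1),np.round(r[1],1),round(r[2],1))
E
python3 row.py
```

```text
ee_pos: [0.6339, 0.0016, 0.044]
ft_force: [0.8, 0.3, -0.3]
ee_pos: [0.6339, 0.0016, 0.044]
ft_force: [-1.6, 0.7, 5.7]
ee_pos: [0.6041, -0.0562, 0.2202]
green [350.8 107.8] [329, 93, 45, 31, 999] st mean [-0.0026 -0.0032] rect [-2.5 -3.4] [34.4 22.8] 0.4
red [351.7  76.2] [329, 61, 46, 32, 1075] st mean [-0.0023  0.0204] rect [-2.3 20.2] [34.9 23. ] 0.5
red [300.9 300.9] [288, 289, 27, 23, 517] st mean [-0.0405 -0.1426] rect [ -40.4 -141.9] [17.5 19.2] 90.0
blue [352.3  32.6] [329, 17, 47, 33, 1105] st mean [-0.0023  0.0522] rect [-2.3 52.1] [23.2 35.1] 90.0
copper [352. 146.] [341, 140, 23, 13, 295] st mean [-0.0011 -0.0325] rect [ -1.1 -32.6] [17.6  9.5] 0.6
```

All four mounts stand straight: the rects are 0.5° off, at x ≈ -2 mm and y = 52, 20, -3, -33 mm. The knob is at station (-40, -142), so now I grip it.

```bash
python3 -c "
from plan import *
sh((*st(-.0402,-.1425),.088)); rel(-4.35)
f=np.radians(86.4+15*np.arange(33)); d=np.c_[-1.6*np.diff(np.cos(f)),-1.6*np.diff(np.sin(f))].round(3)
for i in range(0,32,8): print(','.join('{\"dp\":[%g,%g,0],\"dr\":[0,0,0]}'%tuple(r) for r in d[i:i+8]))"
python3 -m pendant '[{"dp":[-1,0,0],"dr":[0,0,0]},{"dp":[-1,0,0],"dr":[0,0,0]},{"dp":[-1,-0.4,0],"dr":[0,0,0]},{"dp":[-0.9,0,0],"dr":[0,0,0]},{"dp":[0,0,0.8],"dr":[0,0,0]},{"dp":[0,0,0.8],"dr":[0,0,0]},{"dp":[0,0,0],"dr":[0,0,0]},{"dp":[0,0,0],"dr":[0,0,0]}]' 0.6 40 | grep ee_pos
python3 -c "
from plan import *
sh((*st(-.0402,-.1425),.088)); rel(-4.35)"
```

```text
pos [ 0.6039 -0.056   0.2194] shift tool [-1.979 -0.534  5.256] world up in tool [ 0.001 -0.001 -1.   ] j [-0.28  0.51  1.48  0.    1.15 -0.2 ]
rel rot units [-0.016 -0.008  0.025]
{"dp":[0.417,0.028,0],"dr":[0,0,0]},{"dp":[0.395,0.135,0],"dr":[0,0,0]},{"dp":[0.347,0.233,0],"dr":[0,0,0]},{"dp":[0.275,0.315,0],"dr":[0,0,0]},{"dp":[0.184,0.375,0],"dr":[0,0,0]},{"dp":[0.08,0.41,0],"dr":[0,0,0]},{"dp":[-0.028,0.417,0],"dr":[0,0,0]},{"dp":[-0.135,0.395,0],"dr":[0,0,0]}
{"dp":[-0.233,0.347,0],"dr":[0,0,0]},{"dp":[-0.315,0.275,0],"dr":[0,0,0]},{"dp":[-0.375,0.184,0],"dr":[0,0,0]},{"dp":[-0.41,0.08,0],"dr":[0,0,0]},{"dp":[-0.417,-0.028,0],"dr":[0,0,0]},{"dp":[-0.395,-0.135,0],"dr":[0,0,0]},{"dp":[-0.347,-0.233,0],"dr":[0,0,0]},{"dp":[-0.275,-0.315,0],"dr":[0,0,0]}
{"dp":[-0.184,-0.375,0],"dr":[0,0,0]},{"dp":[-0.08,-0.41,0],"dr":[0,0,0]},{"dp":[0.028,-0.417,0],"dr":[0,0,0]},{"dp":[0.135,-0.395,0],"dr":[0,0,0]},{"dp":[0.233,-0.347,0],"dr":[0,0,0]},{"dp":[0.315,-0.275,0],"dr":[0,0,0]},{"dp":[0.375,-0.184,0],"dr":[0,0,0]},{"dp":[0.41,-0.08,0],"dr":[0,0,0]}
{"dp":[0.417,0.028,0],"dr":[0,0,0]},{"dp":[0.395,0.135,0],"dr":[0,0,0]},{"dp":[0.347,0.233,0],"dr":[0,0,0]},{"dp":[0.275,0.315,0],"dr":[0,0,0]},{"dp":[0.184,0.375,0],"dr":[0,0,0]},{"dp":[0.08,0.41,0],"dr":[0,0,0]},{"dp":[-0.028,0.417,0],"dr":[0,0,0]},{"dp":[-0.135,0.395,0],"dr":[0,0,0]}
ee_pos: [0.5859, -0.152, 0.1779]
pos [ 0.5859 -0.152   0.1779] shift tool [ 1.9   -0.091  3.601] world up in tool [ 0.002 -0.005 -1.   ] j [-0.44  0.56  1.52  0.    1.07 -0.36]
rel rot units [-0.058 -0.027  0.025]
```

```bash
python3 -m pendant '[{"dp":[0.95,-0.045,0],"dr":[-0.02,0,0.02]},{"dp":[0.95,-0.045,0],"dr":[0,0,0]},{"dp":[0,0,0.8],"dr":[0,0,0]},{"dp":[0,0,0],"dr":[0,0,0]},{"dp":[0,0,0],"dr":[0,0,0]},{"dp":[0,0,0],"dr":[0,0,0]}]' | grep ee_pos
python3 -c "
from plan import *
sh((*st(-.0402,-.1425),.088)); rel(-4.35)"
python3 -m pendant '[{"dp":[0,0,0.9],"dr":[0,0,0]},{"dp":[0,0,0.9],"dr":[0,0,0]},{"dp":[0,0,0.9],"dr":[0,0,0]},{"dp":[0,0,0.1],"dr":[0,0,0]},{"dp":[0,0,0],"dr":[0,0,0]},{"dp":[0,0,0],"dr":[0,0,0]}]' | grep -E 'ee_pos|ft_'
python3 -c "
from plan import *
sh((*st(-.0402,-.1425),.088)); rel(-4.35)"
```

```text
ee_pos: [0.5892, -0.1057, 0.1611]
pos [ 0.5892 -0.1057  0.1611] shift tool [ 0.05  -0.113  2.924] world up in tool [-0.     0.003 -1.   ] j [-0.36  0.57  1.56  0.    1.01 -0.29]
rel rot units [0.036 0.003 0.004]
ee_pos: [0.5896, -0.1061, 0.0915]
ft_force: [-0.9, 0.3, 0.2]
pos [ 0.5896 -0.1061  0.0915] shift tool [ 0.067 -0.121  0.139] world up in tool [-0.     0.004 -1.   ] j [-0.36  0.66  1.61  0.    0.86 -0.29]
rel rot units [ 0.044  0.004 -0.006]
```

```bash
python3 -m pendant '[{"dp":[0.067,-0.12,0.1],"dr":[0,0,0]},{"dp":[0,0,0],"dr":[0,0,0]},{"dp":[0,0,0],"dr":[0,0,0]},{"dp":[0,0,0],"dr":[0,0,0]},{"dp":[0,0,0],"dr":[0,0,0]},{"dp":[0,0,0],"dr":[0,0,0]},{"dp":[0,0,0],"dr":[0,0,0]},{"dp":[0,0,0],"dr":[0,0,0]}]' 0.1 40 | grep -vE 'clock|ori'
python3 -m pendant '[{"dp":[0,0,0],"dr":[0,0,0]},{"dp":[0,0,0],"dr":[0,0,0]},{"dp":[0,0,0],"dr":[0,0,0]}]' | grep -vE 'clock|ori'
python3 -m pendant '[{"dp":[0.417,0.028,0],"dr":[0,0,0]},{"dp":[0.395,0.135,0],"dr":[0,0,0]},{"dp":[0.347,0.233,0],"dr":[0,0,0]},{"dp":[0,0,0],"dr":[0,0,0]},{"dp":[0,0,0],"dr":[0,0,0]}]' | grep -vE 'clock|ori'
python3 -c "
from plan import *
print(((ctrl.state()['ee_pos'][:2]-O)@RS).round(4))"
```

```text
ee_pos: [0.5864, -0.1036, 0.0882]
ft_force: [0.9, 0.5, 0.9]
opening: 0.243
gripper_force: 40.0
ee_pos: [0.5864, -0.1036, 0.0882]
ft_force: [2.2, 0.2, 2.6]
opening: 0.245
gripper_force: 40.0
ee_pos: [0.5987, -0.0735, 0.0881]
ft_force: [2.8, 2.7, 4.4]
opening: 0.244
gripper_force: 40.0
[-0.0305 -0.1109]
```

```bash
python3 -m pendant '[{"dp":[0.275,0.315,0],"dr":[0,0,0]},{"dp":[0.184,0.375,0],"dr":[0,0,0]},{"dp":[0.08,0.41,0],"dr":[0,0,0]},{"dp":[-0.028,0.417,0],"dr":[0,0,0]},{"dp":[-0.135,0.395,0],"dr":[0,0,0]},{"dp":[0,0,0],"dr":[0,0,0]}]' | grep -E 'ee_|ft'
python3 -c "
from plan import *
print(((ctrl.state()['ee_pos'][:2]-O)@RS).round(4))"
python3 -m pendant '[{"dp":[-0.233,0.347,0],"dr":[0,0,0]},{"dp":[-0.315,0.275,0],"dr":[0,0,0]},{"dp":[-0.375,0.184,0],"dr":[0,0,0]},{"dp":[-0.41,0.08,0],"dr":[0,0,0]},{"dp":[0,0,0],"dr":[0,0,0]}]' | grep -E 'ee_|ft'
python3 -c "
from plan import *
print(((ctrl.state()['ee_pos'][:2]-O)@RS).round(4))"
python3 -m pendant '[{"dp":[-0.417,-0.028,0],"dr":[0,0,0]},{"dp":[-0.395,-0.135,0],"dr":[0,0,0]},{"dp":[-0.347,-0.233,0],"dr":[0,0,0]},{"dp":[-0.275,-0.315,0],"dr":[0,0,0]},{"dp":[0,0,0],"dr":[0,0,0]}]' | grep -E 'ee_|ft'
python3 -c "
from plan import *
print(((ctrl.state()['ee_pos'][:2]-O)@RS).round(4))"
```

```text
ee_pos: [0.6476, -0.0684, 0.0882]
ft_force: [2.0, 1.4, 5.4]
[ 0.0178 -0.1021]
ee_pos: [0.6664, -0.1046, 0.0882]
ft_force: [1.1, -1.4, 5.0]
[ 0.0393 -0.1368]
ee_pos: [0.643, -0.139, 0.0881]
ft_force: [-1.6, 2.0, 6.7]
[ 0.0185 -0.1729]
```

```bash
python3 -m pendant '[{"dp":[-0.184,-0.375,0],"dr":[0,0,0]},{"dp":[-0.08,-0.41,0],"dr":[0,0,0]},{"dp":[0.028,-0.417,0],"dr":[0,0,0]},{"dp":[0.135,-0.395,0],"dr":[0,0,0]},{"dp":[0,0,0],"dr":[0,0,0]}]' | grep -E 'ee_|ft'
python3 -c "
from plan import *
print(((ctrl.state()['ee_pos'][:2]-O)@RS).round(4))"
python3 -m pendant '[{"dp":[0.233,-0.347,0],"dr":[0,0,0]},{"dp":[0.315,-0.275,0],"dr":[0,0,0]},{"dp":[0.375,-0.184,0],"dr":[0,0,0]},{"dp":[0.41,-0.08,0],"dr":[0,0,0]},{"dp":[0,0,0],"dr":[0,0,0]}]' | grep -E 'ee_|ft'
python3 -c "
from plan import *
print(((ctrl.state()['ee_pos'][:2]-O)@RS).round(4))"
python3 row.py
```

```text
ee_pos: [0.6047, -0.1363, 0.0881]
ft_force: [1.8, 6.2, 4.4]
[-0.0198 -0.1732]
ee_pos: [0.5863, -0.1025, 0.0881]
ft_force: [3.8, 1.4, 3.6]
[-0.0408 -0.1408]
red [323.  286.3] [314, 284, 20, 6, 57] st mean [-0.0396 -0.1266] rect [ -39.5 -126.7] [7.1 2. ] 0.0
red [319.9 307. ] [296, 300, 46, 12, 358] st mean [-0.0407 -0.1351] rect [ -41.3 -134.5] [ 4.5 17.2] 89.6
copper [408.4  20.6] [388, 9, 41, 24, 934] st mean [-0.001  -0.0208] rect [ -1.  -20.8] [18.2  9.9] -0.0
```

```bash
python3 -m pendant '[{"dp":[0.417,0.028,0],"dr":[0,0,0]},{"dp":[0,0,0],"dr":[0,0,0]},{"dp":[0,0,0],"dr":[0,0,0]}]' | grep -E 'ee_|ft'
python3 -m pendant '[{"dp":[0.395,0.135,0],"dr":[0,0,0]},{"dp":[0,0,0],"dr":[0,0,0]},{"dp":[0,0,0],"dr":[0,0,0]}]' | grep -E 'ee_|ft'
python3 -c "
from plan import *
print(((ctrl.state()['ee_pos'][:2]-O)@RS).round(4))"
python3 -m pendant '[{"dp":[0.174,0.116,0],"dr":[0,0,0]},{"dp":[0,0,0],"dr":[0,0,0]},{"dp":[0,0,0],"dr":[0,0,0]}]' | grep -E 'ee_|ft'
python3 -c "
from plan import *
print(((ctrl.state()['ee_pos'][:2]-O)@RS).round(4))"
```

```text
ee_pos: [0.5875, -0.0928, 0.0881]
ft_force: [2.6, 2.0, 5.3]
ee_pos: [0.5905, -0.0846, 0.088]
ft_force: [-0.3, -4.6, 7.2]
[-0.0379 -0.1227]
ee_pos: [0.5918, -0.0822, 0.088]
ft_force: [-5.1, -8.1, 9.1]
[-0.0368 -0.1201]
```

```bash
python3 -m pendant '[{"dp":[0.12,0.07,0],"dr":[0,0,0]},{"dp":[0,0,0],"dr":[0,0,0]},{"dp":[0,0,0],"dr":[0,0,0]}]' | grep -E 'ee_|ft'
python3 -m pendant '[{"dp":[0,0,0],"dr":[0,0,0]},{"dp":[0,0,0],"dr":[0,0,0]},{"dp":[0,0,0],"dr":[0,0,0]},{"dp":[0,0,0],"dr":[0,0,0]},{"dp":[0,0,0],"dr":[0,0,0]}]' 0.6 | grep -E 'ee_|ft'
python3 -m pendant '[{"dp":[0,0,-0.5],"dr":[0,0,0]},{"dp":[0,0,-1],"dr":[0,0,0]},{"dp":[0,0,-1],"dr":[0,0,0]},{"dp":[0,0,-1],"dr":[0,0,0]},{"dp":[0,0,-1],"dr":[0,0,0]},{"dp":[0.5,0.5,-1],"dr":[0,0,0]},{"dp":[0,0,0],"dr":[0,0,0]},{"dp":[0,0,0],"dr":[0,0,0]}]' | grep -E 'ee_|ft'
python3 row.py
python3 -c "
from h import *
t=cam('top'); hsv=cv2.cvtColor(t['pixels'],cv2.COLOR_RGB2HSV).astype(int);H,S,V=hsv[...,0],hsv[...,1],hsv[...,2]
m=((abs(H-27)<7)&(S>140)&(V>100)).astype(np.uint8); k,l,st,ce=cv2.connectedComponentsWithStats(m)
for i in range(1,k):
    if st[i,4]>25: print('yel',ce[i].round(1),st[i].tolist(),plane(t,[ce[i]],.15)[0].round(3))"
```

```text
ee_pos: [0.5926, -0.0807, 0.088]
ft_force: [-7.1, -12.6, 10.0]
ee_pos: [0.596, -0.0761, 0.0871]
ft_force: [-0.9, -0.6, 0.4]
ee_pos: [0.6108, -0.0646, 0.2266]
ft_force: [-0.6, -0.3, -0.3]
green [339.3  87.2] [318, 72, 44, 31, 985] st mean [-0.0031  0.0049] rect [-2.8  5. ] [34.2 22.9] 0.2
red [340.   55.4] [318, 40, 45, 32, 1085] st mean [-0.0028  0.0288] rect [-2.8 28.7] [34.4 23.2] 0.4
red [292.7 266.4] [279, 254, 28, 26, 559] st mean [-0.0385 -0.1259] rect [ -38.7 -126.1] [19.4 19.9] 90.0
blue [341.1  23.6] [319, 8, 45, 32, 1004] st mean [-0.0022  0.0523] rect [-2.2 52.4] [34.  22.8] 0.5
copper [341.4 118.5] [330, 113, 23, 12, 267] st mean [-0.0012 -0.0191] rect [ -1.5 -19.1] [ 8.6 17.7] 90.0
yel [466.  248.3] [461, 239, 12, 18, 83] [ 0.496 -0.369  0.15 ]
```

Row clamped at y = 52, 29, 5 and -19 mm, all square. Next is the door: tab roughly at (0.496, -0.369), door y axis about 27°. I move the wrist camera over it.

```bash
python3 -m pendant '[{"dp":[0,0,-0.5],"dr":[0,0,1]},{"dp":[0,0,-0.5],"dr":[0,0,1]},{"dp":[0,0,-0.5],"dr":[0,0,1]},{"dp":[0,0,-0.5],"dr":[0,0,1]},{"dp":[0,0,-0.5],"dr":[0,0,1]},{"dp":[0,0,-0.5],"dr":[0,0,1]},{"dp":[0,0,0],"dr":[0,0,1]},{"dp":[0,0,0],"dr":[0,0,1]}]' 0.6 20 >/dev/null
python3 -m pendant '[{"dp":[0,0,0],"dr":[0,0,0.93]},{"dp":[0,0,0],"dr":[0,0,0.93]},{"dp":[0,0,0],"dr":[0,0,0.93]},{"dp":[0,0,0],"dr":[0,0,0.93]},{"dp":[0,0,0],"dr":[0,0,0]},{"dp":[0,0,0],"dr":[0,0,0]}]' | grep ee_
python3 -c "
from plan import *
sh((.434,-.40,.30)); rel(-63)"
```

```text
ee_pos: [0.6085, -0.0651, 0.2984]
pos [ 0.6085 -0.0651  0.2984] shift tool [-12.322   8.734  -0.065] world up in tool [-0.001 -0.002 -1.   ] j [-0.29  0.44  1.37  0.    1.34  0.81]
rel rot units [-0.021  0.013  0.03 ]
```

```bash
python3 -m pendant '[{"dp":[-0.95,0.67,0],"dr":[0,0,0]},{"dp":[-0.95,0.67,0],"dr":[0,0,0]},{"dp":[-0.95,0.67,0],"dr":[0,0,0]},{"dp":[-0.95,0.67,0],"dr":[0,0,0]},{"dp":[-0.95,0.67,0],"dr":[0,0,0]},{"dp":[-0.95,0.67,0],"dr":[0,0,0]},{"dp":[-0.95,0.67,0],"dr":[0,0,0]},{"dp":[-0.95,0.67,0],"dr":[0,0,0]}]' >/dev/null
python3 -m pendant '[{"dp":[-0.95,0.67,0],"dr":[0,0,0]},{"dp":[-0.95,0.67,0],"dr":[0,0,0]},{"dp":[-0.95,0.67,0],"dr":[0,0,0]},{"dp":[-0.95,0.67,0],"dr":[0,0,0]},{"dp":[-0.95,0.67,0],"dr":[0,0,0]},{"dp":[0,0,0],"dr":[0,0,0]},{"dp":[0,0,0],"dr":[0,0,0]},{"dp":[0,0,0],"dr":[0,0,0]}]' | grep ee_
cat > door.py <<'E'
from plan import *
c=cam('wrist'); np.save('wd.npy',c,allow_pickle=True)
hsv=cv2.cvtColor(c['pixels'],cv2.COLOR_RGB2HSV).astype(int);H,S,V=hsv[...,0],hsv[...,1],hsv[...,2]
for n,m,z in (('tab',(abs(H-27)<7)&(S>140)&(V>60),.170),('frame',(abs(H-10)<8)&(S>140)&(V>60),.138)):
    k,l,st_,ce=cv2.connectedComponentsWithStats(m.astype(np.uint8)[:330])
    for i in range(1,k):
        if st_[i,4]>150:
            p=np.argwhere(l==i)[:,::-1]; P=plane(c,p,z)[:,:2]; r=cv2.minAreaRect((P*1000).astype(np.float32)); B=cv2.boxPoints(r); e=max([B[1]-B[0],B[2]-B[1]],key=np.linalg.norm)
            print(n,ce[i].round(1),st_[i].tolist(),'rect',np.round(r[0],1),np.round(sorted(r[1]),1),'ang %.2f'%(np.degrees(np.arctan2(e[1],e[0]))%180), 'pix minrect',[np.round(x,1).tolist() if not np.isscalar(x) else round(x,1) for x in cv2.minAreaRect(p.astype(np.float32))])
            # brightness split
            v=V[p[:,1],p[:,0]]; print('  V hist',np.histogram(v,6))
E
python3 door.py
```

```text
ee_pos: [0.4333, -0.3987, 0.2992]
```

```bash
python3 -c "
from plan import *
c=np.load('wd.npy',allow_pickle=True).item()
u=proj(c,[[.496,-.369,.15],[.5,-.37,.17]]); print(u,c['p'])
hsv=cv2.cvtColor(c['pixels'],cv2.COLOR_RGB2HSV).astype(int);H,S,V=hsv[...,0],hsv[...,1],hsv[...,2]
for n,a,b in (('or',3,17),('ye',18,34)):
    m=((H>=a)&(H<=b)&(S>100)&(V>40)).astype(np.uint8); k,l,st,ce=cv2.connectedComponentsWithStats(m)
    for i in range(1,k):
        if st[i,4]>60: print(n,ce[i].round(0),st[i].tolist(), c['pixels'][l==i].mean(0).round(0))
"
```

```text
[[321.85302213 135.86155848]
 [325.7862746  131.38709016]] [ 0.49548719 -0.3679722   0.46117335]
or [312. 206.] [307, 182, 11, 51, 67] [205. 142.  89.]
ye [318. 149.] [294, 43, 50, 208, 1807] [247. 228. 136.]
ye [ 46. 110.] [20, 94, 45, 30, 859] [161. 141.  87.]
ye [176. 329.] [167, 295, 26, 70, 664] [140. 122.  80.]
ye [463. 330.] [448, 296, 26, 69, 796] [164. 143.  92.]
ye [421. 387.] [192, 371, 431, 28, 6648] [109.  94.  62.]
```

```bash
python3 -c "
from plan import *
c=np.load('wd.npy',allow_pickle=True).item(); p=c['pixels']
for v in (30,50,70,90,100,110,120,130,140,150,160,170,180,190,210,230,250): print(v,' '.join('%d,%d,%d'%tuple(x) for x in p[v,296:346:4]))
"
```

```text
30 72,67,66 71,66,64 75,68,65 76,70,67 78,71,70 80,70,67 82,73,72 84,75,70 82,74,69 240,240,244 247,245,168 247,247,190 247,247,197
50 77,69,66 76,67,65 80,73,68 82,74,70 79,70,66 83,75,69 85,76,67 84,74,69 77,68,65 247,232,146 247,230,143 247,231,143 90,84,83
70 81,75,68 85,77,69 84,76,70 88,79,72 89,78,68 93,81,71 89,76,69 85,75,69 247,233,146 247,232,144 247,233,146 83,67,54 83,69,55
90 172,178,172 223,230,225 223,229,223 224,230,225 221,225,220 220,225,219 223,230,226 247,235,149 247,233,148 247,234,145 138,142,137 140,140,133 146,148,138
100 228,234,228 232,236,230 230,235,231 231,235,231 223,229,222 220,226,220 247,239,134 247,229,135 247,231,144 250,238,146 144,143,134 143,145,132 143,146,137
110 226,231,226 225,232,225 233,238,233 229,235,230 230,235,230 247,241,169 247,247,194 247,247,189 247,247,181 249,234,113 146,148,136 140,143,133 138,139,127
120 227,233,227 227,233,227 222,228,222 227,233,227 227,233,228 247,248,184 247,247,191 247,247,184 248,248,176 143,148,139 148,152,140 146,148,136 143,146,134
130 229,235,229 227,232,226 224,230,223 223,229,222 244,233,163 247,247
[... 701 characters left out ...]
131 143,145,136 139,141,132
180 104,97,86 202,208,199 238,237,230 247,230,139 247,229,139 249,230,137 149,150,141 142,141,131 143,142,132 142,144,134 147,147,137 143,145,135 78,66,52
190 93,80,72 94,78,71 250,233,139 247,225,134 247,225,134 115,84,61 90,73,56 86,69,54 87,72,58 85,70,54 79,64,49 82,70,55 80,67,53
210 88,73,67 251,230,135 247,222,131 247,223,132 160,102,66 89,68,60 81,62,50 77,55,45 83,63,56 78,57,49 76,58,50 76,60,51 81,68,64
230 254,227,128 247,217,126 247,219,125 227,140,88 86,68,65 73,51,43 78,57,49 71,51,43 72,52,49 73,56,47 69,50,44 74,60,59 74,60,61
250 72,64,63 82,61,59 169,143,86 75,60,61 79,66,65 81,68,66 81,68,67 66,49,46 66,51,47 64,49,43 63,48,46 62,48,46 63,50,48
```

```bash
cat > door.py <<'E'
from plan import *
def rect(P):
    r=cv2.minAreaRect((P*1000).astype(np.float32)); B=cv2.boxPoints(r); e=max([B[1]-B[0],B[2]-B[1]],key=np.linalg.norm); return np.round(r[0],1),np.round(sorted(r[1]),1),round(float(np.degrees(np.arctan2(e[1],e[0]))%180),2)
def door(c,ztab=.170):
    p=c['pixels'].astype(int); m=(p[...,0]>238)&(p[...,1]>241)&(p[...,2]>155)&(p[...,2]<206)
    k,l,st_,ce=cv2.connectedComponentsWithStats(cv2.morphologyEx(m.astype(np.uint8)[:300],cv2.MORPH_OPEN,np.ones((2,2),np.uint8)))
    for i in range(1,k):
        if st_[i,4]>60: q=np.argwhere(l==i)[:,::-1]; print('bright',ce[i].round(1),st_[i].tolist(),rect(plane(c,q,ztab)[:,:2]))
    m=(p[...,0]>238)&(p[...,1]>212)&(p[...,1]<241)&(p[...,2]<152)&(p[...,2]>120)
    k,l,st_,ce=cv2.connectedComponentsWithStats(m.astype(np.uint8)[:300])
    Q=[]
    for i in range(1,k):
        if st_[i,4]>60: q=np.argwhere(l==i)[:,::-1]; Q.append(q); print('frame',ce[i].round(1),st_[i].tolist(),rect(plane(c,q,ztab-.032)[:,:2]))
    P=plane(c,np.vstack(Q),ztab-.032)[:,:2]; print('frame all',rect(P)); l=cv2.fitLine((P*1000).astype(np.float32),cv2.DIST_HUBER,0,1e-3,1e-3).ravel(); print('line ang %.2f'%(np.degrees(np.arctan2(l[1],l[0]))%180),l[2:])
if __name__=='__main__':
    c=np.load('wd.npy',allow_pickle=True).item(); door(c)
E
python3 door.py
```

```text
bright [339.8  34.9] [332, 25, 17, 22, 218] (array([ 560.9, -349.5]), array([ 8.8, 14.1]), 17.47)
bright [ 28.6 106.5] [22, 103, 13, 9, 70] (array([ 420.5, -164.1]), array([ 5.3, 10. ]), 94.44)
bright [320.7 132.4] [309, 102, 24, 62, 802] (array([ 497.1, -367.4]), array([ 9.5, 42.5]), 15.95)
frame [331.4  73.4] [320, 43, 24, 60, 695] (array([ 541.8, -354. ]), array([ 9.8, 43.3]), 15.75)
frame [ 41.9 103.9] [31, 94, 17, 26, 120] (array([ 417.9, -152.4]), array([ 9.9, 21.3]), 48.01)
frame [ 31.7 116.4] [23, 110, 18, 12, 72] (array([ 406.6, -147.6]), array([ 7.8, 15.4]), 76.45)
frame [306.3 204.2] [294, 162, 25, 88, 884] (array([ 439.4, -383.3]), array([10. , 72.4]), 16.01)
frame all (array([ 482.5, -267.6]), array([157.5, 258.3]), 90.62)
line ang 16.00 [ 484.48813 -369.7885 ]
```

Tab centre is (0.4971, -0.3674) with the door axis at 16.0°, and the frame pieces match the given sizes. I align and grip the tab.

```bash
python3 -m pendant '[{"dp":[0,0,0],"dr":[0,0,0.55]},{"dp":[0,0,0],"dr":[0,0,0.55]},{"dp":[0,0,0],"dr":[0,0,0.55]},{"dp":[0,0,0],"dr":[0,0,0.55]},{"dp":[0,0,0],"dr":[0,0,0]},{"dp":[0,0,0],"dr":[0,0,0]}]' 0.5 20 >/dev/null
python3 -c "
from plan import *
sh((.4971,-.3674,.142)); rel(-74)"
```

```text
pos [ 0.4341 -0.3982  0.2999] shift tool [ 2.75  -0.476  6.322] world up in tool [ 0.002 -0.    -1.   ] j [-0.93  0.4   1.43  0.    1.31  0.35]
rel rot units [-0.001 -0.021  0.049]
```

```bash
python3 -c "
from door import *
door(cam('wrist'))"
```

```text
bright [305.8  38.1] [299, 28, 12, 21, 153] (array([ 561.3, -351.1]), array([ 7.5, 13. ]), 16.04)
bright [301.9 136. ] [295, 107, 14, 60, 773] (array([ 496.8, -367.2]), array([ 9.2, 41.2]), 15.9)
frame [303.3  76.4] [296, 48, 14, 57, 698] (array([ 540.6, -354.1]), array([10.1, 41.4]), 15.93)
frame [ 35.3 158.1] [22, 152, 22, 20, 120] (array([ 420.3, -153.4]), array([ 9.9, 21.3]), 68.37)
frame [ 29.6 172.7] [21, 165, 21, 13, 85] (array([ 408.1, -151.1]), array([ 9.3, 17.3]), 71.75)
frame [303.2 199. ] [298, 168, 11, 65, 651] (array([ 447.6, -380.7]), array([ 8.2, 52.9]), 15.82)
frame all (array([ 460.1, -254.7]), array([143.9, 244.8]), 105.42)
line ang 15.43 [ 495.35815 -366.70694]
```

```bash
python3 -m pendant '[{"dp":[0.92,-0.16,0],"dr":[0,0,0]},{"dp":[0.92,-0.16,0],"dr":[0,0,0.04]},{"dp":[0.91,-0.16,0],"dr":[0,0,0]},{"dp":[0,0,0.9],"dr":[0,0,0]},{"dp":[0,0,0.9],"dr":[0,0,0]},{"dp":[0,0,0.9],"dr":[0,0,0]},{"dp":[0,0,0],"dr":[0,0,0]},{"dp":[0,0,0],"dr":[0,0,0]}]' | grep -E 'ee_|ft|open'
python3 -c "
from plan import *
sh((.4969,-.3673,.142)); rel(-74)"
```

```text
ee_pos: [0.4961, -0.368, 0.2316]
ft_force: [0.2, 0.2, 0.4]
opening: 0.5
pos [ 0.4961 -0.368   0.2316] shift tool [ 0.035 -0.009  3.582] world up in tool [ 0.    -0.003 -1.   ] j [-0.82  0.51  1.44  0.    1.19  0.47]
rel rot units [-0.029 -0.005 -0.016]
```

```bash
python3 -m pendant '[{"dp":[0.03,0,0.9],"dr":[0,0,0]},{"dp":[0,0,0.9],"dr":[0,0,0]},{"dp":[0,0,0.9],"dr":[0,0,0]},{"dp":[0,0,0.7],"dr":[0,0,0]},{"dp":[0,0,0.1],"dr":[0,0,0]},{"dp":[0,0,0],"dr":[0,0,0]}]' | grep -E 'ee_|ft|open'
python3 -m pendant '[{"dp":[0,0,0],"dr":[0,0,0]},{"dp":[0,0,0],"dr":[0,0,0]},{"dp":[0,0,0],"dr":[0,0,0]},{"dp":[0,0,0],"dr":[0,0,0]},{"dp":[0,0,0],"dr":[0,0,0]},{"dp":[0,0,0],"dr":[0,0,0]},{"dp":[0,0,0],"dr":[0,0,0]},{"dp":[0,0,0],"dr":[0,0,0]}]' 0 45 
python3 -c "
from plan import *
sh((.4969,-.3673,.142)); rel(-74)"
```

```text
ee_pos: [0.4977, -0.3691, 0.1456]
ft_force: [-0.2, 0.0, 0.5]
opening: 0.504
clock: 83.72
ee_pos: [0.4973, -0.368, 0.1456]
orientation: [-3.11, -0.433, -0.003]
ft_force: [-0.8, 1.8, 5.2]
opening: 0.136
gripper_force: 44.8
pos [ 0.4973 -0.368   0.1456] shift tool [-0.007 -0.032  0.144] world up in tool [ 0.002 -0.001 -1.   ] j [-0.82  0.61  1.52  0.    1.01  0.47]
rel rot units [-0.011 -0.022 -0.029]
```

The tab is gripped (11.8 mm). I lift and carry it clear of the jar before turning.

```bash
python3 -m pendant '[{"dp":[0,0,-0.4],"dr":[0,0,0]},{"dp":[0,0,-0.7],"dr":[0,0,0]},{"dp":[0,0,-0.8],"dr":[0,0,0]},{"dp":[0,0,-0.8],"dr":[0,0,0]},{"dp":[0,0,-0.8],"dr":[0,0,0]},{"dp":[0,0,-0.8],"dr":[0,0,0]},{"dp":[0,0,-0.3],"dr":[0,0,0]},{"dp":[0,0,0],"dr":[0,0,0]}]' | grep -E 'ee_|ft|open'
python3 -c "
from plan import *
sh((.475,-.25,.265)); rel(-74)"
```

```text
ee_pos: [0.4981, -0.37, 0.2623]
ft_force: [-0.4, 0.3, -2.4]
opening: 0.136
pos [ 0.4981 -0.37    0.2623] shift tool [ 0.422 -4.87  -0.132] world up in tool [ 0.004  0.005 -1.   ] j [-0.82  0.48  1.4   0.    1.25  0.47]
rel rot units [ 0.062 -0.046 -0.03 ]
```

```bash
python3 -m pendant '[{"dp":[0.06,-0.7,0],"dr":[0,0,0]},{"dp":[0.06,-0.7,0],"dr":[0,0,0]},{"dp":[0.06,-0.7,0],"dr":[0,0,0]},{"dp":[0.06,-0.7,0],"dr":[0,0,0]},{"dp":[0.06,-0.7,0],"dr":[0,0,0]},{"dp":[0.06,-0.7,0],"dr":[0,0,0]},{"dp":[0.06,-0.67,0],"dr":[0,0,0]}]' >/dev/null
for i in 1 2; do python3 -m pendant '[{"dp":[0,0,0],"dr":[0,0,-0.7]},{"dp":[0,0,0],"dr":[0,0,-0.7]},{"dp":[0,0,0],"dr":[0,0,-0.7]},{"dp":[0,0,0],"dr":[0,0,-0.7]},{"dp":[0,0,0],"dr":[0,0,-0.7]},{"dp":[0,0,0],"dr":[0,0,-0.7]},{"dp":[0,0,0],"dr":[0,0,-0.7]},{"dp":[0,0,0],"dr":[0,0,-0.7]}]' >/dev/null; done
python3 -m pendant '[{"dp":[0,0,0],"dr":[0,0,-0.7]},{"dp":[0,0,0],"dr":[0,0,-0.7]},{"dp":[0,0,0],"dr":[0,0,-0.7]},{"dp":[0,0,0],"dr":[0,0,-0.6]},{"dp":[0,0,0],"dr":[0,0,0]},{"dp":[0,0,0],"dr":[0,0,0]}]' | grep -E 'ee_|ft|open'
python3 -c "
from plan import *
sh((.4916,.0655,.255)); rel(-4.35)"
```

```text
ee_pos: [0.4734, -0.2484, 0.2588]
ft_force: [-0.2, 0.6, -4.3]
opening: 0.135
pos [ 0.4734 -0.2484  0.2588] shift tool [12.573 -0.31   0.17 ] world up in tool [ 0.002 -0.    -1.   ] j [-0.69  0.36  1.61  0.    1.17 -0.61]
rel rot units [-0.002 -0.018 -0.077]
```

```bash
python3 -m pendant '[{"dp":[0.9,-0.02,0],"dr":[0,0,-0.01]},{"dp":[0.9,-0.02,0],"dr":[0,0,-0.01]},{"dp":[0.9,-0.02,0],"dr":[0,0,-0.01]},{"dp":[0.9,-0.02,0],"dr":[0,0,-0.01]},{"dp":[0.9,-0.02,0],"dr":[0,0,-0.01]},{"dp":[0.9,-0.02,0],"dr":[0,0,-0.01]},{"dp":[0.9,-0.02,0],"dr":[0,0,-0.01]},{"dp":[0.9,-0.02,0],"dr":[0,0,0]}]' >/dev/null
python3 -m pendant '[{"dp":[0.9,-0.02,0],"dr":[0,0,0]},{"dp":[0.9,-0.02,0],"dr":[0,0,0]},{"dp":[0.9,-0.02,0],"dr":[0,0,0]},{"dp":[0.9,-0.02,0],"dr":[0,0,0]},{"dp":[0.9,-0.02,0],"dr":[0,0,0]},{"dp":[0.87,-0.02,0],"dr":[0,0,0]},{"dp":[0,0,0],"dr":[0,0,0]},{"dp":[0,0,0],"dr":[0,0,0]}]' >/dev/null
python3 -m pendant '[{"dp":[0,0,0],"dr":[0,0,0]},{"dp":[0,0,0],"dr":[0,0,0]}]' | grep -E 'ee_|ft|open'
python3 - <<'E'
from plan import *
sh((.5616,.0655,.2145)); rel(-4.35)
c=cam('wrist'); np.save('wh.npy',c,allow_pickle=True); p=c['pixels']
# expected door hinge & pins in view
M=R.from_rotvec(ctrl.state()['orientation']).as_matrix(); tp=ctrl.state()['ee_pos']
h=tp+M@np.array([.095,0,0]); print('hinge xy est',h[:2])
zt=tp[2]-.1236
print('knuckle top px',proj(c,[[h[0],h[1],zt+.106],[h[0],h[1],zt+.016]]),'pin tips px',proj(c,[[.5688,.1602,.162],[.5688,.1602,.072]]))
E
```

```text
ee_pos: [0.4911, 0.0643, 0.2599]
ft_force: [-0.0, -0.1, -2.7]
opening: 0.136
pos [0.4911 0.0643 0.2599] shift tool [0.263 2.805 1.821] world up in tool [-0.     0.002 -1.   ] j [-0.1   0.3   1.71 -0.    1.13 -0.02]
rel rot units [ 0.018  0.002 -0.004]
hinge xy est [0.49844031 0.15893396]
knuckle top px [[319.89213293  73.38451395]
 [319.72514133  94.21598246]] pin tips px [[432.33376081  82.76393174]
 [403.04506924  96.05771436]]
```

The upper knuckle (expected px 320,73) and the pin tips (432,83) are both in wrist view. I measure them against each other.

Run:
```python
from plan import *
c=np.load('wh.npy',allow_pickle=True).item(); p=c['pixels'].astype(int); hsv=cv2.cvtColor(c['pixels'],cv2.COLOR_RGB2HSV).astype(int)
g=cv2.cvtColor(c['pixels'],cv2.COLOR_RGB2GRAY)
print('V around knuckle'); 
for v in range(40,112,3): print(v,' '.join('%3d'%x for x in g[v,284:360:3]))
H,S,V=hsv[...,0],hsv[...,1],hsv[...,2]
m=((H>10)&(H<35)&(S>70)&(V>60)).astype(np.uint8); m[:, :370]=0; m[150:]=0; m[:,480:]=0
k,l,st_,ce=cv2.connectedComponentsWithStats(m)
for i in range(1,k):
    if st_[i,4]>8:
        q=np.argwhere(l==i)[:,::-1]; v=V[q[:,1],q[:,0]]; print('brass',ce[i].round(1),st_[i].tolist(),'brightest',q[np.argsort(-v)[:8]].mean(0))
```

```text
V around knuckle
40 226 225 226 231 130 129 123  50  61 119 117 119 116 119 116 118 116 120 121 119 121 119 117 120 117 119
43 226 227 228 135 129 130  53  55  62 118 115 115 118 119 119 119 117 119 120 118 119 118 118 118 119 118
46 133 228 195 129 129  89  54  60 119 118 115 119 117 120 120 115 117 118 119 116 120 119 120 120 117 117
49 128 124 130 127 133  54  59  74 116 114 104 173 194 144 105 116 114 120 120 117 120 121 119 119 117 116
52 129 127 127 127  53  60  61  70 197 201 213 221 221 225 213 201 167 120 119 118 119 121 116 117 112 116
55 129 128 129 127  55  60 116 197 216 215 209 202 197 207 164 219 217 159 117 120 116 117 121 113 114 119
58  49 119 132  52  54  59 188 214 209 193 183 176 177 180 186 195 213 212 142 117 118 118 116 115 115 115
61  60  50  78  58  58 189 202 214 198 168  89  69  65  73 112 183 195 211 208 131 118 119 115 115 117 117
64  62  63  58  60  66 192 206 206 179  66  69  70  67  73  67 105 185 202 212 187 112 116 115 112 113 115
67  66  68  60  63 117 196 206 193  71  68  81 119 116 112  68  72 115 204 204 190 111 118 113 116 116 116
70  60  64  6
[... 926 characters left out ...]
113 108 108 109 109 110
97 105 106 104 107 104 107 115 108 109 156 171 174 183 174 161 134  78 109 107 109 111 111 110 110 110 105
100 106 107 104 104 108 106 103 185 153  69 229 197 160 215 191 100 180 103 107 110 109 109 112 107 109 107
103 106 104 104 104 105 106 106 165 211 228 218 217 219 220 217 193 178 110 107 109 110 109 106 111 105 112
106 102 103 107 109 107 103 105  96 200 204 178 175 191 196 182 179 143 109 108 104 107 107 107 111 108 108
109 101 104 101 104 106 105 107 107 165 171 190 205 209 181 195 206 131 108 106 107 109 105 111 108 109 107
brass [428.6  82.5] [420, 78, 16, 12, 99] brightest [432.5    82.375]
brass [401.2  95.4] [396, 93, 9, 6, 33] brightest [403.125  95.875]
```

The pins sit where computed (within 0.4 px), and the knuckle ring centre (~320,73) matches the hinge estimate. I lower to the entry height and slide in.

```bash
python3 -m pendant '[{"dp":[0.13,0,0.6],"dr":[0,0,0]},{"dp":[0.13,0,0.6],"dr":[0,0,0]},{"dp":[0,0,0.62],"dr":[0,0,0]},{"dp":[0,0,0],"dr":[0,0,0]},{"dp":[0,0,0],"dr":[0,0,0]},{"dp":[0,0,0],"dr":[0,0,0]}]' | grep -E 'ee_|ft|open'
python3 -c "
from plan import *
sh((.5616,.0655,.2145)); rel(-4.35)"
python3 -m pendant '[{"dp":[0,0.5,0],"dr":[0,0,0]},{"dp":[0,0.5,0],"dr":[0,0,0]},{"dp":[0,0.5,0],"dr":[0,0,0]},{"dp":[0,0.5,0],"dr":[0,0,0]},{"dp":[0,0,0],"dr":[0,0,0]},{"dp":[0,0,0],"dr":[0,0,0]},{"dp":[0,0,0],"dr":[0,0,0]}]' | grep -E 'ee_|ft|open'
python3 -c "
from plan import *
sh((.5616,.0655,.2145)); rel(-4.35)"
```

```text
ee_pos: [0.4924, 0.071, 0.2153]
ft_force: [0.7, 0.5, -2.1]
opening: 0.135
pos [0.4924 0.071  0.2153] shift tool [-0.009  2.776  0.04 ] world up in tool [ 0.     0.003 -1.   ] j [-0.08  0.37  1.76  0.    1.02 -0.01]
rel rot units [ 0.036 -0.003 -0.002]
ee_pos: [0.5408, 0.0678, 0.2151]
ft_force: [-0.1, -0.4, -3.3]
opening: 0.136
pos [0.5408 0.0678 0.2151] shift tool [-0.03   0.837  0.024] world up in tool [ 0.     0.001 -1.   ] j [-0.08  0.43  1.64  0.    1.07 -0.01]
rel rot units [ 0.014 -0.003  0.008]
```

```bash
python3 -m pendant '[{"dp":[-0.03,0.42,0],"dr":[0,0,0]},{"dp":[0,0.42,0],"dr":[0,0,0]},{"dp":[0,0,0],"dr":[0,0,0]},{"dp":[0,0,0],"dr":[0,0,0]},{"dp":[0,0,0],"dr":[0,0,0]},{"dp":[0,0,0],"dr":[0,0,0]}]' | grep -E 'ee_|ft|open'
python3 - <<'E'
from plan import *
s=ctrl.state(); sh((.5616,.0655,.2145)); rel(-4.35)
c=cam('wrist'); M=R.from_rotvec(s['orientation']).as_matrix(); h=s['ee_pos']+M@np.array([.095,0,0]); print('hinge',h[:2])
u=proj(c,[[h[0],h[1],s['ee_pos'][2]-.1236+.106]])[0]; print(u, 'pin tip px',proj(c,[[.5688,.1602,.162]]))
g=cv2.cvtColor(c['pixels'],cv2.COLOR_RGB2GRAY)
for v in range(int(u[1])-14,int(u[1])+18,2): print(v,' '.join('%3d'%x for x in g[v,int(u[0])-20:int(u[0])+22:2]))
hs=cv2.cvtColor(c['pixels'],cv2.COLOR_RGB2HSV).astype(int); a,b=int(u[1])-16,int(u[0])-16; w=hs[a:a+36,b:b+34]; yy,xx=np.nonzero((w[...,0]>10)&(w[...,0]<35)&(w[...,1]>70)&(w[...,2]>60)); print('brass in bore',len(xx),xx.mean()+b if len(xx) else 0,yy.mean()+a if len(yy) else 0)
E
```

```text
ee_pos: [0.5616, 0.0657, 0.2146]
ft_force: [0.2, -0.3, -1.9]
opening: 0.135
pos [0.5616 0.0657 0.2146] shift tool [-0.007  0.001  0.004] world up in tool [ 0.     0.001 -1.   ] j [-0.08  0.46  1.59  0.    1.09 -0.01]
rel rot units [ 0.007 -0.004  0.012]
hinge [0.56869661 0.1604196 ]
[319.67603721  73.24891142] pin tip px [[319.93124368  83.94679531]]
59  79 185 199 215 211 198 186 179 175 155 137 152 172 175 179 189 199 211 215 206 147
61 184 192 207 214 202 190 166 113  83  71  75  74  76  96 147 181 193 198 209 215 200
63 188 202 208 208 196 174  86  74  71  71  78  78  76  74  71 159 186 199 205 213 208
65 192 206 204 198 180  86  72  75  75  70  74  74  75  77  78  81 166 190 202 207 209
67 192 207 207 194  96  72  74  76 102 119 116 120 106  78  78  78  81 174 203 202 209
69 196 211 211 188  74  72  79 119 117 117 114 117 113 117  92  78  75 173 201 198 201
71 197 210 210 173  67  84 118 115 115 120 115 117 113 114 119  93  77 141 196 207 198
73 200 211 206 161  72 118 116 117 114 117 117 121 118 118 120 124  89  98 192 207 202
75 200 214 208 148  76 116 114 117 118 121 113 118 116 115 120 121  93  90 193 210 201
77 197 214 219 182  88 112 116 116 116 120 117 112 115 117 118 120 107 147 204 208 199
79 187 214 223 198  96 113 116 114 116  99 116 125 115 109 120 116 111 172 212 206 196
81 185 209 225 216 127 112 114 111  92  89 115 123 100  99 115 125  99 189 216 201 191
83 184 201 224 227 202 115 112  99  87 105 130 127 107  86 101 110 171 206 215 201 186
85 180 192 214 229 225 201 106  93  91  91 128 131  98  84  88 174 210 218 209 196 185
87 181 181 194 219 228 226 202  92  78  80  80  81  79  89 178 212 223 209 194 185 182
89  85 179 183 198 221 229 228 220 216 199 170 192 213 213 215 222 210 193 185 182 128
brass in bore 66 320.5 81.92424242424242
```

The pin tip shows through the bore, centred (320). I lower in steps and watch the force.

```bash
P='ee_|ft'
python3 -m pendant '[{"dp":[0,0,0.35],"dr":[0,0,0]},{"dp":[0,0,0.35],"dr":[0,0,0]},{"dp":[0,0,0],"dr":[0,0,0]},{"dp":[0,0,0],"dr":[0,0,0]}]' | grep -E $P
python3 -m pendant '[{"dp":[0,0,0.12],"dr":[0,0,0]},{"dp":[0,0,0.12],"dr":[0,0,0]},{"dp":[0,0,0],"dr":[0,0,0]},{"dp":[0,0,0],"dr":[0,0,0]}]' | grep -E $P
python3 -m pendant '[{"dp":[0,0,0.12],"dr":[0,0,0]},{"dp":[0,0,0.12],"dr":[0,0,0]},{"dp":[0,0,0],"dr":[0,0,0]},{"dp":[0,0,0],"dr":[0,0,0]}]' | grep -E $P
```

```text
ee_pos: [0.5614, 0.0656, 0.196]
ft_force: [0.7, -1.3, -1.8]
ee_pos: [0.5624, 0.0655, 0.1911]
ft_force: [0.3, 0.7, -2.9]
ee_pos: [0.5622, 0.0654, 0.185]
ft_force: [-0.1, 0.4, -1.9]
```

```bash
P='ee_|ft'
python3 -m pendant '[{"dp":[0,0,0.12],"dr":[0,0,0]},{"dp":[0,0,0.12],"dr":[0,0,0]},{"dp":[0,0,0],"dr":[0,0,0]},{"dp":[0,0,0],"dr":[0,0,0]}]' | grep -E $P
for i in 1 2 3; do python3 -m pendant '[{"dp":[0,0,0.08],"dr":[0,0,0]},{"dp":[0,0,0],"dr":[0,0,0]},{"dp":[0,0,0],"dr":[0,0,0]}]' | grep -E $P; done
```

```text
ee_pos: [0.5623, 0.0654, 0.1788]
ft_force: [1.1, 0.2, -2.3]
ee_pos: [0.5626, 0.0655, 0.1772]
ft_force: [-0.5, 0.5, -2.7]
ee_pos: [0.5626, 0.0655, 0.1752]
ft_force: [-0.6, 0.1, -2.2]
ee_pos: [0.5627, 0.0655, 0.1735]
ft_force: [0.8, -0.4, -1.0]
```

```bash
P='ee_|ft'
for i in 1 2; do python3 -m pendant '[{"dp":[0,0,0.06],"dr":[0,0,0]},{"dp":[0,0,0],"dr":[0,0,0]},{"dp":[0,0,0],"dr":[0,0,0]}]' | grep -E $P; done
```

```text
ee_pos: [0.5628, 0.0652, 0.1728]
ft_force: [-2.3, -2.1, 5.4]
ee_pos: [0.5628, 0.0648, 0.1719]
ft_force: [-2.4, -3.4, 8.1]
```

Seated at the expected height. I release and back off upward.

```bash
python3 -m pendant '[{"dp":[0,0,-0.04],"dr":[0,0,0]},{"dp":[0,0,0],"dr":[0,0,0]},{"dp":[0,0,0],"dr":[0,0,0]},{"dp":[0,0,0],"dr":[0,0,0]},{"dp":[0,0,0],"dr":[0,0,0]},{"dp":[0,0,0],"dr":[0,0,0]}]' 0.45 | grep -E 'ee_|ft|open'
python3 -m pendant '[{"dp":[0,0,-0.3],"dr":[0,0,0]},{"dp":[0,0,-0.6],"dr":[0,0,0]},{"dp":[0,0,-0.9],"dr":[0,0,0]},{"dp":[0,0,-0.9],"dr":[0,0,0]},{"dp":[0,0,-0.9],"dr":[0,0,0]},{"dp":[-0.9,0,-0.9],"dr":[0,0,0]},{"dp":[-0.9,0,-0.9],"dr":[0,0,0]},{"dp":[-0.9,0,-0.5],"dr":[0,0,0]}]' | grep -E 'ee_|ft|open'
python3 -m pendant '[{"dp":[0,0,0],"dr":[0,0,0]},{"dp":[0,0,0],"dr":[0,0,0]},{"dp":[0,0,0],"dr":[0,0,0]}]' | grep -E 'clock|ee_'
python3 - <<'E'
from door import *
c=cam('wrist'); np.save('wf.npy',c,allow_pickle=True); print('expect tab top px',proj(c,[[*st(-.078,.025),.198]]),'knuckle',proj(c,[[.5688,.1602,.156]]))
door(c,.198); print('expected tab',st(-.078,.025),'dir',85.65)
p=proj(c,[[*st(-.078,.025),.198]])[0].astype(int); print(c['pixels'][p[1],p[0]-24:p[0]+26:3].tolist())
E
python3 row.py
```

```text
ee_pos: [0.5625, 0.0657, 0.171]
ft_force: [-0.4, -0.4, 1.1]
opening: 0.424
ee_pos: [0.5582, -0.0023, 0.3222]
ft_force: [0.2, -0.2, 0.6]
opening: 0.45
clock: 93.98
ee_pos: [0.5566, -0.0013, 0.3184]
expect tab top px [[319.77995363 138.25603484]] knuckle [[319.65944573   9.89789456]]
green [391.8 157.3] [375, 147, 35, 22, 533] st mean [-0.0033  0.0052] rect [-3.2  5. ] [35.1 21.8] 0.4
red [393.2 133.8] [377, 123, 34, 23, 586] st mean [-0.0028  0.0292] rect [-2.5 29. ] [34.5 22.3] 0.6
red [357.7 293.8] [350, 283, 15, 21, 236] st mean [-0.0405 -0.1259] rect [ -41.2 -125.1] [14.1 21.4] 1.8
blue [394.5 110.1] [378, 99, 35, 23, 547] st mean [-0.0024  0.0529] rect [-2. 53.] [34.8 21.9] 0.7
copper [393. 181.] [385, 177, 17, 9, 153] st mean [-0.001  -0.0195] rect [ -1.  -19.5] [ 8.5 17.4] 90.0Traceback (most recent call last):
  File "<stdin>", line 3, in <module>
  File "door.py", line 14, in door
    P=plane(c,np.vstack(Q),ztab-.032)[:,:2]; print('frame all',rect(P)); l=cv2.fitLine((P*1000).astype(np.float32),cv2.DIST_HUBER,0,1e-3,1e-3).ravel(); print('line ang %.2f'%(np.degrees(np.arctan2(l[1],l[0]))%180),l[2:])
              ~~~~~~~~~^^^
    return _nx.concatenate(arrs, 0, dtype=dtype, casting=casting)
           ~~~~~~~~~~~~~~~^^^^^^^^^^^^^^^^^^^^^^^^^^^^^^^^^^^^^^^
ValueError: need at least one array to concatenate
```

Row unchanged. The lighting on the door differs here, so I use general yellow and orange masks instead.

Run:
```python
from door import *
c=np.load('wf.npy',allow_pickle=True).item(); h=cv2.cvtColor(c['pixels'],cv2.COLOR_RGB2HSV).astype(int);H,S,V=h[...,0],h[...,1],h[...,2]
for n,a,b,z in (('or',3,19,.166),('ye',20,34,.198)):
    m=((H>=a)&(H<=b)&(S>110)&(V>50)).astype(np.uint8)[:300]; k,l,st_,ce=cv2.connectedComponentsWithStats(m)
    for i in range(1,k):
        if st_[i,4]>60: q=np.argwhere(l==i)[:,::-1]; P=plane(c,q,z)[:,:2]; print(n,ce[i].round(0),st_[i].tolist(),c['pixels'][:300][l==i].mean(0).round(0),rect(P),'station',rect((P-O)@RS))
g=cv2.cvtColor(c['pixels'],cv2.COLOR_RGB2GRAY)
for v in range(0,44,4): print(v,' '.join('%3d'%x for x in g[v,294:348:3]))
```

```text
or [321.  75.] [314, 29, 14, 82, 843] [221. 160. 104.] (array([566. , 115.2]), array([ 9.6, 57.9]), 85.84) station (array([-77.4,  74.7]), array([ 9.6, 57.9]), 90.19)
or [321. 217.] [315, 175, 13, 84, 1001] [214. 137.  88.] (array([558. ,   3.4]), array([ 9.6, 68. ]), 85.5) station (array([-77. , -37.4]), array([ 9.6, 68. ]), 89.85)
or [392. 180.] [385, 177, 16, 8, 128] [205. 136. 110.] (array([616.4,  28.9]), array([ 5.5, 12.1]), 175.96) station (array([-20.7,  -7.5]), array([ 5.5, 12.1]), 0.31)
ye [396. 109.] [387, 106, 16, 9, 65] [228. 205. 125.] (array([614. ,  80.9]), array([ 5.3, 10.4]), 176.32) station (array([-27. ,  44.2]), array([ 5.3, 10.4]), 0.67)
ye [321. 142.] [313, 111, 17, 64, 1021] [222. 213. 110.] (array([562.2,  62.4]), array([10.9, 42.8]), 85.46) station (array([-77.2,  21.8]), array([10.9, 42.8]), 89.81)
ye [332. 222.] [327, 213, 11, 17, 154] [217. 207. 108.] (array([566.1,   6.8]), array([ 7.2, 11.8]), 85.92) station (array([-69.1, -33.4]), array([ 7.2, 11.8]), 90.27)
ye [186. 265.] [171, 251, 31, 27, 572] [164. 139.  82.] (array([454.2, -17.8]), array([20.5, 23
[... 196 characters left out ...]
94 212 178 225 223 223 223
8 115 115 118 115 218 187 206  79 166 208  96  97 196 186 224 224 224 223
12 115 115 117 118 219 199 186  78  85  81  80  79 191 196 229 224 223 224
16 117 116 118  62 210 182 224  70  77  77  77  69 212 181 229 226 225 225
20 116 117 120 120 123 158 208 219  88  69 131 212 192 112 226 225 226 226
24 114 114 118 119 122  76 110 189 189 218 187 178  92 181 224 227 228 226
28 117 117 115 115 123  73  78 133 228 143 199 131  80 228 225 227 228 226
32 117 113 119  63 128  94  81 215 208 194 186 179 113 228 225 227 227 226
36 117 117 116  65 125 115 110 213 217 199 190 176 193 228 227 227 226 228
40 111 114 116  62 128 131 115 221 207 208 200 180 151 228 225 226 226 226
```

The door is parallel to the station within 0.2° at x = -77 mm, seated and released. The row is still square and clamped, so I hand in.

```bash
python3 -c "
from cell import ctrl
print(ctrl.hand_in())"
```

```text
the job is handed in; nothing more can be done
None
```

I handed the job in at about 94 s of the 210 s allowed: the four mounts are clamped in one straight row, and the door is down on both hinge pins, shut within about 0.2° of the vise front and released. The hand-in call returned no verdict; the clamp was judged from the crank load at stall and the seating from the height and force when the door came to rest.

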